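# Eject a glued-up block from its form and stand it on end to dry

## Task

The laminated wood block in the glue-up form has set. Press the form's ejector bar all the way down to its stop at the middle of its length, so that both ends go down together and the block rises level, then take the block out and stand it on one of its small square ends on the free part of the slatted drying rack, like the two blocks already there, and leave those two standing.

Things in the scene. Friction and masses are not known exactly. Their poses are not given: they have to be found in the camera images.
- form: Glue-up form, fixed to the bench: plywood base 235 x 190 x 12 mm (x -125 to +110, y -95 to +95 mm), aluminium block form at its rear, steel ejector bar along its front (x -100 mm, nearest the robot). Origin: underside of the base; +x from bar to block, +y to the bar's left end, z up.
- cavity (a point): Floor centre of the form's cavity, 36 mm above the bench; axes as the form. Cheeks before and behind (at x -19 and +19 mm, 10 mm thick, 58 mm long) rise 50 mm above it, the end walls (y 31.5 to 41.5 mm either side) 35 mm, flush with the block at the start. Outside the end walls all is lower.
- bar_mid (a point): Middle of the ejector bar, on its axis: round steel rod, 18 mm thick, 196 mm long along its own y, axis 46 mm above the bench at the start; hinged at both ends on rocker arms 160 mm apart. Stroke 24 mm down (path slightly arched), against 10 to 15 N of friction; stays where left. Pressed away from the middle it tips against a stiff spring and the block rises crooked.
- rock_l (a joint): Left (+y) rocker arm, rad: 0 as set up (bar end up, block down), 0.24 against the stop (bar end 24 mm down, left end of the block lifted 16 mm). Stays where it is left.
- rock_r (a joint): Right (-y) rocker arm, same values, for the right end of the block.
- block_center (a point): Centre of the laminated wood block, 35 x 60 x 35 mm (own x, y, z; y is long), about 60 g. At first it lies in the cavity, long axis along the form's y. Ejected, it is 16 mm proud of the end walls and level with the cheeks that cover its long sides, so it can be taken there only by its ends (60 mm apart); lay it down and take it across its 35 mm width to stand it on an end.
- rack_top (a point): Centre of the top of the wooden drying rack, fixed, 260 (own x) x 130 (own y) mm, top 20 mm above the bench; slats 30 mm wide across it with gaps of 7.5 mm. The half toward -x (from x -130 to about +50 mm) is free.
- stood_a_center (a point): Centre of a like block (35 x 35 mm, 60 mm tall) that stands on end at the far (+x) end of the rack, left (+y) side; own y axis points up.
- stood_b_center (a point): Centre of the second such block, at the far end of the rack, right (-y) side; own y axis points up.
There are look-alikes about, which are no part of the job. Leave any purple look-alike of the part that bears block_center alone.

How it is judged:
By the outcome, as a careful person would: the job done as asked, in the order asked, and still so for the second after the job is handed in, with the robot touching nothing.
It also fails if it takes over 72 s, if anything falls off the work surface, if the arm or the gripper's body presses on something with over 40 N, if the wrist force passes 120 N, or if a joint passes its speed limit or range.

## Robot

A 6-joint arm with a two-finger parallel gripper is mounted at the origin on a cart in front of the work surface, level with it; the furniture and walls round the work are solid. World frame = base frame: x ahead of the robot, y to its left, z up, the work surface at z = 0. Lengths are in m, angles in degrees, forces in N, time in s.
With the tool pointing down it reaches from about 0.375 to 0.9 m from the base axis. Payload 3.1 kg.
Tool frame: the origin (TCP) lies at the very end of the fingers, on their centre line; the grasp point (between the pads) lies 19 mm behind it (bot.grip_point_offset is the distance from the TCP to the grasp point, in m); z points along the fingers, x is the direction in which the jaws open and shut, and the axes are right-handed (so a half turn about z gives the same grasp; the last joint's range is limited). The gripper opens to 87 mm and grips with 3 to 60 N. Pads are 19 mm wide; open, the fingers measure 117 mm over their backs; the gripper's body (75 mm by 190 mm) begins 51 mm behind the grasp point.
Start: joints at [-80.816, 30.224, 82.088, -0, 67.689, -10.227], TCP at [0.208, -0.589, 0.223] pointing down, gripper open.
Joint ranges: [-176.69, 176.69], [-43.24, 126.21], [12.49, 139.97], [-82, 262], [0, 151.66], [-163.58, 163.58]. Speed limits (degrees/s): [159.86, 159.86, 180, 180, 180, 180].

## Interface

Orientations are given as a 3x3 rotation matrix whose columns are the frame's x, y, z axes.
In Python, from rig import bot, capture, recognise, place_of gives the robot as it stands.
- The arm moves only by the tool send_rows, never from a script. Its argument "motion" is a list of rows, each a list of 2 entries, a list of its own where there are three numbers: the shift along the tool's x, y, z in mm, then the turn about the tool's z in rad. A call has exactly 5 rows; each row shifts and turns the pose as measured when the row begins, along the tool's axes as they then stand; what a row does not reach is not made up. A row lasts 1/12 s, in which the tool goes at most 41.7 mm and 7.16 degrees, less where a joint would pass 70% of its speed; a pose out of reach is approached as far as the arm can. A call with a gripper value outside its range is refused whole. "gripper" is the closure, from 0 (fully open) to 1 (shut), set as the call begins (left out, the last holds). The fingers move at their own pace and stop on an object; the grip force is fixed at half the most. Time passes only in rows, so rows that do not move let the fingers close, or fill a call up. It gives the time, the measured TCP pose, the force and the opening at its end, in the units of the state.
- bot.read_state(): the state, without advancing time (a new reading comes with each control period).
- capture(name): name is "side" or "top" or "wrist"; returns a dict with "image" (400x640x3 uint8, blue, green, red), "fx", "fy", "cx", "cy" (pixels), "rvec" (rotation vector, rad) and "tvec" (3), from world to camera coordinates, as OpenCV has them. Camera axes: x right, y down, z forward; pixel columns grow to the right and rows downward; lengths in m; the calibration is good to about 2 mm. A picture is of the moment at which its call begins. There is no depth.
- bot.hand_in(): hands the job in, once; it reports no verdict.
Trained networks look in the newest picture that a camera, given by its name, has taken for a name from the list of things; names that differ only in an ending like _2 or _b are one class to them, and where a whole thing is asked for, a point or a joint stands for the part that bears it (a point fixed in the world has none). Each returns a list of dicts, best first, with "p" (0 to 1); they miss things now and then, are a little off and sometimes report something else, mostly with a low value. They report only what shows in the picture. A call takes as long as a camera call. They do not tell look-alikes from the thing itself.
- recognise(camera, target): "xy" ([column, row] in pixels, amid what is visible of it).
- place_of(camera, target): "xy" ([column, row] in pixels: a listed point, or the origin of a listed thing).
The state is a dict: "time_s": time; "joint_positions": joint angles; "qvel": joint speeds; "tau": joint torques, N m; "position": TCP position; "tcp_rot": TCP orientation; "force": force on the tool from outside, world axes, zero at the start; "moment": the same for the moment, N m; "opening": opening from 0.0 (shut) to 1.0 (fully open).
Only numpy, scipy, OpenCV 4.12 (cv2) and the standard library are available. Lean on these libraries where they do the work, as an engineer would, in place of code of your own. Each camera call takes 0.05 s, during which the arm holds its last target.

## Working session

There is one attempt and no reset: what is moved stays moved. The work goes in short steps, Python scripts to look and compute and a tool call to move; the robot and the scene stay as the last step left them, time stands still between calls to the robot, and variables do not carry over. Pictures are saved under pics/ and viewed, and the job is handed in when it is done.

Besides the shell and the picture viewer there is one more tool, called after "Call:" in YAML: its name, and indented under it one key for each argument. send_rows: Moves the arm, as the interface text tells. Its arguments: {"type":"object","properties":{"motion":{"type":"array","items":{"type":"array"}},"gripper":{"type":"number"}},"required":["motion"]}

```bash
ls; mkdir -p pics; cat > h.py <<'E'
import numpy as np, cv2, json, pickle
from rig import bot, capture, recognise, place_of
def cap(n,f=None):
    c=capture(n)
    if f: cv2.imwrite('pics/'+f,c['image'])
    return c
def cam(c):
    R,_=cv2.Rodrigues(np.array(c['rvec'],float)); t=np.array(c['tvec'],float).reshape(3)
    return R,t
def ray(c,xy):
    R,t=cam(c); d=np.array([(xy[0]-c['cx'])/c['fx'],(xy[1]-c['cy'])/c['fy'],1.])
    return -R.T@t, R.T@d
def atz(c,xy,z):
    o,d=ray(c,xy); return o+d*(z-o[2])/d[2]
def tri(l):
    A=np.zeros((3,3));b=np.zeros(3)
    for c,xy in l:
        o,d=ray(c,xy); d=d/np.linalg.norm(d); P=np.eye(3)-np.outer(d,d); A+=P;b+=P@o
    p=np.linalg.solve(A,b); 
    r=[np.linalg.norm((np.eye(3)-np.outer(d/np.linalg.norm(d),d/np.linalg.norm(d)))@(p-o)) for o,d in [ray(c,xy) for c,xy in l]]
    return p,r
def proj(c,p):
    R,t=cam(c); q=R@np.array(p)+t; return np.array([c['fx']*q[0]/q[2]+c['cx'],c['fy']*q[1]/q[2]+c['cy']])
E
python3 - <<'E'
from h import *
s=bot.read_state(); print(s['time_s'],s['position'],np.round(s['tcp_rot'],3),s['opening'],bot.grip_point_offset)
C={}
for n in ['side','top','wrist']:
    c=cap(n,f'a_{n}.png');C[n]=c
    print(n,c['fx'],-cam(c)[0].T@cam(c)[1])
    for t in ['form','cavity','bar_mid','block_center','rack_top','stood_a_center']:
        print(t,[(np.round(d['xy'],1).tolist(),round(d['p'],2)) for d in place_of(n,t)][:4])
    print('rec block',[(np.round(d['xy'],1).tolist(),round(d['p'],2)) for d in recognise(n,'block_center')][:5])
pickle.dump(C,open('C0.pkl','wb'))
E
```

```text
pics
0.0 [ 0.20761087 -0.5887127   0.22156111] [[ 0.332 -0.943 -0.   ]
 [-0.943 -0.332  0.002]
 [-0.002 -0.    -1.   ]] 0.9977091339612596 0.0187
side 504.52490047436436 [0.18074347 0.88464464 0.72956571]
form [([328.6, 190.5], 0.69)]
cavity [([300.5, 170.1], 0.75)]
bar_mid [([365.0, 196.5], 0.66)]
block_center [([416.9, 203.7], 0.89), ([306.4, 161.7], 0.63)]
rack_top [([251.3, 283.5], 0.94)]
stood_a_center [([198.2, 259.1], 0.79), ([252.0, 279.9], 0.65)]
rec block [([419.1, 207.2], 0.85), ([302.2, 157.6], 0.73)]
top 438.47368933560557 [0.35542317 0.23067125 0.95321515]
form [([370.1, 173.5], 0.63)]
cavity [([370.5, 214.2], 0.32)]
bar_mid [([380.3, 140.9], 0.71), ([369.4, 215.9], 0.67)]
block_center [([393.0, 273.7], 0.87), ([380.8, 138.9], 0.71)]
rack_top [([229.7, 177.3], 0.67)]
stood_a_center [([221.6, 128.6], 0.78)]
rec block [([391.1, 271.2], 0.66)]
wrist 301.0788829280863 [ 0.28514726 -0.56194914  0.38338445]
form []
cavity []
bar_mid []
block_center []
rack_top []
stood_a_center []
rec block []
```

View pics/a_side.png

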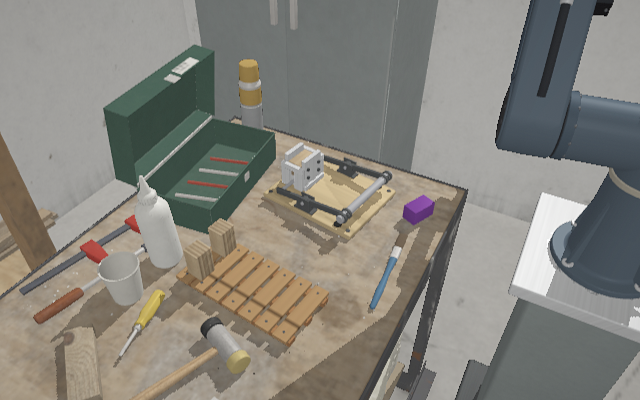

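View pics/a_top.png

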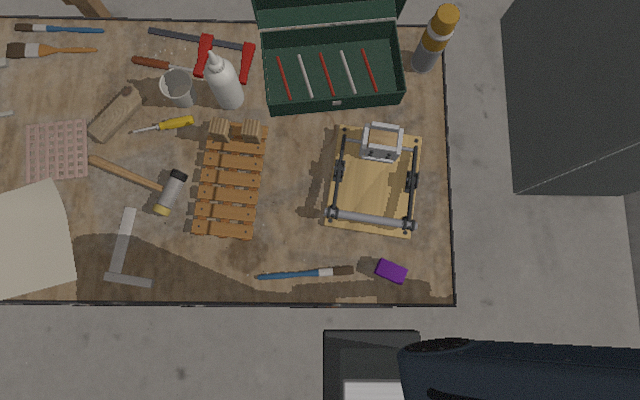

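The pictures show the form at top (372,180) and side (330,190), with its block in the cavity at top (381,138) and side (303,160). The rack is at top (230,180), with its two blocks at the far end.

Candidates for the block:
- Purple block at top (391,271) and side (418,208). This is the look-alike, so I leave it alone.
- Wooden block at top (115,112), by the cup.
- The two standing blocks at top (219,130) and (251,130).
- The block in the form's cavity at top (381,138). This is my choice.

Next is a close crop to check it.

```bash
python3 - <<'E'
from h import *
C=pickle.load(open('C0.pkl','rb'))
a=C['top']['image'][110:250,310:440]; b=C['side']['image'][130:250,250:410]
cv2.imwrite('pics/c1.png',cv2.resize(a,None,fx=4,fy=4,interpolation=cv2.INTER_CUBIC))
cv2.imwrite('pics/c2.png',cv2.resize(b,None,fx=5,fy=4.9,interpolation=cv2.INTER_CUBIC))
t,s=C['top'],C['side']
print('rack',atz(t,(229.7,177.3),.02),tri([(t,(229.7,177.3)),(s,(251.3,283.5))]))
print('form',tri([(t,(370.1,173.5)),(s,(328.6,190.5))]))
print('barmid',tri([(t,(369.4,215.9)),(s,(365,196.5))]))
print('block',tri([(t,(380.8,138.9)),(s,(306.4,161.7))]))
print('purple',tri([(t,(393,273.7)),(s,(416.9,203.7))]))
E
```

```text
rack [0.56931941 0.40797727 0.02      ] (array([0.56930596, 0.40807673, 0.01893866]), [np.float64(0.00026593428970527036), np.float64(0.00026593428970516134)])
form (array([0.57734163, 0.09984202, 0.0174692 ]), [np.float64(0.006120462759625339), np.float64(0.0061204627596253185)])
barmid (array([0.48310106, 0.10663603, 0.04179649]), [np.float64(0.002747502285416804), np.float64(0.0027475022854169286)])
block (array([0.64306479, 0.08254861, 0.06255094]), [np.float64(0.005387688164571731), np.float64(0.005387688164571975)])
purple (array([0.37241587, 0.05959476, 0.0307551 ]), [np.float64(0.0057347797800226), np.float64(0.005734779780022785)])
```

View pics/c1.png

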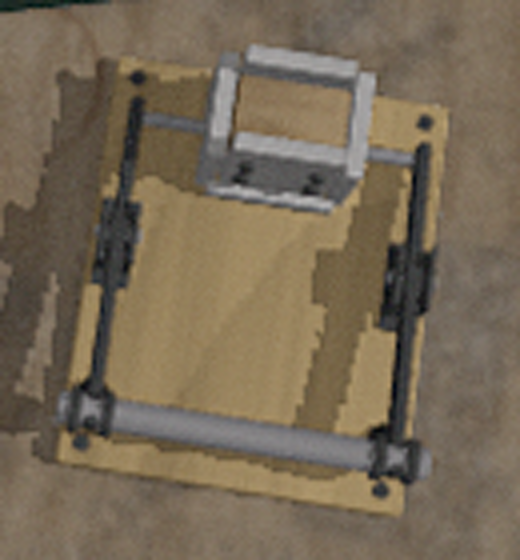

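View pics/c2.png

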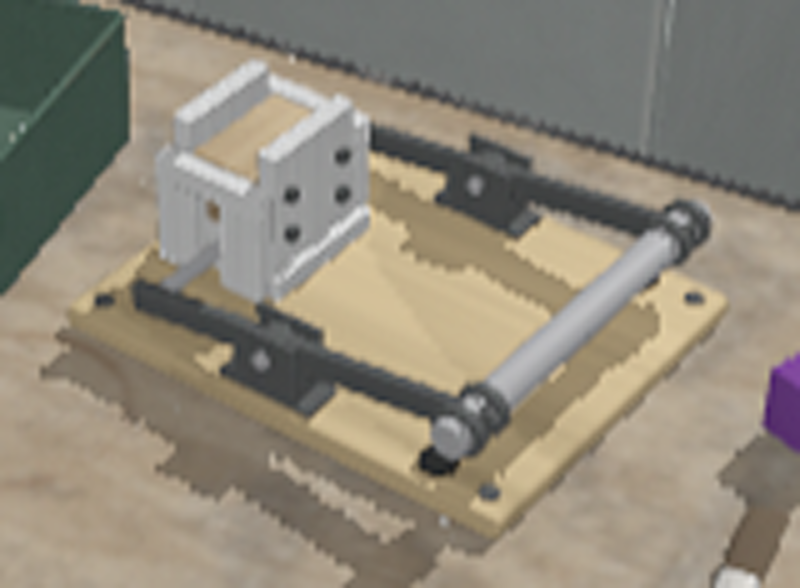

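View pics/a_wrist.png

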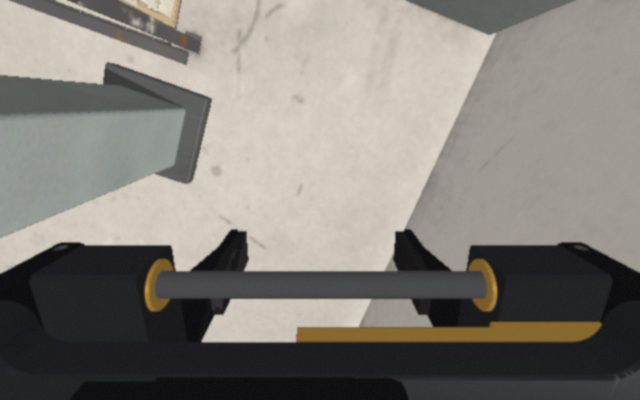

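```bash
cat >> h.py <<'E'
def plan(target,yaw_deg=None,step=40,n=None):
    """print tool-frame moves from the present pose to world target, tool-x yaw (deg)"""
    s=bot.read_state(); R=np.array(s['tcp_rot']); p=np.array(s['position']); 
    y0=np.degrees(np.arctan2(R[1,0],R[0,0])); dy=0 if yaw_deg is None else (yaw_deg-y0+180)%360-180
    d=np.array(target)-p; k=int(max(np.ceil(np.linalg.norm(d)*1000/step),np.ceil(abs(dy)/7.1),1)); k=n or k
    print('from',np.round(p,4),'yaw',round(y0,2),'rows',k,'turn/row rad',round(-np.radians(dy)/k,4))
    a=np.radians(y0)
    for i in range(k):
        y=np.radians(y0+dy*i/k); Rt=np.array([[np.cos(y),np.sin(y),0],[np.sin(y),-np.cos(y),0],[0,0,-1]])
        print(np.round(Rt.T@(d/k)*1000,1).tolist())
E
python3 -c "
from h import *
plan([.36,-.25,.28],-100)
"
```

```text
from [ 0.2077 -0.5895  0.2226] yaw -70.59 rows 10 turn/row rad 0.0513
[-27.0, -25.6, -5.7]
[-28.2, -24.2, -5.7]
[-29.4, -22.7, -5.7]
[-30.6, -21.2, -5.7]
[-31.6, -19.6, -5.7]
[-32.6, -18.0, -5.7]
[-33.5, -16.3, -5.7]
[-34.3, -14.5, -5.7]
[-35.0, -12.7, -5.7]
[-35.6, -10.9, -5.7]
```

The wrist picture shows floor and cart only, with the fingers at about (235,270) and (405,270). The path is clear, so I start moving.

Call:
send_rows:
  motion:
    - [[-27, -25.6, -6], 0.051]
    - [[-28, -24, -6], 0.051]
    - [[-29.4, -22.7, -6], 0.051]
    - [[-30.6, -21, -6], 0.051]
    - [[-31.6, -19.6, -6], 0.051]

```text
time_s: 1.62
position: [0.2827, -0.4234, 0.2505]
tcp_rot: [[0.062, -0.998, -0.0], [-0.998, -0.062, -0.006], [0.006, 0.001, -1.0]]
force: [1.1, -0.7, -0.6]
opening: 0.999
```

Call:
send_rows:
  motion:
    - [[-32.6, -18, -6], 0.051]
    - [[-33.5, -16, -6], 0.051]
    - [[-34, -14.5, -6], 0.051]
    - [[-35, -12.7, -6], 0.051]
    - [[-35.6, -11, -6], 0.051]

```text
time_s: 2.03
position: [0.365, -0.2473, 0.2816]
tcp_rot: [[-0.209, -0.978, 0.001], [-0.978, 0.209, -0.007], [0.006, -0.003, -1.0]]
force: [0.1, -0.0, 0.5]
opening: 1.002
```

```bash
python3 -c "
from h import *
plan([.47,.10,.30],-100)
print(bot.read_state()['joint_positions'],bot.read_state()['force'])
"
```

```text
from [ 0.365  -0.2473  0.2816] yaw -102.07 rows 10 turn/row rad -0.0036
[-36.2, -3.0, -1.8]
[-36.1, -3.1, -1.8]
[-36.1, -3.3, -1.8]
[-36.1, -3.4, -1.8]
[-36.1, -3.5, -1.8]
[-36.1, -3.7, -1.8]
[-36.1, -3.8, -1.8]
[-36.1, -3.9, -1.8]
[-36.1, -4.0, -1.8]
[-36.0, -4.2, -1.8]
[-48.5556      11.19335495 102.88768056  -0.22158843  65.57588863
  53.60004645] [ 0.14227359 -0.01576507  0.52472846]
```

Call:
send_rows:
  motion:
    - [[-36, -3, -2], -0.004]
    - [[-36, -3, -2], -0.004]
    - [[-36, -3, -2], -0.004]
    - [[-36, -3.5, -2], -0.004]
    - [[-36, -3.5, -2], -0.004]

```text
time_s: 2.45
position: [0.4204, -0.0665, 0.2936]
tcp_rot: [[-0.192, -0.981, 0.009], [-0.981, 0.192, -0.011], [0.01, -0.011, -1.0]]
force: [0.3, -0.5, -0.0]
opening: 1.0
```

Call:
send_rows:
  motion:
    - [[-36, -4, -2], -0.004]
    - [[-36, -4, -2], -0.004]
    - [[-36, -4, -2], -0.004]
    - [[-36, -4, -2], -0.004]
    - [[-36, -4, -2], 0]

```text
time_s: 2.87
position: [0.474, 0.1165, 0.3044]
tcp_rot: [[-0.175, -0.984, 0.013], [-0.984, 0.175, -0.013], [0.01, -0.015, -1.0]]
force: [1.3, -0.5, 0.9]
opening: 1.0
```

```bash
python3 - <<'E'
from h import *
s=bot.read_state(); print(s['time_s'],s['position'],np.round(s['tcp_rot'],3),s['joint_positions'])
c=cap('wrist','b_wrist.png'); pickle.dump(c,open('W1.pkl','wb'))
print(-cam(c)[0].T@cam(c)[1])
for t in ['form','cavity','bar_mid','block_center']:
    print(t,[(np.round(d['xy'],1).tolist(),round(d['p'],2)) for d in place_of('wrist',t)][:4])
E
```

```text
2.8667 [0.47398275 0.11650923 0.30436143] [[-0.175 -0.984  0.013]
 [-0.984  0.175 -0.013]
 [ 0.01  -0.015 -1.   ]] [  1.13884567  13.69249103  95.36063235  -0.78439157  70.1935438
 101.48949087]
[0.5525546  0.10504479 0.46639174]
form [([322.8, 85.1], 0.85)]
cavity []
bar_mid [([323.0, 162.8], 0.66)]
block_center [([363.7, 220.0], 0.97), ([321.9, 23.3], 0.63)]
```

View pics/b_wrist.png

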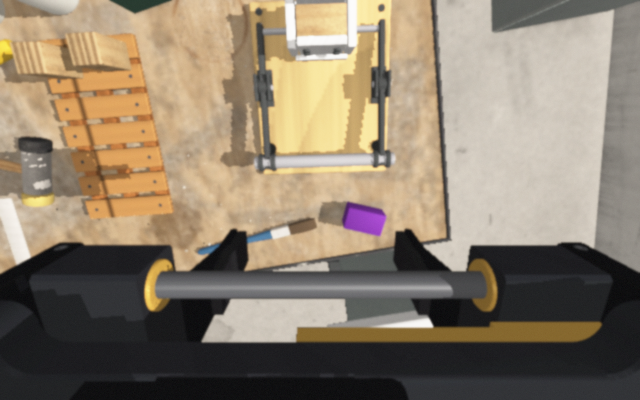

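The wrist picture shows the bar from (260,163) to (392,159) and the block in the cavity at about (322,20), near the picture's edge. The purple block is at (364,220). I move forward for a second view.

Call:
send_rows:
  motion:
    - [[0, -25, 0], 0]
    - [[0, -30, 0], 0]
    - [[0, -30, 0], 0]
    - [[0, -20, 0], 0]
    - [[0, 0, 0], 0]

```text
time_s: 3.53
position: [0.576, 0.0868, 0.3043]
tcp_rot: [[-0.185, -0.983, 0.007], [-0.983, 0.185, -0.015], [0.014, -0.009, -1.0]]
force: [0.5, 0.2, 0.4]
opening: 1.001
```

```bash
python3 - <<'E'
from h import *
s=bot.read_state(); print(s['time_s'],s['position'],np.round(s['tcp_rot'],3),s['joint_positions'])
c=cap('wrist','c_wrist.png'); pickle.dump(c,open('W2.pkl','wb'))
print(-cam(c)[0].T@cam(c)[1])
for t in ['form','cavity','bar_mid','block_center']:
    print(t,[(np.round(d['xy'],1).tolist(),round(d['p'],2)) for d in place_of('wrist',t)][:4])
cv2.imwrite('pics/c_crop.png',cv2.resize(c['image'][0:250,220:430],None,fx=2.4,fy=2.4,interpolation=cv2.INTER_CUBIC))
E
```

```text
3.5333 [0.57602048 0.08676016 0.30431754] [[-0.185 -0.983  0.007]
 [-0.983  0.185 -0.015]
 [ 0.014 -0.009 -1.   ]] [-1.96175447 22.01848471 82.65100105 -0.88824747 74.91360008 98.9183246 ]
[0.65552098 0.0749202  0.46583553]
form [([312.9, 158.1], 0.71)]
cavity [([312.3, 158.4], 0.65)]
bar_mid [([315.6, 227.6], 0.6)]
block_center [([353.5, 274.2], 0.9), ([312.1, 113.7], 0.69)]
```

View pics/c_crop.png

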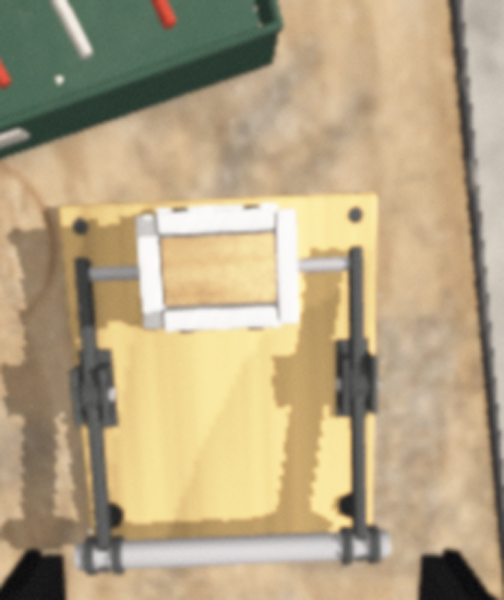

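```bash
cat > fit.py <<'E'
from h import *
from scipy.optimize import least_squares
C=pickle.load(open('C0.pkl','rb'));C['w2']=pickle.load(open('W2.pkl','rb'))
obs=[('w2',(245,86.3),(110,95,12)),('w2',(377.1,81.3),(110,-95,12)),('w2',(252.5,231.7),(-100,98,46)),('w2',(381.7,227.1),(-100,-98,46)),
('top',(340,124.2),(110,95,12)),('top',(422,136.2),(110,-95,12)),('top',(324.2,225.8),(-125,95,12)),('top',(410.8,239),(-125,-95,12)),('top',(325,212.5),(-100,98,46)),('top',(417.5,226.2),(-100,-98,46)),
('side',(263.6,193.3),(110,95,12)),('side',(349.4,241.8),(-125,95,12)),('side',(395.4,192.2),(-125,-95,12))]
def T(v,q):
    q=np.array(q)/1000; c,s=np.cos(v[2]),np.sin(v[2]); return np.array([v[0]+c*q[0]-s*q[1],v[1]+s*q[0]+c*q[1],q[2]])
def res(v,cams=None):
    return np.concatenate([proj(C[k],T(v,q))-np.array(u) for k,u,q in obs if cams is None or k in cams])
for cs in [None,['w2'],['top'],['side']]:
    r=least_squares(lambda v:res(v,cs),[.577,.1,-.17]); print(cs,np.round(r.x[:2],4),np.degrees(r.x[2]).round(2),np.round(r.fun,1).reshape(-1,2).tolist())
E
python3 fit.py
```

```text
None [0.5778 0.0926] -8.34 [[-0.8, 0.7], [1.1, -0.2], [0.4, 1.8], [1.2, 0.7], [-1.3, -1.0], [-0.1, 0.1], [-1.6, -0.4], [-1.0, 0.3], [-1.5, -1.0], [-1.3, 0.1], [-1.1, -1.2], [0.1, -5.1], [1.1, -2.1]]
['w2'] [0.5789 0.0931] -8.64 [[-1.0, -0.4], [1.1, -0.5], [-0.5, 0.9], [0.4, 0.5]]
['top'] [0.5772 0.0904] -7.93 [[-0.7, -0.5], [0.5, 0.0], [-0.2, 0.3], [0.4, 0.4], [-0.1, -0.3], [0.1, 0.1]]
['side'] [0.5734 0.1004] -8.87 [[-1.3, 1.0], [-0.3, -1.8], [1.7, 0.8]]
```

```bash
python3 - <<'E'
from fit import *
v=[.578,.0926,np.radians(-8.45)]
def inv(p): 
    c,s=np.cos(v[2]),np.sin(v[2]); d=p[:2]-np.array(v[:2]); return np.round(np.array([c*d[0]+s*d[1],-s*d[0]+c*d[1]])*1000,1)
w=C['w2']
for q in [(163,233),(275,233),(277,305),(163,305)]: print(inv(atz(w,(q[0]/2.4+220,q[1]/2.4),.071)))
print('rods',[inv(atz(w,(x/2.4+220,y/2.4),.03)) for x,y in [(110,272),(325,264)]])
print('block net',inv(tri([(C['top'],(380.8,138.9)),(w,(312.1,113.7))])[0]),tri([(C['top'],(380.8,138.9)),(w,(312.1,113.7))]))
bm=T(v,(-100,0,46)); print('bar',bm, 'net',tri([(C['top'],(369.4,215.9)),(w,(315.6,227.6))]))
plan([bm[0],bm[1],.12],-98.4,step=35)
E
```

```text
None [0.5778 0.0926] -8.34 [[-0.8, 0.7], [1.1, -0.2], [0.4, 1.8], [1.2, 0.7], [-1.3, -1.0], [-0.1, 0.1], [-1.6, -0.4], [-1.0, 0.3], [-1.5, -1.0], [-1.3, 0.1], [-1.1, -1.2], [0.1, -5.1], [1.1, -2.1]]
['w2'] [0.5789 0.0931] -8.64 [[-1.0, -0.4], [1.1, -0.5], [-0.5, 0.9], [0.4, 0.5]]
['top'] [0.5772 0.0904] -7.93 [[-0.7, -0.5], [0.5, 0.0], [-0.2, 0.3], [0.4, 0.4], [-0.1, -0.3], [0.1, 0.1]]
['side'] [0.5734 0.1004] -8.87 [[-1.3, 1.0], [-0.3, -1.8], [1.7, 0.8]]
[91.8 29.1]
[ 89.5 -29. ]
[ 52.9 -29.1]
[55.3 31.6]
rods [array([72.8, 65. ]), array([ 72.2, -60. ])]
block net [70.7  1. ] (array([0.64808547, 0.08315303, 0.06231344]), [np.float64(0.0009327319565292976), np.float64(0.0009327319565293807)])
bar [0.47908555 0.10729463 0.046     ] net (array([0.48506141, 0.10877538, 0.04815349]), [np.float64(0.0005821564724947711), np.float64(0.000582156472494745)])
from [0.5709 0.0896 0.3044] yaw -100.46 rows 6 turn/row rad -0.006
[-0.1, 15.6, 30.7]
[-0.2, 15.6, 30.7]
[-0.3, 15.6, 30.7]
[-0.4, 15.6, 30.7]
[-0.5, 15.6, 30.7]
[-0.6, 15.6, 30.7]
```

The form fits at about (0.578, 0.0925), yaw −8.4°, with the cavity at form x ≈ 72 mm. I now go down above the bar middle with the gripper shut.

Call:
send_rows:
  motion:
    - [[0, 15, 30], -0.006]
    - [[0, 16, 30], -0.006]
    - [[0, 16, 30], -0.006]
    - [[0, 16, 30], -0.006]
    - [[0, 15, 30], -0.006]
  gripper: 1

```text
time_s: 4.2
position: [0.4987, 0.1009, 0.1593]
tcp_rot: [[-0.151, -0.988, 0.03], [-0.988, 0.151, -0.014], [0.01, -0.032, -0.999]]
force: [0.5, 0.7, -0.6]
opening: 0.708
```

Call:
send_rows:
  motion:
    - [[0, 12, 25], 0]
    - [[0, 0, 0], 0]
    - [[0, 0, 0], 0]
    - [[0, 0, 0], 0]
    - [[0, 0, 0], 0]

```text
time_s: 4.62
position: [0.4773, 0.1038, 0.1321]
tcp_rot: [[-0.148, -0.989, 0.017], [-0.989, 0.148, -0.014], [0.011, -0.019, -1.0]]
force: [0.7, -0.5, -0.1]
opening: 0.325
```

```bash
python3 - <<'E'
from h import *
c=cap('wrist','d_wrist.png'); pickle.dump(c,open('W3.pkl','wb'))
for t in ['form','cavity','bar_mid']:
    print(t,[(np.round(d['xy'],1).tolist(),round(d['p'],2)) for d in place_of('wrist',t)][:4])
s=bot.read_state(); print(s['time_s'],s['position'],np.round(s['tcp_rot'],3),s['opening'])
print(proj(c,s['position']))
E
```

```text
form [([314.7, 78.3], 0.6)]
cavity []
bar_mid [([312.8, 197.8], 0.8)]
4.8167 [0.4772417  0.10366628 0.13182369] [[-0.148 -0.989  0.017]
 [-0.989  0.148 -0.014]
 [ 0.011 -0.019 -1.   ]] 0.14176102282233122
[322.57623263 248.12558976]
```

View pics/d_wrist.png

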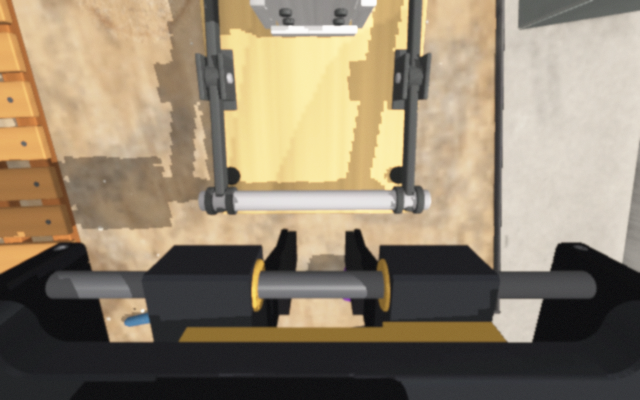

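```bash
python3 - <<'E'
from h import *
c=pickle.load(open('W3.pkl','rb'));w2=pickle.load(open('W2.pkl','rb'));w1=pickle.load(open('W1.pkl','rb'));C=pickle.load(open('C0.pkl','rb'))
L=tri([(c,(200,202)),(w2,(252.5,231.7)),(C['top'],(325,212.5)),(w1,(257,163.5))]);R=tri([(c,(431,202)),(w2,(381.7,227.1)),(C['top'],(417.5,226.2)),(w1,(393,159))]);print(L,R,(L[0]+R[0])/2)
a,b=[atz(c,q,.046) for q in [(200,202),(431,202)]]; print(a,b,(a+b)/2,np.degrees(np.arctan2(*(a-b)[:2])))
a,b=[atz(c,q,.046) for q in [(218,202),(407,202)]]; print('arms',a,b,(a+b)/2)
print('net',atz(c,(312.8,197.8),.046))
plan([.4805,.107,.075],-98.4,n=4)
E
```

```text
(array([0.49401931, 0.20349982, 0.04516179]), [np.float64(0.0029625499348299527), np.float64(0.0017720959960777956), np.float64(0.0038177608287598926), np.float64(0.0007822176069026151)]) (array([0.46554445, 0.0103705 , 0.04620889]), [np.float64(0.0013472096723862982), np.float64(0.0014619289526892406), np.float64(0.0029139802897846056), np.float64(0.002760542788427757)]) [0.47978188 0.10693516 0.04568534]
[0.4951242  0.20611837 0.046     ] [0.46470158 0.00901602 0.046     ] [0.47991289 0.1075672  0.046     ] 8.774324753268772
arms [0.49277132 0.19087455 0.046     ] [0.46788548 0.02964394 0.046     ] [0.4803284  0.11025924 0.046     ]
net [0.48406289 0.10968073 0.046     ]
from [0.4772 0.1037 0.1318] yaw -98.53 rows 4 turn/row rad -0.0006
[-0.9, -0.7, 14.2]
[-0.9, -0.7, 14.2]
[-0.9, -0.7, 14.2]
[-0.9, -0.7, 14.2]
```

Call:
send_rows:
  motion:
    - [[-1.3, -0.5, 14], 0]
    - [[-1.3, -0.5, 14], 0]
    - [[-1.3, -0.4, 14], 0]
    - [[-1.2, -0.4, 14], 0]
    - [[0, 0, 0], 0]

```text
time_s: 5.23
position: [0.4879, 0.1074, 0.0785]
tcp_rot: [[-0.149, -0.988, 0.032], [-0.989, 0.149, -0.014], [0.009, -0.034, -0.999]]
force: [-0.1, -0.5, -0.4]
opening: 0.005
```

Call:
send_rows:
  motion:
    - [[0, 0, 0], 0]
    - [[0, 0, 0], 0]
    - [[0, 0, 0], 0]
    - [[0, 0, 0], 0]
    - [[0, 0, 0], 0]

```text
time_s: 5.65
position: [0.4905, 0.1071, 0.0813]
tcp_rot: [[-0.15, -0.988, 0.037], [-0.989, 0.149, -0.014], [0.009, -0.039, -0.999]]
force: [-0.2, 0.1, 0.5]
opening: 0.003
```

```bash
python3 - <<'E'
from h import *
c=cap('wrist','e_wrist.png'); s=bot.read_state(); print(s['time_s'],s['position'],np.round(s['tcp_rot'],3),s['opening'])
c2=cap('side','e_side.png'); c3=cap('top','e_top.png')
a=cv2.resize(c2['image'][130:250,250:410],(800,600)); cv2.imwrite('pics/e_s.png',a)
E
```

```text
5.7 [0.49062679 0.10710927 0.08140471] [[-0.15  -0.988  0.037]
 [-0.989  0.149 -0.014]
 [ 0.009 -0.039 -0.999]] 0.0045699776127686755
```

View pics/e_wrist.png

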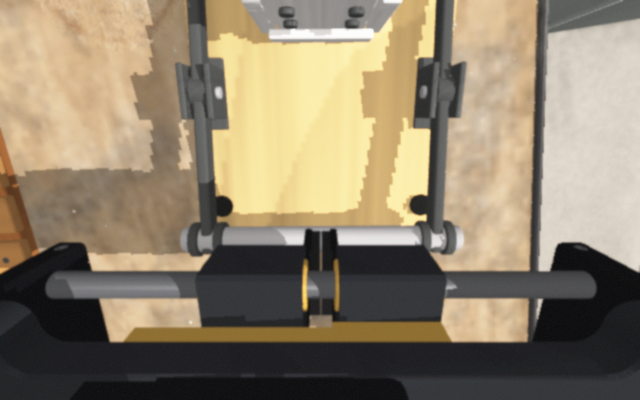

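View pics/e_s.png

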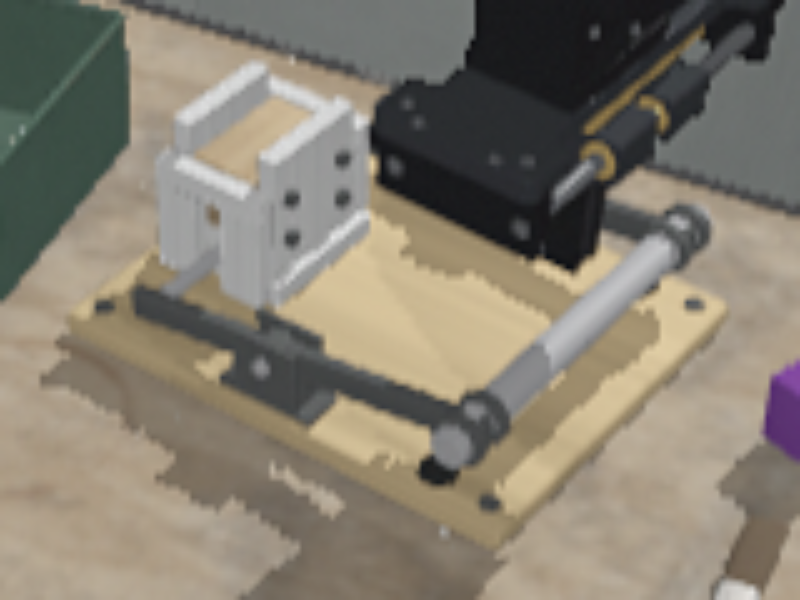

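The wrist picture shows the bar ends at (182,240) and (463,240), so its middle is at about 322. The shut fingers are at 321, so they are centred sideways. In x the tip is 9–10 mm too far forward, so I pull back and then go down to contact.

Call:
send_rows:
  motion:
    - [[0, 6, 5], 0]
    - [[0, 5, 5], 0]
    - [[0, 0.5, 5], 0]
    - [[0, 0.5, 4], 0]
    - [[0, 0.3, 2], 0]

```text
time_s: 6.22
position: [0.4772, 0.1089, 0.0581]
tcp_rot: [[-0.149, -0.988, 0.037], [-0.989, 0.149, -0.014], [0.009, -0.038, -0.999]]
force: [-0.4, -0.0, -0.4]
opening: 0.003
```

```bash
python3 - <<'E'
from h import *
c=cap('wrist','f_wrist.png'); s=bot.read_state(); print(s['time_s'],s['position'],np.round(s['tcp_rot'],3),s['force'])
E
```

```text
6.2667 [0.4769692  0.10886899 0.0578369 ] [[-0.149 -0.988  0.036]
 [-0.989  0.149 -0.014]
 [ 0.009 -0.038 -0.999]] [-0.64174198 -0.040927   -0.64248435]
```

View pics/f_wrist.png

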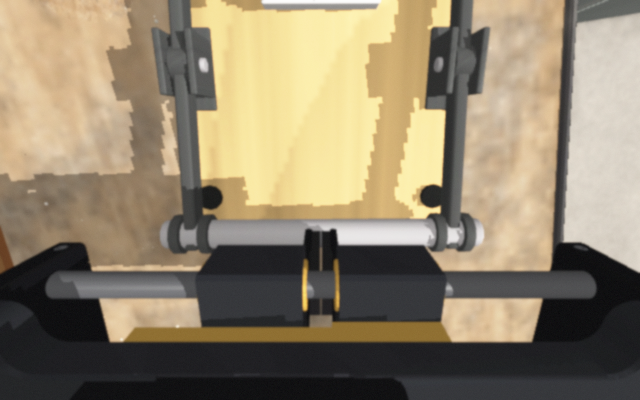

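The bar spans 161–484 px with its middle at 322, and the finger seam is at 321. I press now.

Call:
send_rows:
  motion:
    - [[0, -2, 2], 0]
    - [[0, -1, 3], 0]
    - [[0, 0, 4], 0]
    - [[0, 0, 4], 0]
    - [[0, 0, 4], 0]

```text
time_s: 6.68
position: [0.4771, 0.1088, 0.0426]
tcp_rot: [[-0.15, -0.988, 0.029], [-0.989, 0.149, -0.014], [0.009, -0.03, -0.999]]
force: [-2.2, -0.0, 11.2]
opening: 0.004
```

Call:
send_rows:
  motion:
    - [[0, 0, 4], 0]
    - [[0, 0, 4], 0]
    - [[0, 0, 4], 0]
    - [[0, 0, 4], 0]
    - [[0, 0, 4], 0]

```text
time_s: 7.1
position: [0.477, 0.1089, 0.0296]
tcp_rot: [[-0.149, -0.988, 0.03], [-0.989, 0.149, -0.014], [0.009, -0.031, -0.999]]
force: [-11.9, 0.5, 69.6]
opening: 0.001
```

Call:
send_rows:
  motion:
    - [[0, 0, 4], 0]
    - [[0, 0, 4], 0]
    - [[0, 0, 4], 0]
    - [[0, 0, 4], 0]
    - [[0, 0, 4], 0]

```text
time_s: 7.52
position: [0.4769, 0.1089, 0.03]
tcp_rot: [[-0.147, -0.988, 0.04], [-0.989, 0.146, -0.015], [0.009, -0.042, -0.999]]
force: [-7.2, 0.8, 40.9]
opening: 0.002
```

The bar is hard on its stop, with the tip at 30 mm. I lift off and look.

Call:
send_rows:
  motion:
    - [[0, 0, -8], 0]
    - [[0, 0, -20], 0]
    - [[0, 0, -30], 0]
    - [[0, -10, -35], 0]
    - [[0, -15, -35], 0]

```text
time_s: 7.93
position: [0.4906, 0.1072, 0.1599]
tcp_rot: [[-0.147, -0.989, 0.026], [-0.989, 0.146, -0.015], [0.012, -0.028, -1.0]]
force: [1.1, -1.0, -0.3]
opening: 0.009
```

Call:
send_rows:
  motion:
    - [[0, -30, -30], 0]
    - [[0, -30, -30], 0]
    - [[0, -20, -20], 0]
    - [[0, -10, 0], 0]
    - [[0, 0, 0], 0]
  gripper: 0

```text
time_s: 8.35
position: [0.5874, 0.0945, 0.2575]
tcp_rot: [[-0.146, -0.988, 0.048], [-0.989, 0.146, -0.016], [0.009, -0.05, -0.999]]
force: [-0.2, 0.0, 0.2]
opening: 0.299
```

```bash
python3 - <<'E'
from h import *
c=cap('wrist','g_wrist.png'); s=bot.read_state(); print(s['time_s'],s['position'],np.round(s['tcp_rot'],3),s['force'])
pickle.dump(c,open('W4.pkl','wb'))
c2=cap('side','g_side.png'); a=cv2.resize(c2['image'][130:250,250:410],(800,600)); cv2.imwrite('pics/g_s.png',a)
for t in ['form','cavity','bar_mid','block_center']:
    print(t,[(np.round(d['xy'],1).tolist(),round(d['p'],2)) for d in place_of('wrist',t)][:4])
cv2.imwrite('pics/g_crop.png',cv2.resize(c['image'][20:260,200:440],None,fx=2.5,fy=2.5,interpolation=cv2.INTER_CUBIC))
E
```

```text
8.4 [0.58650196 0.09467476 0.25736954] [[-0.146 -0.988  0.047]
 [-0.989  0.146 -0.016]
 [ 0.009 -0.049 -0.999]] [0.05163522 0.49245617 0.72418902]
form [([97.6, 220.1], 0.6), ([321.0, 175.7], 0.58)]
cavity []
bar_mid [([318.5, 248.4], 0.74)]
block_center [([321.0, 127.9], 0.81), ([361.9, 309.2], 0.57), ([319.8, 176.7], 0.33)]
```

View pics/g_crop.png

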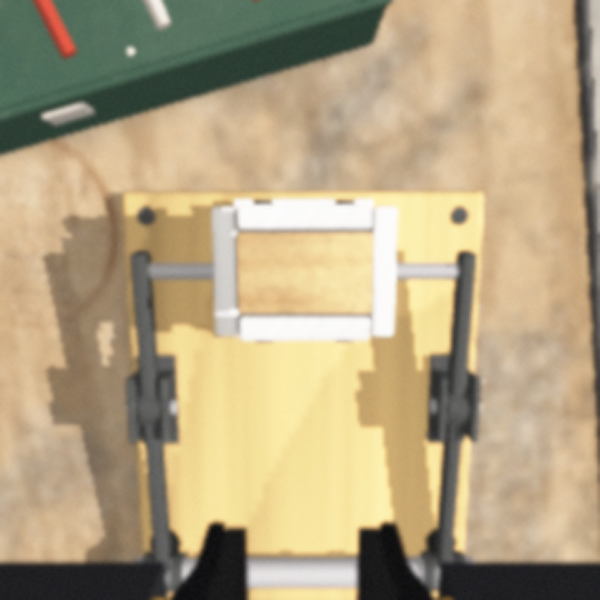

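View pics/g_s.png

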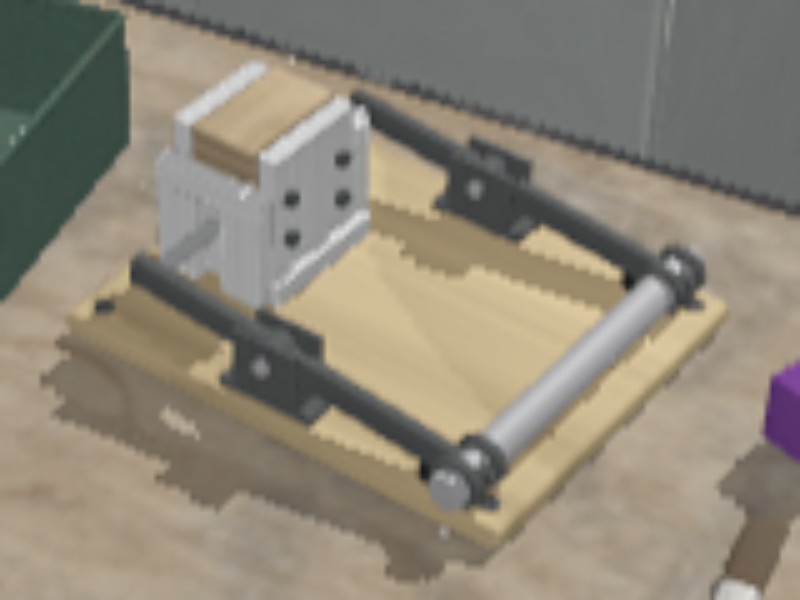

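The side view shows the bar down level and the block up, flush with the cheeks along its whole length. The tool tilt is drifting (2.9° now), so I check what a hold does to it while the gripper opens.

Call:
send_rows:
  motion:
    - [[0, 0, 0], 0]
    - [[0, 0, 0], 0]
    - [[0, 0, 0], 0]
    - [[0, 0, 0], 0]
    - [[0, 0, 0], 0]

```text
time_s: 9.07
position: [0.5781, 0.096, 0.2511]
tcp_rot: [[-0.144, -0.989, 0.03], [-0.989, 0.144, -0.015], [0.011, -0.032, -0.999]]
force: [-0.4, 0.6, 0.1]
opening: 0.943
```

```bash
python3 - <<'E'
from h import *
s=bot.read_state(); print(s['time_s'],s['position'],s['joint_positions'],s['tcp_rot'][:,2],s['tau'])
cap('wrist')
s=bot.read_state(); print(s['time_s'],s['position'],s['joint_positions'],s['tcp_rot'][:,2])
cap('wrist')
s=bot.read_state(); print(s['time_s'],s['position'],s['joint_positions'],s['tcp_rot'][:,2])
E
```

```text
9.0667 [0.57808444 0.09604181 0.25108503] [-1.03719646 24.74165381 87.1374859  -0.92314286 66.39939879 97.60280739] [ 0.0298128  -0.01530579 -0.99943831] [ 7.55624205e-03 -3.98942006e+01 -1.80096209e+01 -2.40230199e-02
 -1.83266597e-01  1.60440191e-03]
9.1167 [0.57805396 0.09603352 0.25107352] [-1.03805808 24.74233144 87.1381708  -0.92314648 66.40408996 97.60449844] [ 0.02970697 -0.01530491 -0.99944147]
9.1667 [0.57821986 0.09602543 0.25114255] [-1.03942845 24.74381385 87.12370511 -0.92139558 66.39968516 97.60505974] [ 0.03001022 -0.01528263 -0.99943275]
```

Call:
send_rows:
  motion:
    - [[0, 0, 0], 0]
    - [[0, 0, 0], 0]
    - [[0, 0, 0], 0]
    - [[0, 0, 0], 0]
    - [[0, 0, 0], 0]

```text
time_s: 9.58
position: [0.5786, 0.0959, 0.2514]
tcp_rot: [[-0.144, -0.989, 0.031], [-0.989, 0.144, -0.015], [0.011, -0.033, -0.999]]
force: [0.2, -0.4, -0.2]
opening: 1.003
```

```bash
python3 - <<'E'
from h import *
s=bot.read_state(); print(s['time_s'],s['position'],s['joint_positions'],s['tcp_rot'][:,2],s['opening'])
E
```

```text
9.5833 [0.57855438 0.09594228 0.25144328] [-1.04513747 24.73134548 87.09351398 -0.92544526 66.39465845 97.6050005 ] [ 0.03083958 -0.01536498 -0.99940624] 1.0034596713836097
```

```bash
python3 - <<'E'
from h import *
c=cap('wrist','h_wrist.png'); pickle.dump(c,open('W5.pkl','wb'))
print([(np.round(d['xy'],1).tolist(),round(d['p'],2)) for d in place_of('wrist','block_center')][:3])
cv2.imwrite('pics/h_crop.png',cv2.resize(c['image'][40:200,230:410],None,fx=4,fy=3.7,interpolation=cv2.INTER_CUBIC))
w4=pickle.load(open('W4.pkl','rb'))
P=[atz(w4,(x/2.5+200,y/2.5+20),.087) for x,y in [(236,232),(373,230),(374,317),(236,317)]]
print(np.round(P,4),np.mean(P,0)); 
v=P[0]-P[1]; print(np.degrees(np.arctan2(v[0],v[1])),np.linalg.norm(v),np.linalg.norm(P[0]-P[3]))
E
```

```text
[([321.4, 121.8], 0.87), ([363.4, 304.4], 0.86)]
[[0.6712 0.11   0.087 ]
 [0.6633 0.0517 0.087 ]
 [0.6265 0.0559 0.087 ]
 [0.6356 0.1161 0.087 ]] [0.64916723 0.08344968 0.087     ]
7.681827989911419 0.058816889683503244 0.03614915538768777
```

View pics/h_crop.png

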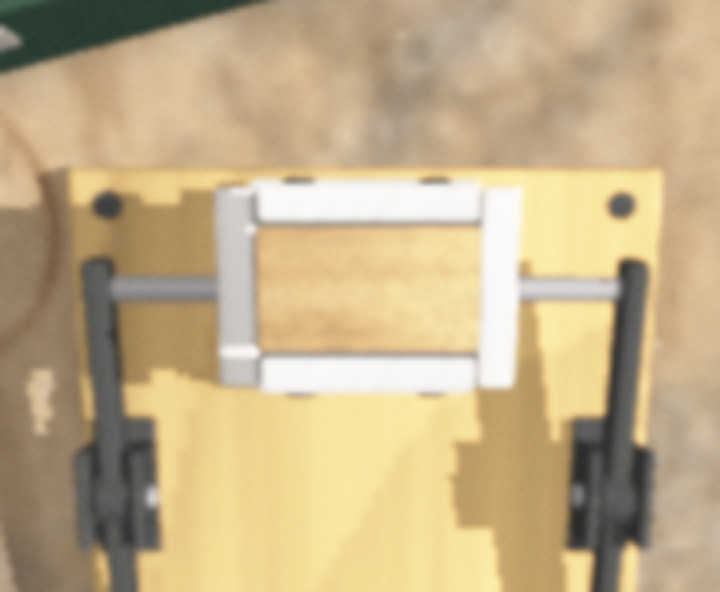

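```bash
python3 - <<'E'
from h import *
w4=pickle.load(open('W4.pkl','rb'));w5=pickle.load(open('W5.pkl','rb'));C=pickle.load(open('C0.pkl','rb'))
q4=(304.8/2.5+200,274/2.5+20);q5=(369/4+230,288/3.7+40);qs=(303.4,152.4)
print(tri([(w4,q4),(w5,q5),(C['side'],qs)]),atz(w4,q4,.087),atz(w5,q5,.087))
P=[atz(w5,(x/4+230,y/3.7+40),.087) for x,y in [(256,222),(482,222),(479,355),(260,355)]]; print(np.round(P,4))
a=atz(w5,(70/4+230,170/3.7+40),.012);b=atz(w5,(662/4+230,170/3.7+40),.012);print('base rear corners',a,b,np.degrees(np.arctan2(*(a-b)[:2])))
plan([.648,.083,.16],-98.4,step=30)
E
```

```text
(array([0.64832721, 0.0824027 , 0.08385404]), [np.float64(0.001388178512877216), np.float64(0.0017693978581858974), np.float64(0.0030834852481075024)]) [0.64941409 0.0834083  0.087     ] [0.65003467 0.08304956 0.087     ]
[[0.6721 0.1095 0.087 ]
 [0.6635 0.0514 0.087 ]
 [0.6271 0.0566 0.087 ]
 [0.6357 0.1146 0.087 ]]
base rear corners [0.70118243 0.16955969 0.012     ] [ 0.67410711 -0.01523239  0.012     ] 8.335538041130752
from [0.5786 0.096  0.2515] yaw -98.3 rows 4 turn/row rad 0.0004
[0.7, -17.6, 22.9]
[0.7, -17.6, 22.9]
[0.7, -17.6, 22.9]
[0.7, -17.6, 22.9]
```

Block top centre is at about (0.649, 0.083), measured height 0.084–0.087, yaw −8.35°. I go above it.

Call:
send_rows:
  motion:
    - [[0.3, -18, 20], 0]
    - [[0.3, -18, 25], 0]
    - [[0.3, -18, 25], 0]
    - [[0.3, -14, 25], 0]
    - [[0, 0, 15], 0]
  gripper: 0

```text
time_s: 10.1
position: [0.6563, 0.0834, 0.1471]
tcp_rot: [[-0.143, -0.989, 0.047], [-0.99, 0.143, -0.016], [0.009, -0.048, -0.999]]
force: [-0.0, 0.2, 0.1]
opening: 1.001
```

Call:
send_rows:
  motion:
    - [[0, 0, 5], 0]
    - [[0, 0, 0], 0]
    - [[0, 0, 0], 0]
    - [[0, 0, 0], 0]
    - [[0, 0, 0], 0]

```text
time_s: 10.52
position: [0.6547, 0.0832, 0.1389]
tcp_rot: [[-0.144, -0.989, 0.04], [-0.99, 0.143, -0.015], [0.01, -0.041, -0.999]]
force: [-0.3, 0.4, 0.2]
opening: 1.0
```

```bash
python3 - <<'E'
from h import *
c=cap('wrist','i_wrist.png'); s=bot.read_state(); print(s['time_s'],s['position'],np.round(s['tcp_rot'],3))
print(proj(c,s['position']),proj(c,[.649,.083,.087]))
E
```

```text
10.5667 [0.65494796 0.08320131 0.1392822 ] [[-0.144 -0.989  0.04 ]
 [-0.99   0.143 -0.015]
 [ 0.009 -0.042 -0.999]]
[322.26796674 248.22276726] [322.6833284  226.32624896]
```

View pics/i_wrist.png

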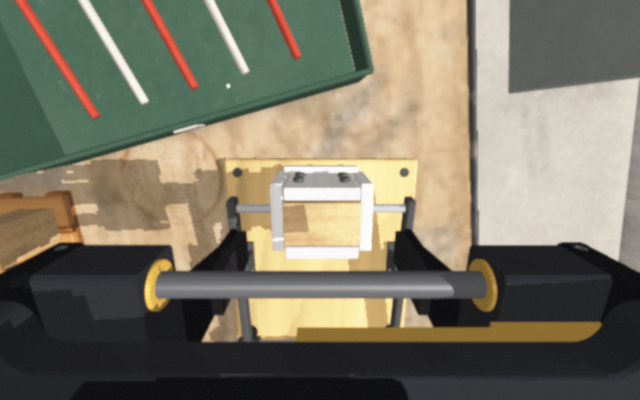

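Call:
send_rows:
  motion:
    - [[0, 3, 12], 0]
    - [[0, 3, 14], 0]
    - [[0, 2, 12], 0]
    - [[0, 1, 10], 0]
    - [[0, 0, 4], 0]

```text
time_s: 10.98
position: [0.6527, 0.0844, 0.0941]
tcp_rot: [[-0.143, -0.988, 0.057], [-0.99, 0.142, -0.016], [0.008, -0.059, -0.998]]
force: [-0.3, -0.1, -0.1]
opening: 1.005
```

Call:
send_rows:
  motion:
    - [[0, 0, 1], 0]
    - [[0, 0, 0], 0]
    - [[0, 0, 0], 0]
    - [[0, 0, 0], 0]
    - [[0, 0, 0], 0]

```text
time_s: 11.4
position: [0.6543, 0.0844, 0.095]
tcp_rot: [[-0.142, -0.988, 0.06], [-0.99, 0.142, -0.016], [0.007, -0.062, -0.998]]
force: [0.2, -0.5, 0.5]
opening: 1.003
```

```bash
python3 - <<'E'
from h import *
c=cap('side','j_side.png'); s=bot.read_state(); print(s['time_s'],s['position'],np.round(s['tcp_rot'],3))
cv2.imwrite('pics/j_s.png',cv2.resize(c['image'][90:230,250:410],(800,600)))
c=cap('wrist','j_wrist.png')
E
```

```text
11.45 [0.6543522  0.08444938 0.09504822] [[-0.142 -0.988  0.061]
 [-0.99   0.142 -0.016]
 [ 0.007 -0.062 -0.998]]
```

View pics/j_s.png

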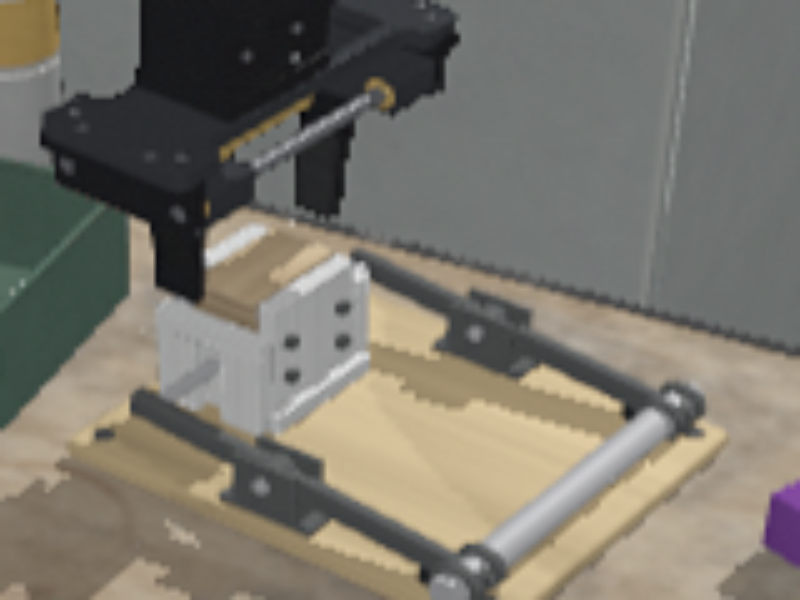

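View pics/j_wrist.png

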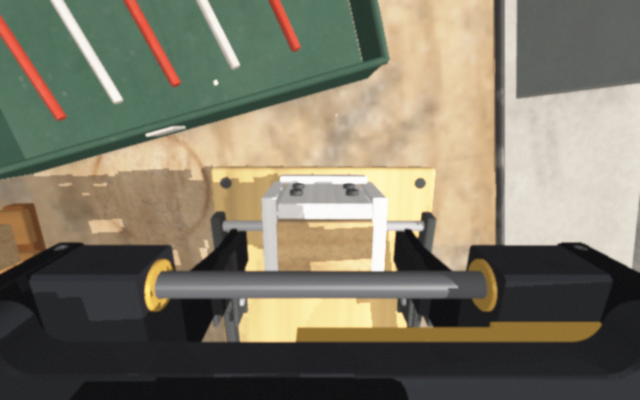

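The fingers straddle the block's ends over the end walls, but they are still high at z 95 mm. The tool tilt has grown to 3.5°, apparently from slow descents. I test whether a slow ascent takes it back.

Call:
send_rows:
  motion:
    - [[0, 0, -12], 0]
    - [[0, 0, -12], 0]
    - [[0, 0, -12], 0]
    - [[0, 0, -12], 0]
    - [[0, 0, -10], 0]

```text
time_s: 11.92
position: [0.6496, 0.0853, 0.1571]
tcp_rot: [[-0.142, -0.988, 0.058], [-0.99, 0.142, -0.016], [0.008, -0.059, -0.998]]
force: [1.7, 0.6, 0.8]
opening: 0.999
```

Call:
send_rows:
  motion:
    - [[0, 0, -12], 0]
    - [[0, 0, -12], 0]
    - [[0, 0, -12], 0]
    - [[0, 0, -12], 0]
    - [[0, 0, -10], 0]

```text
time_s: 12.33
position: [0.6468, 0.0865, 0.2257]
tcp_rot: [[-0.142, -0.988, 0.065], [-0.99, 0.142, -0.016], [0.007, -0.067, -0.998]]
force: [0.2, 0.3, -0.7]
opening: 1.0
```

Call:
send_rows:
  motion:
    - [[0, 0, 0], 0]
    - [[0, 0, 0], 0]
    - [[0, 0, 0], 0]
    - [[0, 0, 0], 0]
    - [[0, 0, 0], 0]

```text
time_s: 12.75
position: [0.6478, 0.0866, 0.2302]
tcp_rot: [[-0.142, -0.987, 0.072], [-0.99, 0.141, -0.016], [0.006, -0.074, -0.997]]
force: [-0.9, -0.3, -0.8]
opening: 1.0
```

Logging the numbers shows that joint 2 creeps upward a little in each moving row, which gives both the tilt and the height error. The tilt is about the jaw axis, so it does little harm to these grasps. I use fewer, faster rows and correct from the readings.

Call:
send_rows:
  motion:
    - [[1, 3, 35], 0]
    - [[1, 3, 38], 0]
    - [[0.5, 3, 36], 0]
    - [[0.5, 2, 25], 0]
    - [[0, 0, 0], 0]

```text
time_s: 13.17
position: [0.649, 0.0829, 0.0919]
tcp_rot: [[-0.142, -0.987, 0.078], [-0.99, 0.141, -0.016], [0.005, -0.079, -0.997]]
force: [0.2, 0.7, -1.1]
opening: 0.998
```

```bash
python3 - <<'E'
from h import *
s=bot.read_state(); print(s['time_s'],s['position'],np.round(s['tcp_rot'],3),s['joint_positions'],s['qvel'])
E
```

```text
13.1667 [0.64897205 0.08287341 0.09191947] [[-0.142 -0.987  0.078]
 [-0.99   0.141 -0.016]
 [ 0.005 -0.079 -0.997]] [-2.12652113 40.07713941 87.12272285 -1.03038008 48.32282674 96.68317977] [ 0.11702124 -0.84349044 -0.41327312 -0.00965963  1.81131873  0.04338608]
```

Call:
send_rows:
  motion:
    - [[0, 1, 10], 0]
    - [[0, 0.5, 8], 0]
    - [[0, 0, 2], 0]
    - [[0, 0, 0], 0]
    - [[0, 0, 0], 0]

```text
time_s: 13.58
position: [0.6503, 0.0828, 0.0713]
tcp_rot: [[-0.142, -0.987, 0.078], [-0.99, 0.141, -0.016], [0.005, -0.08, -0.997]]
force: [-0.1, -0.3, -0.5]
opening: 0.997
```

```bash
python3 - <<'E'
from h import *
c=cap('side','k_side.png'); s=bot.read_state(); print(s['time_s'],s['position'],np.round(s['tcp_rot'],3),s['force'])
cv2.imwrite('pics/k_s.png',cv2.resize(c['image'][90:230,250:410],(800,600)))
E
```

```text
13.6333 [0.65059836 0.08276924 0.07166264] [[-0.142 -0.987  0.079]
 [-0.99   0.141 -0.016]
 [ 0.005 -0.081 -0.997]] [-0.45502648 -0.02267784 -0.38108745]
```

View pics/k_s.png

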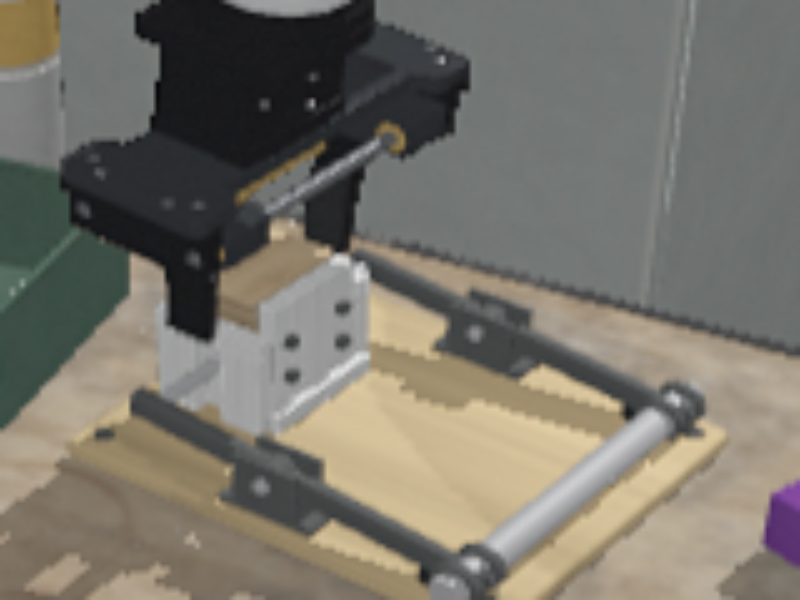

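The fingers straddle both ends at z 71.7 mm, level with the end wall tops. I raise them 3 mm so they clear the walls, then close.

Call:
send_rows:
  motion:
    - [[0, 0, -2.5], 0]
    - [[0, 0, 0], 0]
    - [[0, 0, 0], 0]
    - [[0, 0, 0], 0]
    - [[0, 0, 0], 0]

```text
time_s: 14.05
position: [0.6532, 0.0829, 0.079]
tcp_rot: [[-0.142, -0.986, 0.088], [-0.99, 0.141, -0.017], [0.004, -0.089, -0.996]]
force: [0.1, 0.4, 1.0]
opening: 1.001
```

Call:
send_rows:
  motion:
    - [[0, 0, 0], 0]
    - [[0, 0, 0], 0]
    - [[0, 0, 0], 0]
    - [[0, 0, 0], 0]
    - [[0, 0, 0], 0]
  gripper: 1

```text
time_s: 14.47
position: [0.6532, 0.0829, 0.0793]
tcp_rot: [[-0.142, -0.986, 0.088], [-0.99, 0.141, -0.017], [0.004, -0.089, -0.996]]
force: [0.4, -0.5, -0.3]
opening: 0.708
```

Call:
send_rows:
  motion:
    - [[0, 0, 0], 0]
    - [[0, 2.5, 3.5], 0]
    - [[0, 2, 3.5], 0]
    - [[0, 0, 0], 0]
    - [[0, 0, 0], 0]
  gripper: 0.2

```text
time_s: 14.88
position: [0.6502, 0.0829, 0.0723]
tcp_rot: [[-0.142, -0.986, 0.091], [-0.99, 0.141, -0.018], [0.005, -0.092, -0.996]]
force: [0.0, 0.4, 3.0]
opening: 0.801
```

Call:
send_rows:
  motion:
    - [[0, 0, -0.7], 0]
    - [[0, 0, 0], 0]
    - [[0, 0, 0], 0]
    - [[0, 0, 0], 0]
    - [[0, 0, 0], 0]
  gripper: 1

```text
time_s: 15.3
position: [0.6495, 0.083, 0.0724]
tcp_rot: [[-0.142, -0.986, 0.09], [-0.99, 0.141, -0.017], [0.004, -0.091, -0.996]]
force: [-0.3, -0.2, 0.3]
opening: 0.688
```

Call:
send_rows:
  motion:
    - [[0, 0, 0], 0]
    - [[0, 0, 0], 0]
    - [[0, 0, 0], 0]
    - [[0, 0, -8], 0]
    - [[0, 0, -12], 0]

```text
time_s: 15.72
position: [0.6479, 0.0832, 0.0907]
tcp_rot: [[-0.142, -0.986, 0.089], [-0.99, 0.141, -0.017], [0.004, -0.091, -0.996]]
force: [3.9, -0.4, -2.7]
opening: 0.686
```

```bash
python3 - <<'E'
from h import *
c=cap('side','l_side.png'); s=bot.read_state(); print(s['time_s'],s['position'],np.round(s['tcp_rot'],3),s['force'],s['opening'])
cv2.imwrite('pics/l_s.png',cv2.resize(c['image'][90:230,250:410],(800,600)))
E
```

```text
15.7667 [0.64883744 0.08330826 0.09371183] [[-0.142 -0.986  0.092]
 [-0.99   0.141 -0.017]
 [ 0.004 -0.093 -0.996]] [0.57292789 0.03983545 1.50787236] 0.6860237844353823
```

View pics/l_s.png

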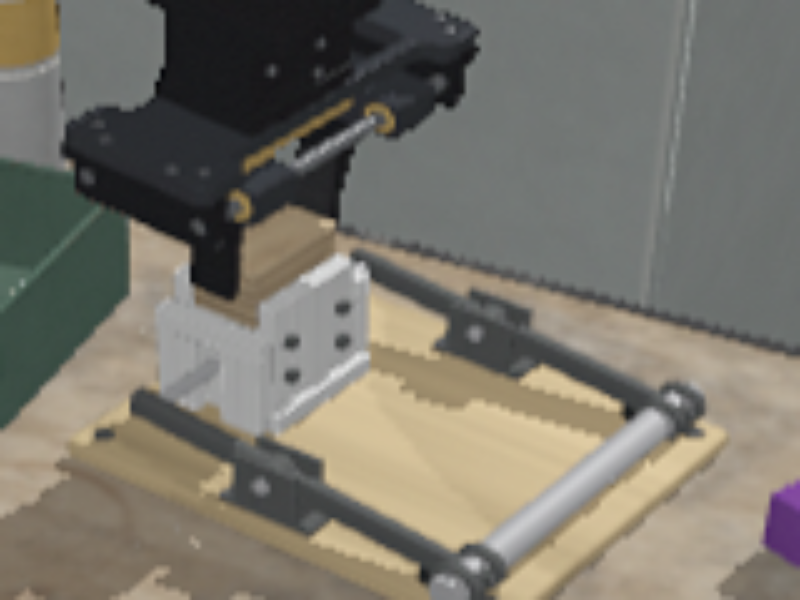

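The block is gripped (opening 0.686, about 60 mm) and is coming out of the cavity level. I lift it clear, then carry it to the free bench between form and rack while turning it 90°.

```bash
cat >> h.py <<'E'
def rotz(a): return cv2.Rodrigues(np.array([0,0,float(a)]))[0]
def plan(target,yaw_deg=None,step=36,n=None,bias=0.0):
    s=bot.read_state(); R=np.array(s['tcp_rot']); p=np.array(s['position'])
    y0=np.degrees(np.arctan2(R[1,0],R[0,0])); dy=0 if yaw_deg is None else (yaw_deg-y0+180)%360-180
    d=np.array(target)-p; k=n or int(max(np.ceil(np.linalg.norm(d)*1000/step),np.ceil(abs(dy)/7.0),1)); t=-np.radians(dy)/k
    d=d/k*1000-np.array([0,0,bias])
    print('t',round(s['time_s'],2),'from',np.round(p,4),'yaw',round(y0,2),'z',np.round(R[:,2],3),'q6',round(s['joint_positions'][5],1),'open',round(s['opening'],3),'F',np.round(s['force'],1),'rows',k)
    for i in range(k): print([np.round((R@rotz(t*i)).T@d,1).tolist(),round(t,3)])
E
python3 -c "
from h import *
plan([.648,.083,.165],step=20)"
```

```text
t 15.77 from [0.6488 0.0833 0.0937] yaw -98.17 z [ 0.092 -0.017 -0.996] q6 96.8 open 0.686 F [0.6 0.  1.5] rows 4
[[0.2, -1.5, -17.8], np.float64(-0.0)]
[[0.2, -1.5, -17.8], np.float64(-0.0)]
[[0.2, -1.5, -17.8], np.float64(-0.0)]
[[0.2, -1.5, -17.8], np.float64(-0.0)]
```

Call:
send_rows:
  motion:
    - [[0.2, -1.5, -14], 0]
    - [[0.2, -1.5, -18], 0]
    - [[0.2, -1.5, -20], 0]
    - [[0.2, -1.5, -20], 0]
    - [[0, 0, -10], 0]

```text
time_s: 16.18
position: [0.6441, 0.0836, 0.1796]
tcp_rot: [[-0.142, -0.986, 0.085], [-0.99, 0.141, -0.017], [0.004, -0.087, -0.996]]
force: [-0.1, 0.1, -0.3]
opening: 0.689
```

```bash
python3 -c "
from h import *
plan([.50,.27,.11],-8.4)"
```

```text
t 16.18 from [0.6441 0.0836 0.1796] yaw -98.15 z [ 0.085 -0.017 -0.996] q6 96.5 open 0.689 F [-0.1  0.1 -0.3] rows 13
[[-12.6, 13.4, 4.2], np.float64(-0.12)]
[[-14.2, 11.8, 4.2], np.float64(-0.12)]
[[-15.5, 10.0, 4.2], np.float64(-0.12)]
[[-16.6, 8.1, 4.2], np.float64(-0.12)]
[[-17.4, 6.0, 4.2], np.float64(-0.12)]
[[-18.0, 3.9, 4.2], np.float64(-0.12)]
[[-18.4, 1.7, 4.2], np.float64(-0.12)]
[[-18.4, -0.5, 4.2], np.float64(-0.12)]
[[-18.2, -2.7, 4.2], np.float64(-0.12)]
[[-17.8, -4.9, 4.2], np.float64(-0.12)]
[[-17.1, -7.0, 4.2], np.float64(-0.12)]
[[-16.1, -9.0, 4.2], np.float64(-0.12)]
[[-14.9, -10.9, 4.2], np.float64(-0.12)]
```

Call:
send_rows:
  motion:
    - [[-12.6, 13.4, 2], -0.12]
    - [[-14.2, 11.8, 2], -0.12]
    - [[-15.5, 10, 2], -0.12]
    - [[-16.6, 8, 3], -0.12]
    - [[-17.4, 6, 3], -0.12]

```text
time_s: 16.6
position: [0.5896, 0.1541, 0.1683]
tcp_rot: [[0.457, -0.884, 0.097], [-0.888, -0.46, -0.018], [0.06, -0.078, -0.995]]
force: [0.3, 0.4, -0.2]
opening: 0.684
```

Call:
send_rows:
  motion:
    - [[-18, 4, 4], -0.12]
    - [[-18.4, 1.7, 4], -0.12]
    - [[-18.4, -0.5, 4], -0.12]
    - [[-18.2, -2.7, 5], -0.12]
    - [[-17.8, -5, 5], -0.12]

```text
time_s: 17.02
position: [0.5262, 0.2272, 0.1397]
tcp_rot: [[0.888, -0.45, 0.093], [-0.45, -0.893, -0.018], [0.091, -0.026, -0.996]]
force: [0.0, -0.2, -1.1]
opening: 0.688
```

```bash
python3 -c "
from h import *
plan([.50,.27,.11],-8.4)"
```

```text
t 17.02 from [0.5262 0.2272 0.1397] yaw -26.87 z [ 0.093 -0.018 -0.996] q6 42.2 open 0.688 F [ 0.  -0.2 -1.1] rows 3
[[-15.1, -8.6, 8.8], np.float64(-0.107)]
[[-14.1, -10.1, 8.8], np.float64(-0.107)]
[[-12.9, -11.6, 8.8], np.float64(-0.107)]
```

Call:
send_rows:
  motion:
    - [[-15, -8.6, 12], -0.107]
    - [[-14, -10, 18], -0.107]
    - [[-13, -11.6, 22], -0.107]
    - [[2, 0, 22], 0]
    - [[0, 0, 5], 0]

```text
time_s: 17.43
position: [0.4996, 0.2734, 0.0572]
tcp_rot: [[0.989, -0.12, 0.09], [-0.119, -0.993, -0.018], [0.091, 0.007, -0.996]]
force: [-0.2, 1.1, -0.3]
opening: 0.688
```

```bash
python3 -c "
from h import *
plan([.50,.27,.026],-8.4)
c=cap('side','m_side.png');cv2.imwrite('pics/m_s.png',cv2.resize(c['image'][100:340,150:450],(750,600)))"
```

```text
t 17.43 from [0.4996 0.2734 0.0572] yaw -6.88 z [ 0.09  -0.018 -0.996] q6 29.3 open 0.688 F [-0.2  1.1 -0.3] rows 1
[[-2.1, 3.1, 31.2], np.float64(0.026)]
```

View pics/m_s.png

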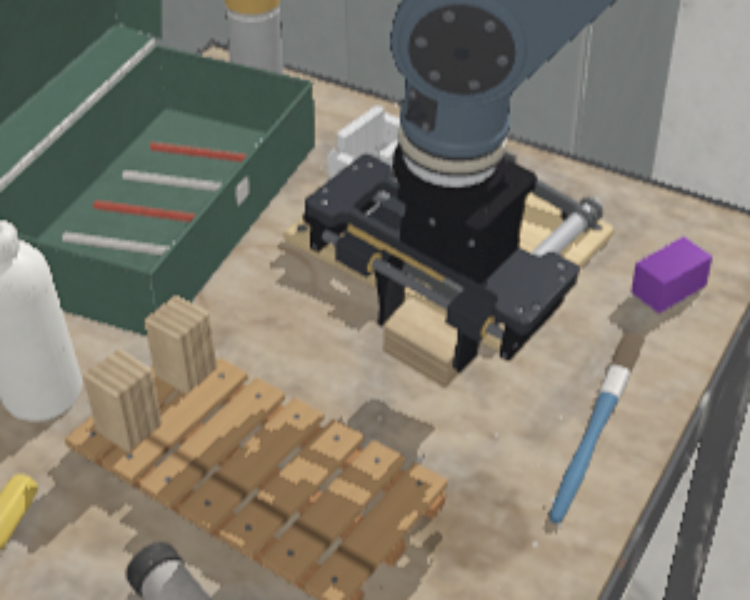

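The block is held over clear bench, between the form and the rack. I lower it.

Call:
send_rows:
  motion:
    - [[-1, 2, 14], 0]
    - [[-1, 1, 12], 0]
    - [[0, 0, 6], 0]
    - [[0, 0, 3], 0]
    - [[0, 0, 2], 0]

```text
time_s: 17.9
position: [0.502, 0.2695, 0.0234]
tcp_rot: [[0.988, -0.124, 0.092], [-0.123, -0.992, -0.017], [0.093, 0.005, -0.996]]
force: [-2.9, 0.3, 11.8]
opening: 0.685
```

Call:
send_rows:
  motion:
    - [[0, 0, -0.5], 0]
    - [[0, 0, 0], 0]
    - [[0, 0, 0], 0]
    - [[0, 0, 0], 0]
    - [[0, 0, 0], 0]
  gripper: 0

```text
time_s: 18.32
position: [0.5048, 0.2698, 0.0274]
tcp_rot: [[0.987, -0.126, 0.098], [-0.125, -0.992, -0.015], [0.099, 0.003, -0.995]]
force: [-0.2, 0.6, 0.2]
opening: 0.96
```

Call:
send_rows:
  motion:
    - [[0, 0, -25], 0]
    - [[0, 0, -38], 0]
    - [[0, 0, -38], 0]
    - [[0, 0, -38], 0.1]
    - [[0, 0, -20], 0.12]

```text
time_s: 18.73
position: [0.4858, 0.2708, 0.1857]
tcp_rot: [[0.935, -0.345, 0.084], [-0.345, -0.938, -0.02], [0.086, -0.011, -0.996]]
force: [0.5, 0.4, 0.3]
opening: 0.999
```

```bash
python3 -c "
from h import *
plan([.44,.27,.20],-98.4)
s=bot.read_state(); print(s['joint_positions'],s['qvel'])"
```

```text
t 18.73 from [0.4858 0.2708 0.1857] yaw -20.26 z [ 0.084 -0.02  -0.996] q6 41.3 open 0.999 F [0.5 0.4 0.3] rows 12
[[-3.4, 1.4, -1.5], np.float64(0.114)]
[[-3.3, 1.8, -1.5], np.float64(0.114)]
[[-3.0, 2.1, -1.5], np.float64(0.114)]
[[-2.8, 2.4, -1.5], np.float64(0.114)]
[[-2.5, 2.7, -1.5], np.float64(0.114)]
[[-2.2, 3.0, -1.5], np.float64(0.114)]
[[-1.8, 3.2, -1.5], np.float64(0.114)]
[[-1.4, 3.4, -1.5], np.float64(0.114)]
[[-1.0, 3.6, -1.5], np.float64(0.114)]
[[-0.6, 3.7, -1.5], np.float64(0.114)]
[[-0.2, 3.7, -1.5], np.float64(0.114)]
[[0.2, 3.7, -1.5], np.float64(0.114)]
[19.10165393 26.38235003 97.04132581 -3.33276601 52.42322959 41.27251556] [  0.96600431 -20.30658104  -9.75017171   1.46655638  31.9871729
  83.25623186]
```

Call:
send_rows:
  motion:
    - [[-3.4, 1.4, -1], 0.12]
    - [[-3.3, 1.8, -1], 0.12]
    - [[-3, 2, -1], 0.12]
    - [[-2.8, 2.4, -1], 0.12]
    - [[-2.5, 2.7, -1], 0.12]

```text
time_s: 19.15
position: [0.4708, 0.273, 0.1993]
tcp_rot: [[0.555, -0.825, 0.103], [-0.829, -0.559, -0.013], [0.068, -0.078, -0.995]]
force: [0.0, 0.1, -0.7]
opening: 1.003
```

Call:
send_rows:
  motion:
    - [[-2.2, 3, -1], 0.12]
    - [[-1.8, 3, -1], 0.12]
    - [[-1.4, 3, -1], 0.12]
    - [[-1, 3, -1], 0.12]
    - [[0, 0, 0], 0.12]

```text
time_s: 19.57
position: [0.4543, 0.274, 0.2032]
tcp_rot: [[-0.032, -0.994, 0.104], [-0.999, 0.031, -0.013], [0.009, -0.104, -0.995]]
force: [0.1, 0.9, 0.2]
opening: 1.0
```

Call:
send_rows:
  motion:
    - [[0, 0, 0], 0.12]
    - [[0, 0, 0], 0.09]
    - [[0, 0, 0], 0]
    - [[0, 0, 0], 0]
    - [[0, 0, 0], 0]

```text
time_s: 19.98
position: [0.4531, 0.2739, 0.204]
tcp_rot: [[-0.247, -0.963, 0.104], [-0.969, 0.247, -0.012], [-0.014, -0.104, -0.994]]
force: [-0.0, -0.0, -0.5]
opening: 1.002
```

```bash
python3 -c "
from h import *
plan([.44,.27,.20],-98.4)
c=cap('wrist','n_wrist.png');pickle.dump(c,open('W6.pkl','wb'))
for t in ['block_center','rack_top','stood_a_center','form']:
    print(t,[(np.round(d['xy'],1).tolist(),round(d['p'],2)) for d in place_of('wrist',t)][:4])
"
```

```text
t 19.98 from [0.4531 0.2739 0.204 ] yaw -104.28 z [ 0.104 -0.012 -0.994] q6 127.1 open 1.002 F [-0.  -0.  -0.5] rows 1
[[7.1, 12.1, 2.6], np.float64(-0.103)]
block_center [([322.0, 149.5], 0.75), ([510.2, 216.7], 0.71)]
rack_top [([182.7, 122.4], 0.97), ([184.2, 10.9], 0.17)]
stood_a_center [([119.9, 27.5], 0.82)]
form [([448.4, 43.3], 0.97)]
```

View pics/n_wrist.png

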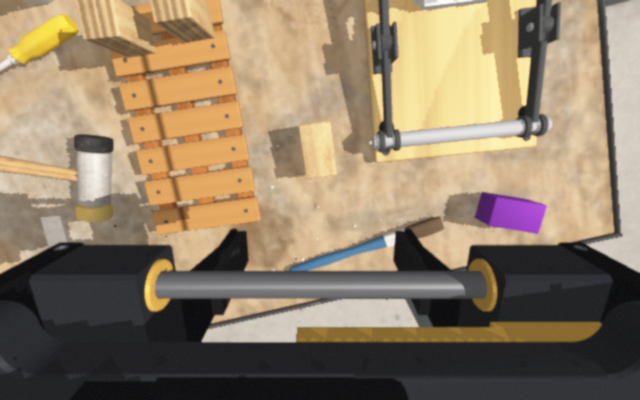

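Our block lies on the bench at (319,149). The purple one is at (510,213) and the rack is at left. I measure the block.

```bash
python3 -c "
from h import *
c=pickle.load(open('W6.pkl','rb'))
cv2.imwrite('pics/n_crop.png',cv2.resize(c['image'][105:195,260:360],None,fx=7,fy=6.5,interpolation=cv2.INTER_CUBIC))
t=cap('top'); s=cap('side'); pickle.dump((t,s),open('TS6.pkl','wb'))
print([(np.round(d['xy'],1).tolist(),round(d['p'],2)) for d in place_of('top','block_center')],[(np.round(d['xy'],1).tolist(),round(d['p'],2)) for d in place_of('side','block_center')])
"
```

```text
[([390.8, 270.9], 0.85)] [([319.6, 246.9], 0.92), ([417.6, 203.4], 0.72)]
```

View pics/n_crop.png

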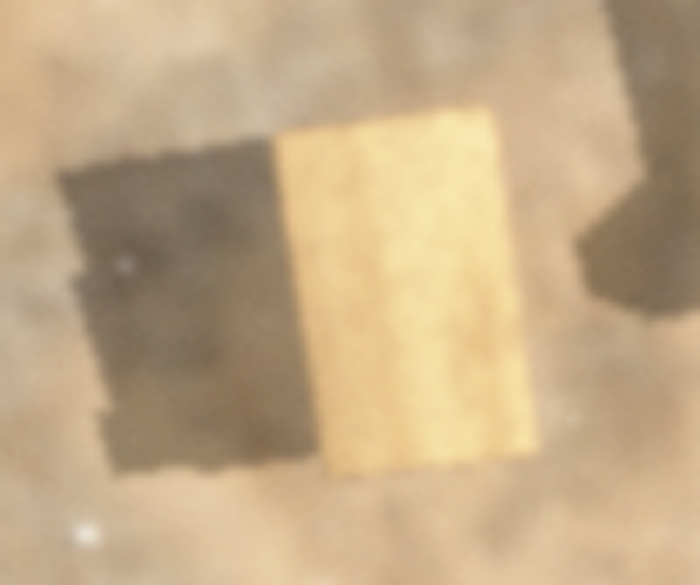

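```bash
python3 -c "
from h import *
c=pickle.load(open('W6.pkl','rb')); t,s=pickle.load(open('TS6.pkl','rb'))
P=[atz(c,(x/7+260,y/6.5+105),.035) for x,y in [(275,135),(495,108),(538,455),(325,475)]]
print(np.round(P,4),np.mean(P,0)); a=(P[0]+P[1]-P[2]-P[3])/2; print(np.degrees(np.arctan2(a[1],a[0])),np.linalg.norm(a), np.linalg.norm(P[0]-P[1]))
print(tri([(c,(320,149)),(s,(319.6,246.9))]))
# rack + stood
print('rack',tri([(c,(182.7,122.4)),(t,(229.7,177.3)),(s,(251.3,283.5))]))
for q in [(159,228),(261,218),(211,2)]: print(atz(c,q,.02))
plan([.44,.27,.20],-98.4)
"
```

```text
[[0.5335 0.2811 0.035 ]
 [0.5293 0.2467 0.035 ]
 [0.4709 0.2542 0.035 ]
 [0.4759 0.2883 0.035 ]] [0.50240788 0.26757241 0.035     ]
-7.1927565559087485 0.05847004255250214 0.03459442009952702
(array([0.50351531, 0.2660124 , 0.01963583]), [np.float64(0.0005023110414875177), np.float64(0.0005023110414874567)])
rack (array([0.56957134, 0.40895805, 0.02052815]), [np.float64(0.002045407399097982), np.float64(0.0011091535230053672), np.float64(0.0012595527929649874)])
[0.45905347 0.48127063 0.02      ]
[0.44056723 0.35573303 0.02      ]
[0.68168812 0.33975459 0.02      ]
t 20.43 from [0.4533 0.2739 0.2039] yaw -104.39 z [ 0.104 -0.012 -0.994] q6 127.2 open 0.998 F [ 0.2  0.7 -0.1] rows 1
[[7.2, 12.2, 2.5], np.float64(-0.105)]
```

```bash
python3 -c "
from h import *
plan([.4985,.2678,.065],-97.2,n=5)
"
```

```text
t 20.43 from [0.4533 0.2739 0.2039] yaw -104.39 z [ 0.104 -0.012 -0.994] q6 127.2 open 0.998 F [ 0.2  0.7 -0.1] rows 5
[[-0.7, -6.1, 28.6], np.float64(-0.025)]
[[-0.5, -6.1, 28.6], np.float64(-0.025)]
[[-0.4, -6.2, 28.6], np.float64(-0.025)]
[[-0.2, -6.2, 28.6], np.float64(-0.025)]
[[-0.1, -6.2, 28.6], np.float64(-0.025)]
```

Call:
send_rows:
  motion:
    - [[-0.7, -6, 28], -0.035]
    - [[-0.5, -6, 30], -0.035]
    - [[-0.4, -6, 30], -0.035]
    - [[-0.2, -6, 28], -0.02]
    - [[0, -6, 20], 0]

```text
time_s: 20.85
position: [0.5036, 0.2716, 0.0742]
tcp_rot: [[-0.117, -0.986, 0.12], [-0.993, 0.117, -0.006], [-0.008, -0.12, -0.993]]
force: [0.2, -0.6, -0.7]
opening: 1.0
```

```bash
python3 -c "
from h import *
plan([.4995,.2678,.005],-97.2,n=4)
"
```

```text
t 20.85 from [0.5036 0.2716 0.0742] yaw -96.72 z [ 0.12  -0.006 -0.993] q6 118.6 open 1.0 F [ 0.2 -0.6 -0.7] rows 4
[[1.2, 3.0, 17.1], np.float64(0.002)]
[[1.2, 3.0, 17.1], np.float64(0.002)]
[[1.2, 3.0, 17.1], np.float64(0.002)]
[[1.2, 3.0, 17.1], np.float64(0.002)]
```

Call:
send_rows:
  motion:
    - [[1.2, 3, 15], 0.002]
    - [[1.2, 3, 16], 0]
    - [[1.2, 3, 14], 0]
    - [[0.5, 2, 8], 0]
    - [[0, 0, 0], 0]

```text
time_s: 21.27
position: [0.4999, 0.2674, 0.0123]
tcp_rot: [[-0.12, -0.986, 0.115], [-0.993, 0.12, -0.008], [-0.006, -0.116, -0.993]]
force: [0.0, -0.6, -0.6]
opening: 1.0
```

```bash
python3 -c "
from h import *
plan([.4998,.2678,.005],-97.2,n=2)
"
```

```text
t 21.27 from [0.4999 0.2674 0.0123] yaw -96.89 z [ 0.115 -0.008 -0.993] q6 119.7 open 1.0 F [ 0.  -0.6 -0.6] rows 2
[[-0.2, 0.5, 3.6], np.float64(0.003)]
[[-0.2, 0.5, 3.6], np.float64(0.003)]
```

Call:
send_rows:
  motion:
    - [[0, 0.7, 4], 0]
    - [[0, 0.5, 4], 0]
    - [[0, 0, 0.5], 0]
    - [[0, 0, 0.5], 0]
    - [[0, 0, 0.5], 0]
  gripper: 1

```text
time_s: 21.68
position: [0.5018, 0.2685, 0.0043]
tcp_rot: [[-0.119, -0.986, 0.12], [-0.993, 0.119, -0.006], [-0.008, -0.12, -0.993]]
force: [0.2, -0.6, 0.2]
opening: 0.706
```

Call:
send_rows:
  motion:
    - [[0, 0, 0.5], 0]
    - [[0, 0, 0.5], 0]
    - [[0, 0, 0.5], 0]
    - [[0, 0, 0.5], 0]
    - [[0, 0, 0], 0]

```text
time_s: 22.1
position: [0.5033, 0.269, 0.0041]
tcp_rot: [[-0.119, -0.985, 0.124], [-0.993, 0.119, -0.005], [-0.01, -0.123, -0.992]]
force: [-0.2, -0.6, 0.2]
opening: 0.398
```

Call:
send_rows:
  motion:
    - [[0, 0, 0], 0]
    - [[0, 0, 0], 0]
    - [[0, 0, 0], 0]
    - [[0, 0, 0], 0]
    - [[0, 0, 0], 0]

```text
time_s: 22.52
position: [0.5032, 0.269, 0.0041]
tcp_rot: [[-0.119, -0.985, 0.123], [-0.993, 0.119, -0.005], [-0.01, -0.123, -0.992]]
force: [-1.3, -0.1, -0.2]
opening: 0.399
```

```bash
python3 -c "
from h import *
plan([.5,.2678,.06],-98.4)
c=cap('side','o_side.png');cv2.imwrite('pics/o_s.png',cv2.resize(c['image'][160:320,230:430],(750,600)))"
```

```text
t 22.52 from [0.5032 0.269  0.0041] yaw -96.83 z [ 0.123 -0.005 -0.992] q6 120.0 open 0.399 F [-1.3 -0.1 -0.2] rows 2
[[0.5, -1.9, -28.0], np.float64(0.014)]
[[0.5, -2.0, -28.0], np.float64(0.014)]
```

View pics/o_s.png

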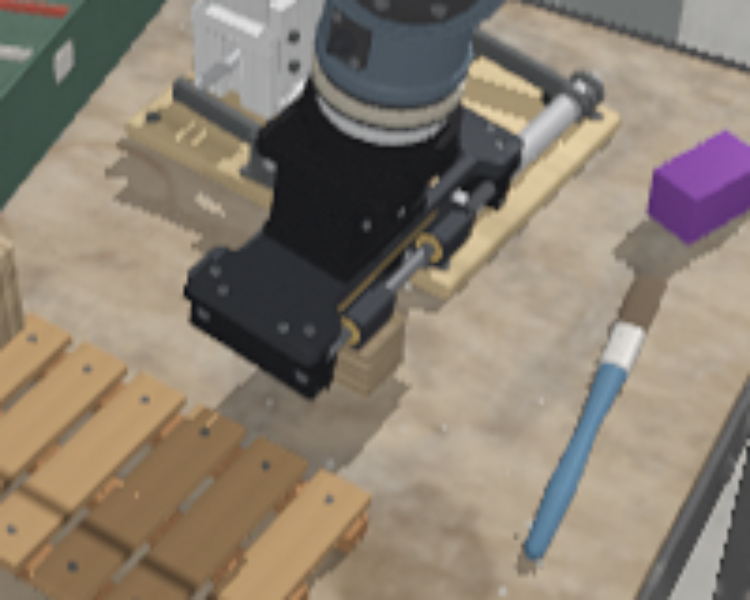

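The gripper has closed at 0.399, about 35 mm, across the block's width, roughly 2 mm behind its middle. The moves cannot tilt the tool. So I will roll the block upright in the pads over the fixed front top edge of the form's cheek. First I measure that edge.

```bash
python3 -c "
from h import *
v=[.578,.0926,np.radians(-8.35)]
def inv(p):
    c,s=np.cos(v[2]),np.sin(v[2]); d=np.array(p[:2])-np.array(v[:2]); return np.round(np.array([c*d[0]+s*d[1],-s*d[0]+c*d[1]])*1000,1)
w2=pickle.load(open('W2.pkl','rb'));w4=pickle.load(open('W4.pkl','rb'));w5=pickle.load(open('W5.pkl','rb'))
for x,y in [(262,390),(478,390),(370,390),(258,182),(480,182)]: 
    p=atz(w5,(x/4+230,y/3.7+40),.086); print('w5',inv(p),np.round(p,4))
for x,y in [(241,339),(372,339),(238,200),(373,200)]: 
    p=atz(w4,(x/2.5+200,y/2.5+20),.086); print('w4',inv(p))
for x,y in [(165,328),(277,325),(158,208),(275,206)]: 
    p=atz(w2,(x/2.4+220,y/2.4),.086); print('w2',inv(p))
print('block',inv([.649,.083]), 'grasp tcp was',inv([.6495,.083]))
"

```

```text
w5 [43.8 29.9] [0.6257 0.1158 0.086 ]
w5 [ 43.7 -28.6] [0.6171 0.058  0.086 ]
w5 [43.7  0.7] [0.6214 0.0869 0.086 ]
w5 [101.3  29.7] [0.6825 0.1072 0.086 ]
w5 [101.3 -27.7] [0.6742 0.0505 0.086 ]
w4 [43.7 29.7]
w4 [ 43.5 -28.7]
w4 [102.9  29.7]
w4 [102.7 -27.9]
w2 [44.6 29.9]
w2 [ 43.7 -28.1]
w2 [103.2  29.2]
w2 [101.7 -28.7]
block [71.6  0.8] grasp tcp was [72.1  0.9]
```

Call:
send_rows:
  motion:
    - [[0, -1, -20], 0]
    - [[0, -2, -28], 0]
    - [[0, -2, -35], 0.01]
    - [[0, -2, -35], 0.01]
    - [[0, 0, -20], 0]

```text
time_s: 22.98
position: [0.4889, 0.2671, 0.1397]
tcp_rot: [[-0.141, -0.984, 0.107], [-0.99, 0.141, -0.01], [-0.005, -0.108, -0.994]]
force: [0.3, -0.1, -0.2]
opening: 0.399
```

```bash
python3 -c "
from h import *
plan([.588,.092,.135],-98.35,n=6)
"
```

```text
t 22.98 from [0.4889 0.2671 0.1397] yaw -98.09 z [ 0.107 -0.01  -0.994] q6 119.1 open 0.399 F [ 0.3 -0.1 -0.2] rows 6
[[26.6, -20.3, 2.8], np.float64(0.001)]
[[26.6, -20.3, 2.8], np.float64(0.001)]
[[26.5, -20.3, 2.8], np.float64(0.001)]
[[26.5, -20.3, 2.8], np.float64(0.001)]
[[26.5, -20.3, 2.8], np.float64(0.001)]
[[26.5, -20.4, 2.8], np.float64(0.001)]
```

Call:
send_rows:
  motion:
    - [[26, -20, 1], 0]
    - [[27, -20, 1], 0]
    - [[27, -20, 1], 0]
    - [[27, -20, 1], 0]
    - [[26, -19, 1], 0]

```text
time_s: 23.4
position: [0.5698, 0.1248, 0.1528]
tcp_rot: [[-0.127, -0.985, 0.118], [-0.992, 0.127, -0.004], [-0.011, -0.118, -0.993]]
force: [-0.2, 0.8, -0.6]
opening: 0.399
```

```bash
python3 -c "
from h import *
plan([.595,.0908,.115],-98.35,n=3)
"
```

```text
t 23.4 from [0.5698 0.1248 0.1528] yaw -97.27 z [ 0.118 -0.004 -0.993] q6 99.3 open 0.399 F [-0.2  0.8 -0.6] rows 3
[[10.3, -8.2, 13.5], np.float64(0.006)]
[[10.3, -8.3, 13.5], np.float64(0.006)]
[[10.2, -8.4, 13.5], np.float64(0.006)]
```

Call:
send_rows:
  motion:
    - [[11, -7, 14], 0.006]
    - [[11, -7, 14], 0.006]
    - [[8, -6, 12], 0.006]
    - [[0, 0, 3], 0]
    - [[0, 0, 0], 0]

```text
time_s: 23.82
position: [0.5948, 0.0847, 0.1093]
tcp_rot: [[-0.154, -0.981, 0.121], [-0.988, 0.155, -0.005], [-0.014, -0.121, -0.993]]
force: [-0.3, 0.5, -0.4]
opening: 0.399
```

```bash
python3 -c "
from h import *
plan([.5976,.0906,.1],-98.35,n=2)
c=cap('wrist','p_wrist.png'); 
c=cap('side','p_side.png');cv2.imwrite('pics/p_s.png',cv2.resize(c['image'][90:230,250:410],(800,600)))
"
```

```text
t 23.82 from [0.5948 0.0847 0.1093] yaw -98.89 z [ 0.121 -0.005 -0.993] q6 96.4 open 0.399 F [-0.3  0.5 -0.4] rows 2
[[-3.1, -0.3, 4.8], np.float64(-0.005)]
[[-3.1, -0.4, 4.8], np.float64(-0.005)]
```

View pics/p_s.png

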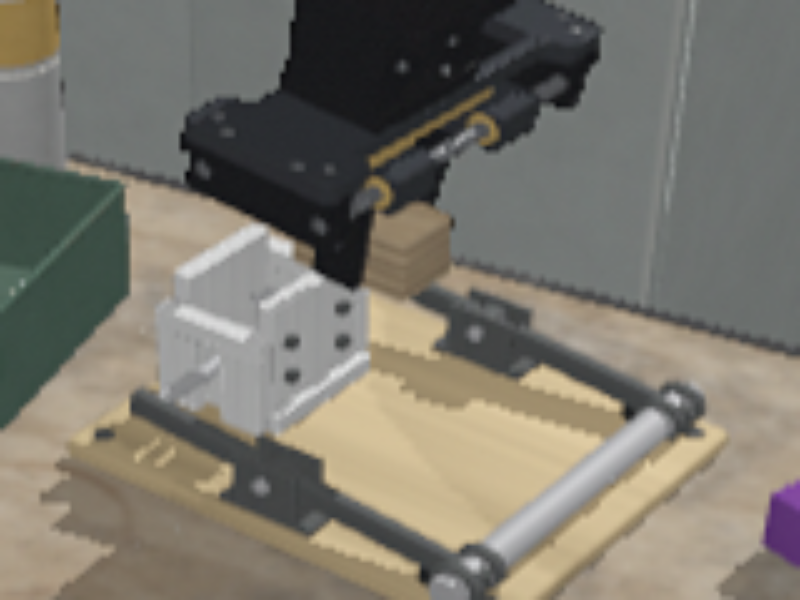

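View pics/p_wrist.png

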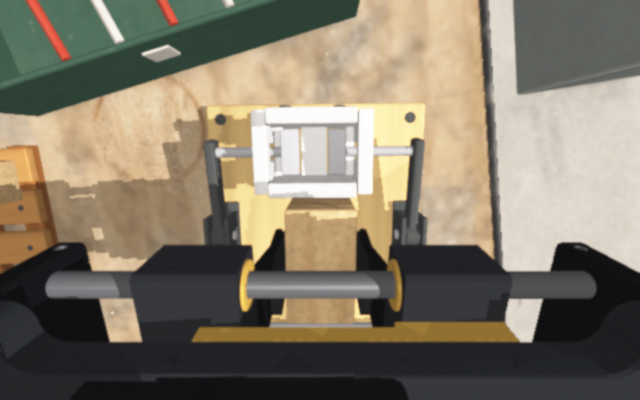

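```bash
python3 -c "
from h import *
v=[.578,.0926,np.radians(-8.35)]
def inv(p):
    c,s=np.cos(v[2]),np.sin(v[2]); d=np.array(p[:2])-np.array(v[:2]); return np.round(np.array([c*d[0]+s*d[1],-s*d[0]+c*d[1]])*1000,1)
c=cap('wrist'); cv2.imwrite('pics/p_c.png',cv2.resize(c['image'][90:250,230:410],None,fx=4,fy=3.7,interpolation=cv2.INTER_CUBIC))
print('B bot',inv(atz(c,(321,198),.105)),'B top',inv(atz(c,(321,209),.140)),'cheek',inv(atz(c,(315,195),.086)),inv(atz(c,(275,195),.086)),inv(atz(c,(358,195),.086)))
"
```

```text
B bot [46.8 -4.1] B top [48.  -4.6] cheek [45.3  0.1] [45.5 26.3] [ 45.1 -28. ]
```

View pics/p_c.png

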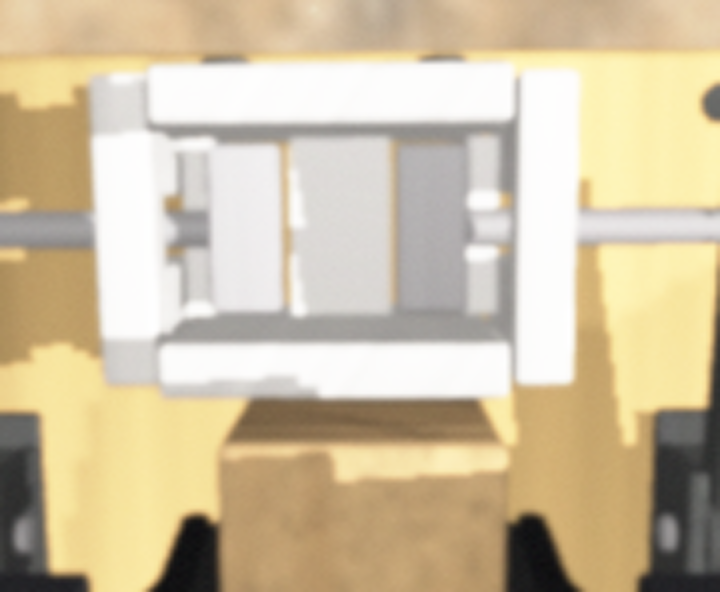

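The wrist crop shows the block's end B just over the cheek's front edge, 2–4 mm of overlap. Sideways it sits 5 mm to the right of the cheek's middle. I shift it and go down to contact.

Call:
send_rows:
  motion:
    - [[-2.7, -2, 3], 0]
    - [[-2.7, -1.5, 4], 0]
    - [[0, 0, 4], 0]
    - [[0, 0.3, 4], 0]
    - [[0, 0.3, 3], 0]

```text
time_s: 24.38
position: [0.6018, 0.0951, 0.0946]
tcp_rot: [[-0.147, -0.981, 0.128], [-0.989, 0.148, -0.004], [-0.015, -0.127, -0.992]]
force: [-0.6, 0.3, -0.5]
opening: 0.4
```

```bash
cat >> h.py <<'E'
v=[.578,.0926,np.radians(-8.35)]
def inv(p):
    c,s=np.cos(v[2]),np.sin(v[2]); d=np.array(p[:2])-np.array(v[:2]); return np.round(np.array([c*d[0]+s*d[1],-s*d[0]+c*d[1]])*1000,1)
def G():
    s=bot.read_state(); R=np.array(s['tcp_rot']); g=np.array(s['position'])-.0187*R[:,2]; f=inv(g)
    print('t',round(s['time_s'],2),'TCPz',round(s['position'][2],4),'G form',f,'D',round(43.7-f[0],1),'H',round(g[2]*1000-86,1),'zax',np.round(R[:,2],3),'yaw',np.degrees(np.arctan2(R[1,0],R[0,0])).round(1),'F',np.round(s['force'],1),'open',round(s['opening'],3))
E
python3 -c "
from h import *
G()"
```

```text
t 24.38 TCPz 0.0946 G form [20.8  5.6] D 22.9 H 27.2 zax [ 0.128 -0.004 -0.992] yaw -98.4 F [-0.6  0.3 -0.5] open 0.4
```

Call:
send_rows:
  motion:
    - [[2, 1.8, 1], 0]
    - [[1.5, 1.5, 2], 0]
    - [[0, 0.5, 3], 0]
    - [[0, 0.5, 3], 0]
    - [[0, 0.5, 3], 0]

```text
time_s: 24.8
position: [0.5968, 0.0926, 0.0848]
tcp_rot: [[-0.146, -0.981, 0.129], [-0.989, 0.147, -0.004], [-0.015, -0.128, -0.992]]
force: [-5.0, 1.5, 12.4]
opening: 0.4
```

```bash
python3 -c "
from h import *
G()"
```

```text
t 24.8 TCPz 0.0848 G form [16.2  2.5] D 27.5 H 17.3 zax [ 0.129 -0.004 -0.992] yaw -98.4 F [-5.   1.5 12.4] open 0.4
```

Call:
send_rows:
  motion:
    - [[0, 0.2, 5], 0]
    - [[0, 0, 5], 0]
    - [[0, 0, 5], 0]
    - [[0, 0, 5], 0]
    - [[0, 0, 4], 0]

```text
time_s: 25.22
position: [0.5969, 0.0928, 0.0694]
tcp_rot: [[-0.145, -0.981, 0.131], [-0.989, 0.146, -0.004], [-0.016, -0.13, -0.991]]
force: [-6.0, 1.0, 14.4]
opening: 0.398
```

```bash
python3 -c "
from h import *
G()
c=cap('side','q_side.png');cv2.imwrite('pics/q_s.png',cv2.resize(c['image'][90:230,250:410],(800,600)))
"
```

```text
t 25.22 TCPz 0.0694 G form [16.2  2.7] D 27.5 H 2.0 zax [ 0.131 -0.004 -0.991] yaw -98.4 F [-6.   1.  14.4] open 0.398
```

View pics/q_s.png

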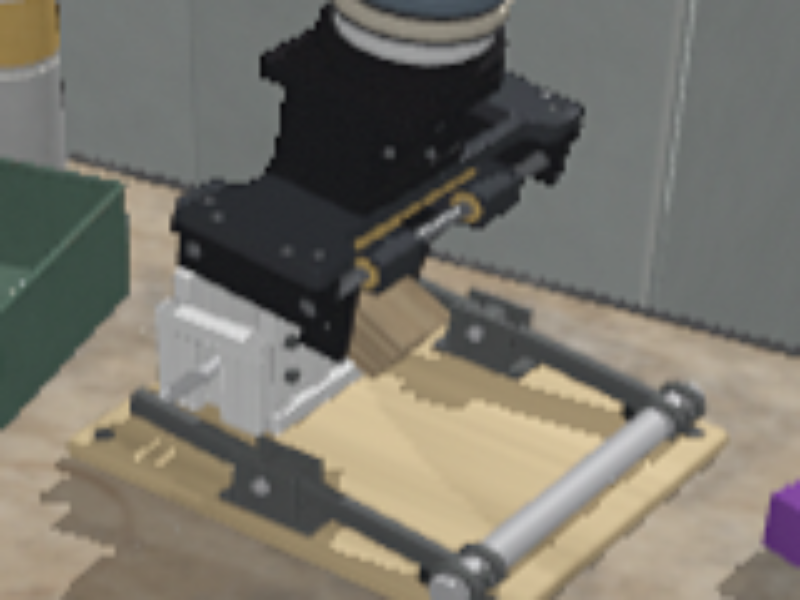

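It is rolling well: about 50° now, with 14 N on the edge. I go on down and then forward.

Call:
send_rows:
  motion:
    - [[0, -0.5, 5], 0]
    - [[0, -0.5, 5], 0]
    - [[0, -0.5, 5], 0]
    - [[0, -0.8, 2], 0]
    - [[0, -1, 1], 0]

```text
time_s: 25.68
position: [0.5982, 0.0927, 0.0616]
tcp_rot: [[-0.145, -0.981, 0.13], [-0.989, 0.145, -0.003], [-0.016, -0.129, -0.991]]
force: [-3.6, 1.8, 3.1]
opening: 0.396
```

```bash
python3 -c "
from h import *
G()"
```

```text
t 25.68 TCPz 0.0616 G form [17.6  2.8] D 26.1 H -5.9 zax [ 0.13  -0.003 -0.991] yaw -98.3 F [-3.6  1.8  3.1] open 0.396
```

Call:
send_rows:
  motion:
    - [[0, -0.5, 4], 0]
    - [[0, -1, 4], 0]
    - [[0, -2, 2], 0]
    - [[0, -3, 0], 0]
    - [[0, -3, 0], 0]

```text
time_s: 26.1
position: [0.5992, 0.0924, 0.0594]
tcp_rot: [[-0.145, -0.983, 0.117], [-0.989, 0.145, -0.002], [-0.015, -0.116, -0.993]]
force: [-5.4, 2.5, 2.3]
opening: 0.396
```

```bash
python3 -c "
from h import *
G()
c=cap('side','r_side.png');cv2.imwrite('pics/r_s.png',cv2.resize(c['image'][90:230,250:410],(800,600)))
"
```

```text
t 26.1 TCPz 0.0594 G form [18.8  2.6] D 24.9 H -8.0 zax [ 0.117 -0.002 -0.993] yaw -98.3 F [-5.4  2.5  2.3] open 0.396
```

View pics/r_s.png

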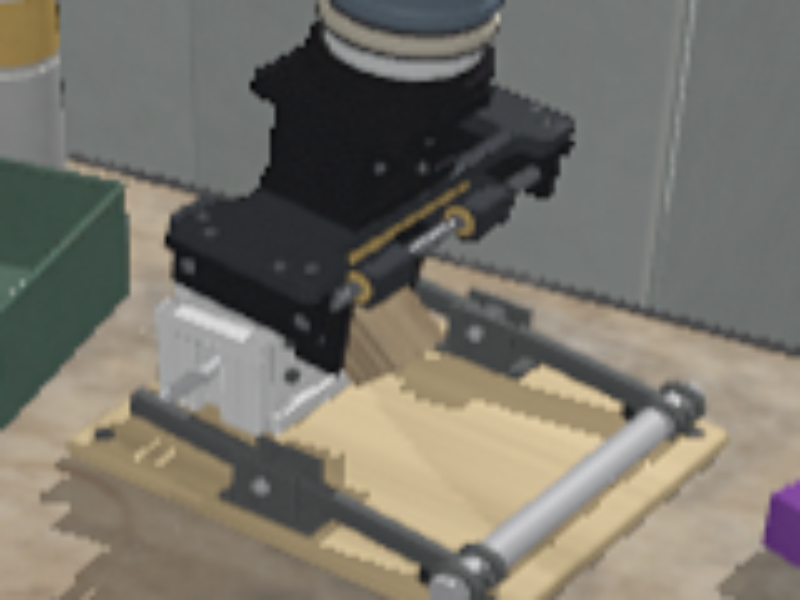

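```bash
python3 -c "
from h import *
c=cap('side');cv2.imwrite('pics/r2.png',cv2.resize(c['image'][130:190,300:360],(780,600),interpolation=cv2.INTER_CUBIC))
c=cap('wrist','r_w.png')
"
```

```text
(no output)
```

View pics/r2.png

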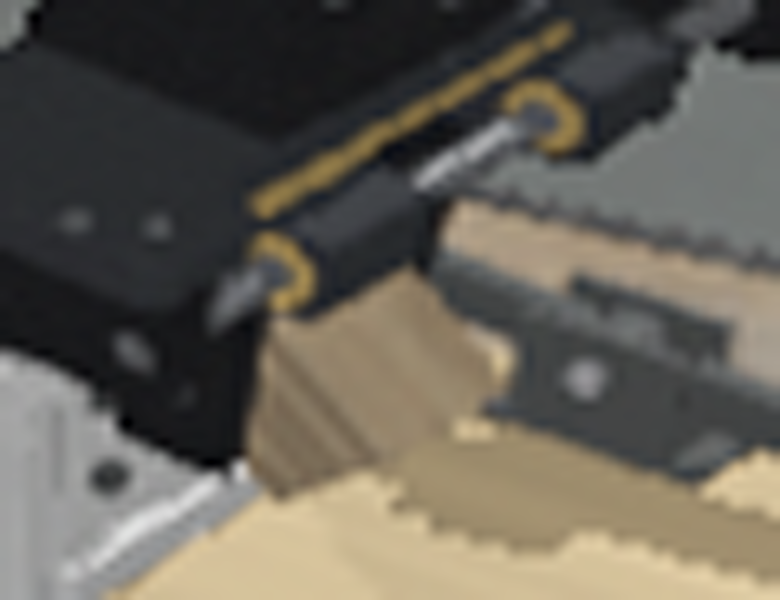

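View pics/r_w.png

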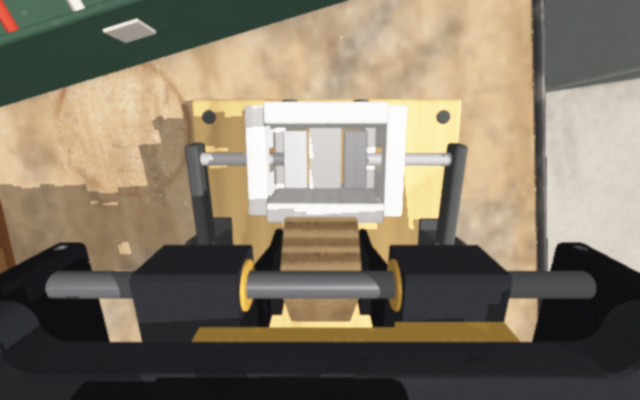

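```bash
python3 -c "
from h import *
c=cap('wrist');pickle.dump(c,open('W7.pkl','wb'));cv2.imwrite('pics/r3.png',cv2.resize(c['image'][200:340,250:390],(700,700),interpolation=cv2.INTER_CUBIC)[:600])
"
```

```text
(no output)
```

View pics/r3.png

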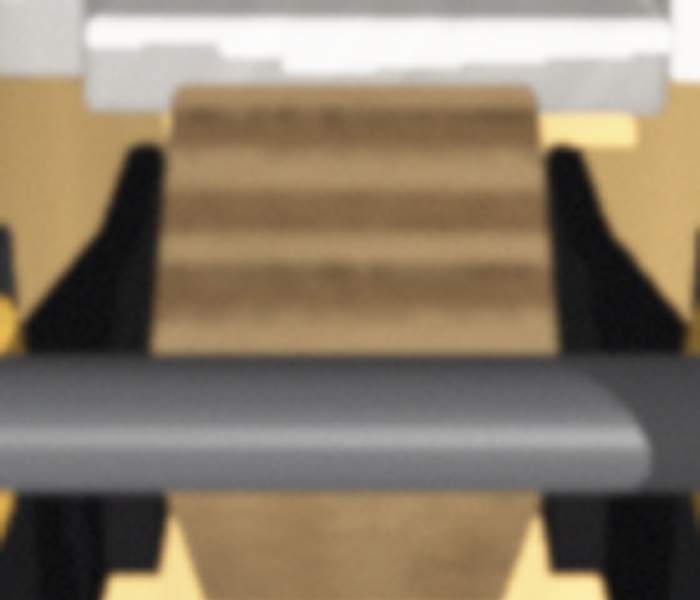

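```bash
cat > pose.py <<'E'
from h import *
from scipy.optimize import least_squares
def corners(u,th_only=None):
    fx,z,th,fy=u  # block centre form x, z (mm), theta, form y
    e=np.array([np.cos(th),0,np.sin(th)]); n=np.array([-np.sin(th),0,np.cos(th)]); y=np.array([0,1,0]); c=np.array([fx,fy,z])
    def P(l,s,t): return c+e*l+y*s+n*t
    def W(q):
        cs,sn=np.cos(v[2]),np.sin(v[2]); q=q/1000; return np.array([v[0]+cs*q[0]-sn*q[1],v[1]+sn*q[0]+cs*q[1],q[2]])
    return lambda l,s,t: W(P(l,s,t))
def ld(p,a,b):
    d=b-a; return ((p[0]-a[0])*d[1]-(p[1]-a[1])*d[0])/np.linalg.norm(d)
if __name__=='__main__':
    c=pickle.load(open('W7.pkl','rb'))
    def f(u):
        k=corners(u); X=lambda *a: proj(c,k(*a))
        r=list(X(30,17.5,-17.5)-np.array([284.4,217.4]))+list(X(30,-17.5,-17.5)-np.array([357.6,217.4]))
        for s,pb,pt in [(17.5,(280.4,271),[(284.4,300),(291,320)]),(-17.5,(361.6,271),[(358,300),(351,320)])]:
            r.append(ld(pb,X(30,s,-17.5),X(30,s,17.5)))
            for p in pt: r.append(ld(p,X(30,s,17.5),X(-30,s,17.5)))
        return np.array(r)
    for t0 in [.5,.8,1.2]:
        r=least_squares(f,[20,80,t0,2]); print(np.round(r.x,2),np.degrees(r.x[2]),r.cost,np.round(r.fun,1))
        k=corners(r.x); print('Btop row',proj(c,k(30,0,17.5)),'A bot z',k(-30,0,-17.5)[2],k(-30,0,17.5)[2])
    G()
E
python3 pose.py
```

```text
[13.39 77.12  0.8   3.19] 45.686409039935214 1.8294067570833 [ 0.8 -0.4 -0.4 -0.1 -0.   0.9 -0.8  0.9 -0.4 -0.6]
Btop row [320.2940345  289.47904046] A bot z 0.043433159114333 0.06788363527311114
[13.39 77.12  0.8   3.19] 45.68641066168888 1.8294067570829868 [ 0.8 -0.4 -0.4 -0.1 -0.   0.9 -0.8  0.9 -0.4 -0.6]
Btop row [320.29403431 289.4790429 ] A bot z 0.04343315946850382 0.06788363491842866
[42.57 56.98  1.96  3.15] 112.48038640855633 138.26707074422998 [-0.6  1.5  0.8  1.7 -8.1  0.2 -9.   7.2 -0.7  8.4]
Btop row [321.41118452 271.46638526] A bot z 0.03595236972363925 0.02256951961742749
t 26.3 TCPz 0.0593 G form [18.8  2.6] D 24.9 H -8.2 zax [ 0.117 -0.002 -0.993] yaw -98.3 F [-6.4  1.6  7.2] open 0.396
```

The wrist-image fit gives the block at about 46°. It has slid some 10 mm in the pads while rolling, so the edge now bears near its end B. I move the grip up and forward along the face for a better lever, then press down again.

Call:
send_rows:
  motion:
    - [[0, -1, -3], 0]
    - [[0, -3, -3], 0]
    - [[0, -3, -2], 0]
    - [[0, 0, 0], 0]
    - [[0, 0, 0], 0]

```text
time_s: 26.72
position: [0.6079, 0.0903, 0.0688]
tcp_rot: [[-0.145, -0.982, 0.121], [-0.989, 0.146, -0.003], [-0.015, -0.12, -0.993]]
force: [0.2, 0.8, -0.7]
opening: 0.402
```

```bash
python3 -c "
from h import *
G()
c=cap('wrist');pickle.dump(c,open('W8.pkl','wb'));cv2.imwrite('pics/s3.png',cv2.resize(c['image'][200:340,250:390],(700,700),interpolation=cv2.INTER_CUBIC)[:600])
"
```

```text
t 26.72 TCPz 0.0688 G form [27.7  1.7] D 16.0 H 1.4 zax [ 0.121 -0.003 -0.993] yaw -98.4 F [ 0.2  0.8 -0.7] open 0.402
```

View pics/s3.png

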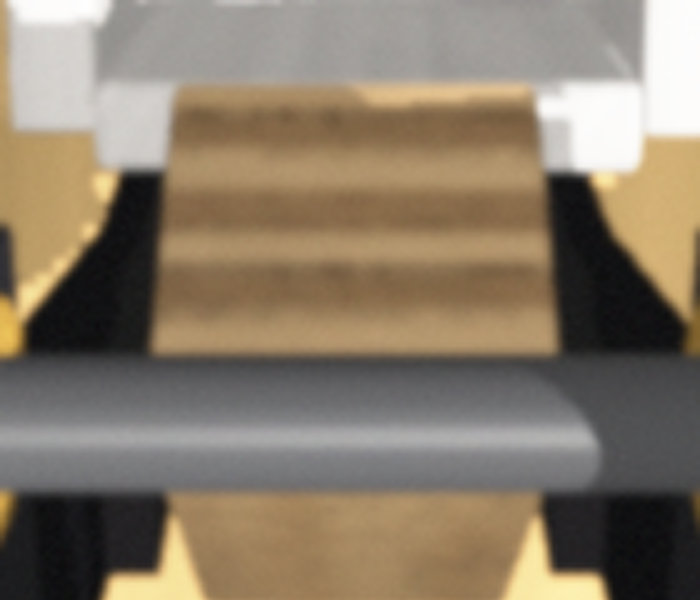

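Call:
send_rows:
  motion:
    - [[0, 3, 3], 0]
    - [[0, 1.5, 5], 0]
    - [[0, 0.5, 5], 0]
    - [[0, 0.5, 5], 0]
    - [[0, 0.5, 4], 0]

```text
time_s: 27.18
position: [0.6041, 0.0916, 0.0584]
tcp_rot: [[-0.145, -0.981, 0.127], [-0.989, 0.145, -0.003], [-0.015, -0.126, -0.992]]
force: [-9.9, -0.8, 21.7]
opening: 0.397
```

```bash
python3 -c "
from h import *
G()
c=cap('wrist');pickle.dump(c,open('W8.pkl','wb'));cv2.imwrite('pics/t3.png',cv2.resize(c['image'][200:340,250:390],(700,700),interpolation=cv2.INTER_CUBIC)[:600])
"
```

```text
t 27.18 TCPz 0.0584 G form [23.6  2.5] D 20.1 H -9.1 zax [ 0.127 -0.003 -0.992] yaw -98.3 F [-9.9 -0.8 21.7] open 0.397
```

View pics/t3.png

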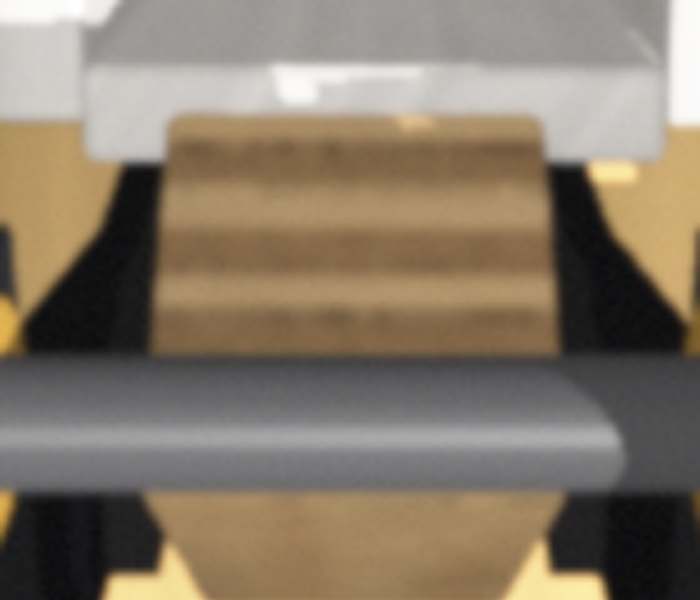

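```bash
cat > fit2.py <<'E'
from pose import *
import sys
def fitp(c,bl,br,bface,tface,x0=(20,80,.9,2)):
    def f(u):
        k=corners(u); X=lambda *a: proj(c,k(*a))
        r=list(X(30,17.5,-17.5)-np.array(bl))+list(X(30,-17.5,-17.5)-np.array(br))
        for s,i in [(17.5,0),(-17.5,1)]:
            for p in bface[i]: r.append(ld(p,X(30,s,-17.5),X(30,s,17.5)))
            for p in tface[i]: r.append(ld(p,X(30,s,17.5),X(-30,s,17.5)))
        return np.array(r)
    r=least_squares(f,x0); u=r.x
    s=bot.read_state(); R=np.array(s['tcp_rot']); g=np.array(s['position'])-.0187*R[:,2]; gf=inv(g)
    d=np.array([gf[0]-u[0],g[2]*1000-u[1]]); e=np.array([np.cos(u[2]),np.sin(u[2])]); n=np.array([-e[1],e[0]])
    print('theta',np.degrees(u[2]).round(1),'ctr',np.round(u[[0,1,3]],1),'cost',round(r.cost,1),'G in block (toward B, toward top)',round(d@e,1),round(d@n,1),'resid',np.round(r.fun,1))
    return u
E
python3 -c "
from fit2 import *
c=pickle.load(open('W8.pkl','rb'))
q=lambda x,y:(250+x/5,200+y/5)
fitp(c,q(165,115),q(545,115),([q(152,350)],[q(558,350)]),([q(148,495),q(205,598)],[q(562,495),q(505,598)]))
"
```

```text
theta 50.0 ctr [17.1 77.9  3. ] cost 2.9 G in block (toward B, toward top) 2.9 -5.5 resid [ 1.2 -0.6 -0.9 -0.3 -0.1  1.  -0.7  0.8 -0.3 -0.8]
```

Call:
send_rows:
  motion:
    - [[0, -0.7, 5], 0]
    - [[0, -0.7, 5], 0]
    - [[0, -0.7, 5], 0]
    - [[0, -0.7, 5], 0]
    - [[0, -0.7, 5], 0]

```text
time_s: 27.65
position: [0.6007, 0.0933, 0.0457]
tcp_rot: [[-0.143, -0.983, 0.117], [-0.99, 0.143, -0.002], [-0.015, -0.116, -0.993]]
force: [-9.5, 0.7, 14.3]
opening: 0.399
```

```bash
python3 -c "
from h import *
G()
c=cap('wrist');pickle.dump(c,open('W8.pkl','wb'));cv2.imwrite('pics/u3.png',cv2.resize(c['image'][200:340,250:390],(700,700),interpolation=cv2.INTER_CUBIC)[:600])
"
```

```text
t 27.65 TCPz 0.0457 G form [20.2  3.7] D 23.5 H -21.7 zax [ 0.117 -0.002 -0.993] yaw -98.2 F [-9.5  0.7 14.3] open 0.399
```

View pics/u3.png

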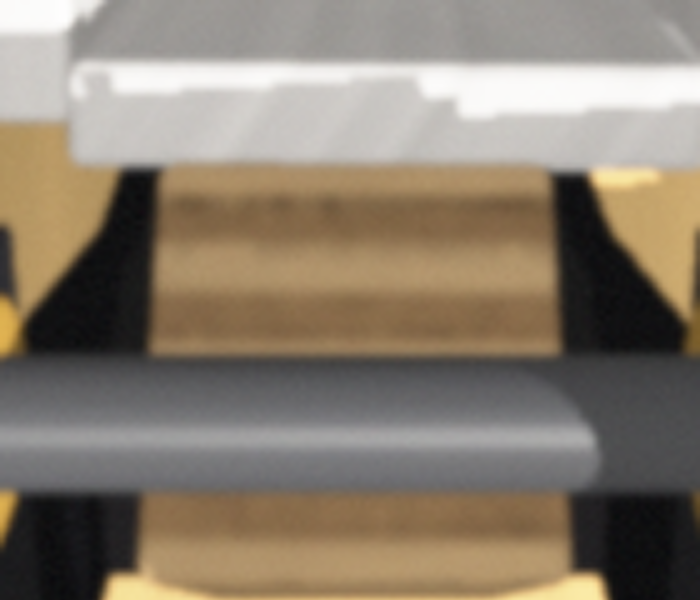

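```bash
python3 -c "
from fit2 import *
c=pickle.load(open('W8.pkl','rb'))
q=lambda x,y:np.array((250+x/5,200+y/5))
for rb in (165,150):
    def f(u):
        k=corners(u); X=lambda *a: proj(c,k(*a))
        return np.concatenate([X(30,17.5,-17.5)-q(158,rb),X(30,-17.5,-17.5)-q(552,rb),X(30,17.5,17.5)-q(138,582),X(30,-17.5,17.5)-q(577,582)])
    r=least_squares(f,[15,70,1.2,3]); u=r.x
    s=bot.read_state(); R=np.array(s['tcp_rot']); g=np.array(s['position'])-.0187*R[:,2]; gf=inv(g)
    d=np.array([gf[0]-u[0],g[2]*1000-u[1]]); e=np.array([np.cos(u[2]),np.sin(u[2])]); n=np.array([-e[1],e[0]])
    print(np.round(u,2),np.degrees(u[2]),np.round(r.fun,1),'G',d@e,d@n)
c=cap('side');cv2.imwrite('pics/u_s.png',cv2.resize(c['image'][120:200,290:380],(720,600),interpolation=cv2.INTER_CUBIC))
"
```

```text
[12.14 70.98  0.93  3.95] 53.5340879227062 [ 1.1 -0.4  0.2  0.1 -0.6 -0.3 -0.6  0.6] G -1.7284994229834727 -10.426918927843577
[15.83 70.64  1.04  3.94] 59.49526919983767 [ 0.1  0.   1.1  0.5 -0.6 -0.7 -0.6  0.2] G -4.389521514065289 -6.843466967485622
```

View pics/u_s.png

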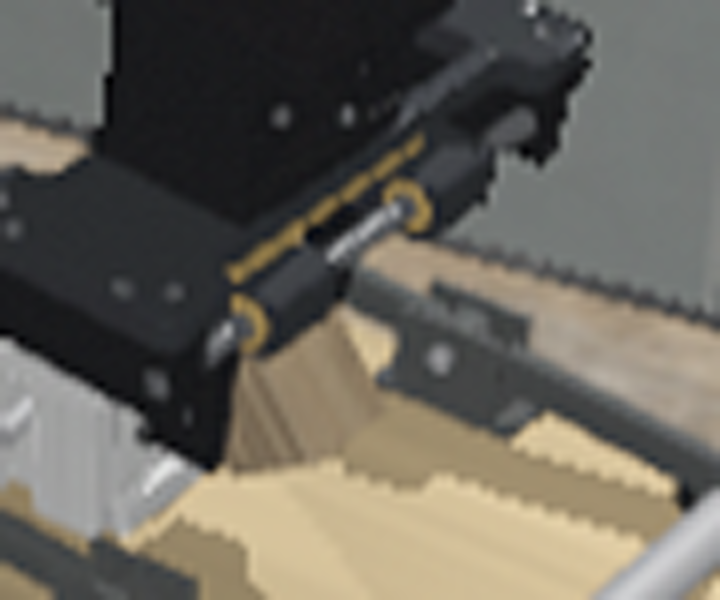

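The block is now at about 55–60° and its B edge has come against the cheek's front face. Pushing straight forward there now gives a good lever, so I push.

Call:
send_rows:
  motion:
    - [[0, -4, 1], 0]
    - [[0, -4, 1], 0]
    - [[0, -4, 1], 0]
    - [[0, -4, 1], 0]
    - [[0, -3, 1], 0]

```text
time_s: 28.17
position: [0.5982, 0.0935, 0.0453]
tcp_rot: [[-0.141, -0.987, 0.077], [-0.99, 0.142, 0.0], [-0.011, -0.076, -0.997]]
force: [-7.1, 0.2, 10.5]
opening: 0.399
```

```bash
python3 -c "
from h import *
G()
c=cap('wrist');pickle.dump(c,open('W9.pkl','wb'));cv2.imwrite('pics/v3.png',cv2.resize(c['image'][200:340,250:390],(700,700),interpolation=cv2.INTER_CUBIC)[:600])
c=cap('side');cv2.imwrite('pics/v_s.png',cv2.resize(c['image'][120:200,290:380],(720,600),interpolation=cv2.INTER_CUBIC))
"
```

```text
t 28.17 TCPz 0.0453 G form [18.5  3.6] D 25.2 H -22.0 zax [ 0.077  0.    -0.997] yaw -98.1 F [-7.1  0.2 10.5] open 0.399
```

View pics/v3.png

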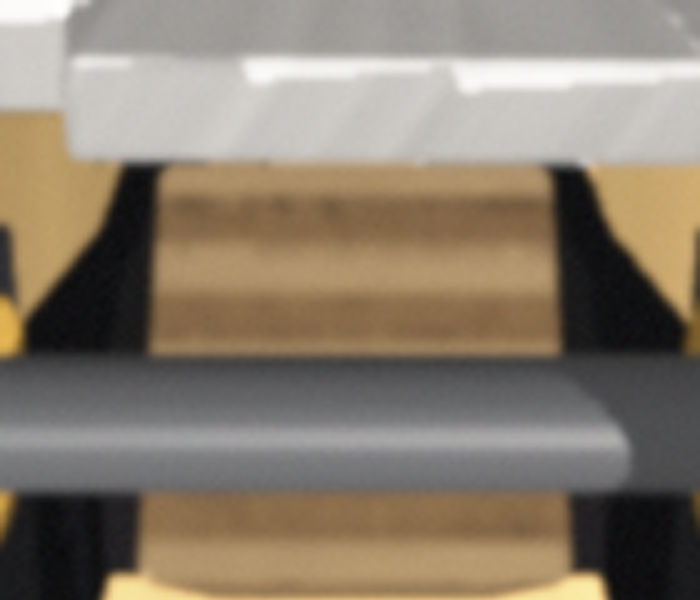

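View pics/v_s.png

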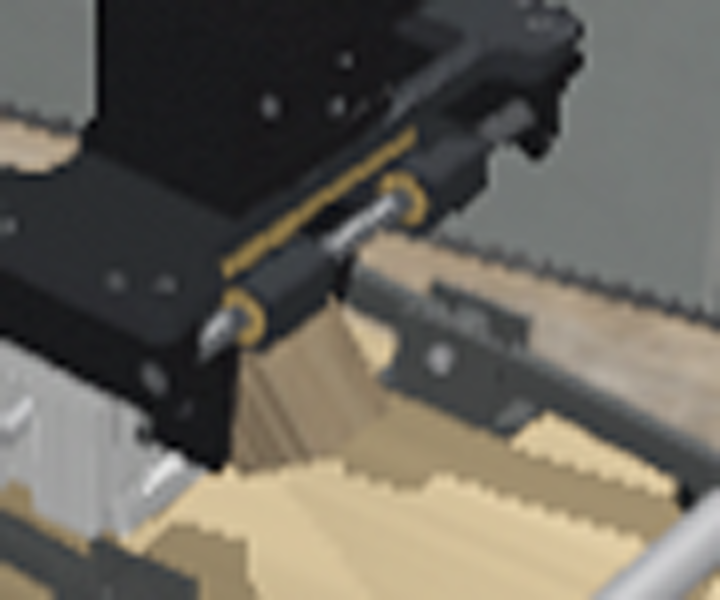

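Only 7 N results from that, and the push has taken tool tilt off instead. I use bigger forward steps.

Call:
send_rows:
  motion:
    - [[0, -9, 2], 0]
    - [[0, -11, 2], 0]
    - [[0, -11, 2], 0]
    - [[0, -11, 2], 0]
    - [[0, -9, 2], 0]

```text
time_s: 28.68
position: [0.6044, 0.0924, 0.0352]
tcp_rot: [[-0.139, -0.99, -0.016], [-0.99, 0.139, 0.007], [-0.004, 0.017, -1.0]]
force: [-13.7, 0.6, 15.2]
opening: 0.395
```

```bash
python3 -c "
from h import *
G()
c=cap('wrist');pickle.dump(c,open('W9.pkl','wb'));cv2.imwrite('pics/w3.png',cv2.resize(c['image'][200:340,250:390],(700,700),interpolation=cv2.INTER_CUBIC)[:600])
c=cap('side');cv2.imwrite('pics/w_s.png',cv2.resize(c['image'][120:200,290:380],(720,600),interpolation=cv2.INTER_CUBIC))
"
```

```text
t 28.68 TCPz 0.0352 G form [26.5  3.6] D 17.2 H -32.1 zax [-0.016  0.007 -1.   ] yaw -98.0 F [-13.7   0.6  15.2] open 0.395
```

View pics/w3.png

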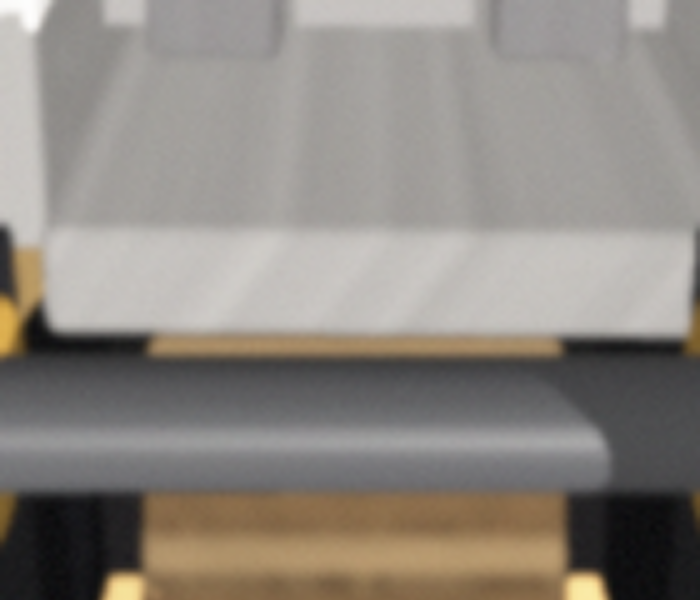

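View pics/w_s.png

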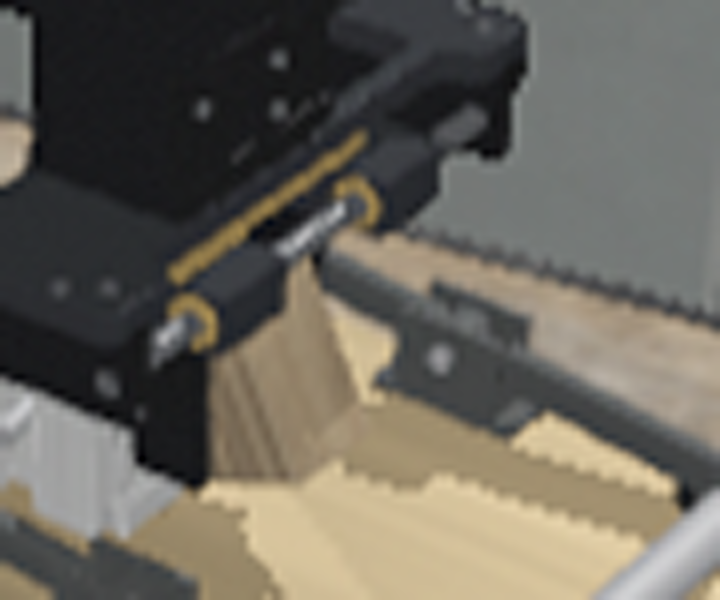

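Much better: the tool is upright again and the block is steep. I back off from the cheek to measure it.

Call:
send_rows:
  motion:
    - [[0, 12, -6], 0]
    - [[0, 10, -25], 0]
    - [[0, 5, -35], 0]
    - [[0, 0, -25], 0]
    - [[0, 0, 0], 0]

```text
time_s: 29.2
position: [0.5727, 0.0962, 0.1249]
tcp_rot: [[-0.139, -0.99, -0.029], [-0.99, 0.139, 0.007], [-0.003, 0.03, -1.0]]
force: [0.5, 0.5, 0.1]
opening: 0.399
```

```bash
python3 -c "
from h import *
G()
c=cap('wrist');pickle.dump(c,open('W9.pkl','wb'));cv2.imwrite('pics/x3.png',cv2.resize(c['image'][200:340,250:390],(700,700),interpolation=cv2.INTER_CUBIC)[:600])
c=cap('side');pickle.dump(c,open('S9.pkl','wb'));cv2.imwrite('pics/x_s.png',cv2.resize(c['image'][70:190,290:410],(600,600),interpolation=cv2.INTER_CUBIC))
"
```

```text
t 29.2 TCPz 0.1249 G form [-5.2  2.8] D 48.9 H 57.5 zax [-0.029  0.007 -1.   ] yaw -98.0 F [0.5 0.5 0.1] open 0.399
```

View pics/x3.png

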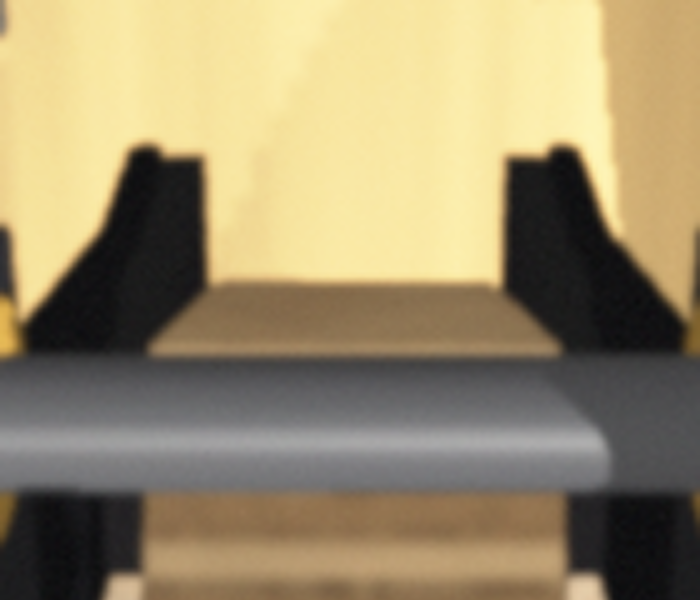

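View pics/x_s.png

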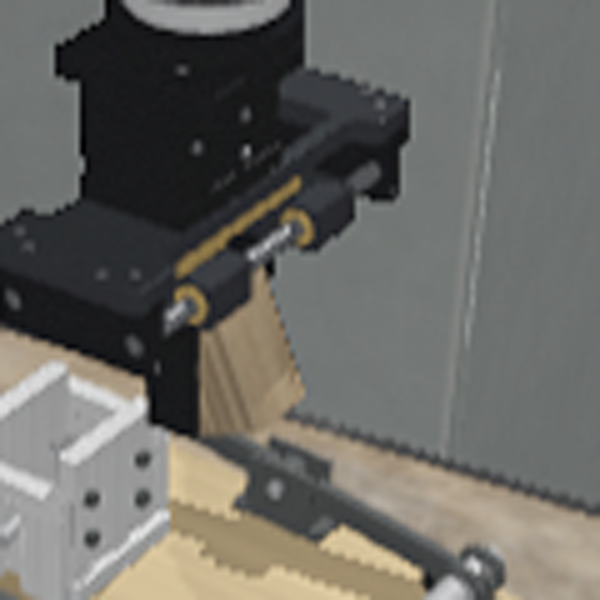

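```bash
python3 -c "
from fit2 import *
c=pickle.load(open('W9.pkl','rb'))
cv2.imwrite('pics/x4.png',cv2.resize(c['image'][240:340,250:390],(700,500),interpolation=cv2.INTER_CUBIC))
q=lambda x,y:np.array((250+x/5,200+y/5))
for rb in (352,358,368):
    def f(u):
        k=corners(u); X=lambda *a: proj(c,k(*a))
        return np.concatenate([X(-30,17.5,-17.5)-q(208,283),X(-30,-17.5,-17.5)-q(497,283),[X(30,0,-17.5)[1]-(200+rb/5), ld(q(150,350),X(-30,17.5,-17.5),X(30,17.5,-17.5)),ld(q(559,350),X(-30,-17.5,-17.5),X(30,-17.5,-17.5)),ld(q(143,545),X(30,17.5,17.5),X(30,17.5,-17.5)),ld(q(567,545),X(30,-17.5,17.5),X(30,-17.5,-17.5))]])
    r=least_squares(f,[-5,140,1.3,3]); u=r.x
    s=bot.read_state(); R=np.array(s['tcp_rot']); g=np.array(s['position'])-.0187*R[:,2]; gf=inv(g)
    d=np.array([gf[0]-u[0],g[2]*1000-u[1]]); e=np.array([np.cos(u[2]),np.sin(u[2])]); n=np.array([-e[1],e[0]])
    print(np.round(u,2),np.degrees(u[2]),np.round(r.fun,1),'G',d@e,d@n)
    k=corners(u); print('Btop',proj(c,k(30,0,17.5)),'z Abot,Atop',k(-30,0,-17.5)[2],k(-30,0,17.5)[2],'TCP z',s['position'][2])
"
```

```text
[-17.62 154.27   1.14   3.59] 65.31298374407511 [ 1.  -0.2  0.   0.2  0.3  0.4 -0.1 -0.3 -0.2] G -8.53935776167565 -15.282199787431386
Btop [320.43870774 358.78531141] z Abot,Atop 0.11970075063848318 0.13431889217887819 TCP z 0.12143833176430756
[-17.46 154.8    1.15   3.59] 65.60698616675609 [ 0.9 -0.2  0.1  0.2 -0.1  0.   0.2 -0.5 -0. ] G -9.168882802335851 -15.310808593324184
Btop [320.43058382 359.87824971] z Abot,Atop 0.12025051156507258 0.13470528006202342 TCP z 0.12143833176430756
[-17.21 155.67   1.15   3.59] 66.15287196847271 [ 0.7 -0.3  0.3  0.1 -0.7 -0.5  0.8 -0.8  0.3] G -10.209557155392345 -15.346701574891735
Btop [320.41621768 361.77328764] z Abot,Atop 0.12115478482003748 0.13530520607203841 TCP z 0.12143833176430756
```

View pics/x4.png

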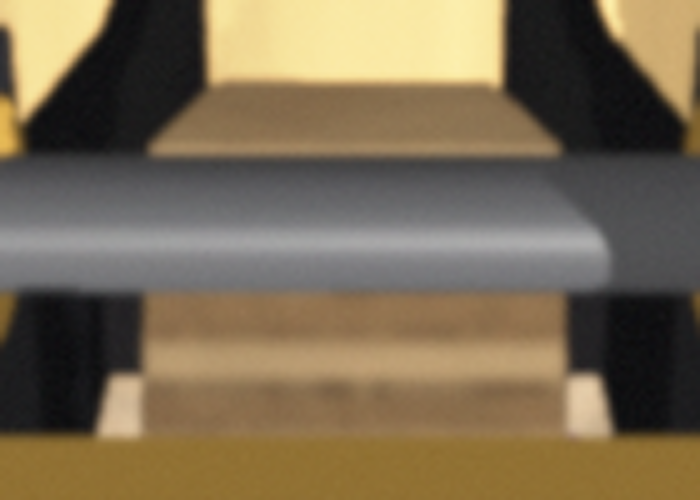

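The fit says about 65.5° (24.5° off upright), with the grip now low and near the block's front face. That would already fall upright, but with little margin. B's edge now stands 35 mm above the grip, a long lever, so one more push on the cheek face should do.

Call:
send_rows:
  motion:
    - [[0, -3, 28], 0]
    - [[1, -5, 32], 0]
    - [[1, -6, 25], 0]
    - [[0, -4, 8], 0]
    - [[0, 0, 0], 0]

```text
time_s: 29.72
position: [0.5839, 0.0922, 0.0202]
tcp_rot: [[-0.139, -0.99, -0.038], [-0.99, 0.139, 0.007], [-0.002, 0.039, -0.999]]
force: [0.4, 0.3, 0.0]
opening: 0.402
```

```bash
python3 -c "
from h import *
G()"
```

```text
t 29.72 TCPz 0.0202 G form [6.6 0.4] D 37.1 H -47.1 zax [-0.038  0.007 -0.999] yaw -98.0 F [0.4 0.3 0. ] open 0.402
```

Call:
send_rows:
  motion:
    - [[0, -3, -4], 0]
    - [[0, -7, -3], 0]
    - [[0, -8, -0.5], 0]
    - [[0, -5, 0], 0]
    - [[0, 0, 0], 0]

```text
time_s: 30.13
position: [0.6017, 0.0896, 0.027]
tcp_rot: [[-0.139, -0.989, -0.055], [-0.99, 0.139, 0.009], [-0.001, 0.056, -0.998]]
force: [-1.0, 0.1, -0.8]
opening: 0.404
```

```bash
python3 -c "
from h import *
G()"
```

```text
t 30.13 TCPz 0.027 G form [24.9  0.4] D 18.8 H -40.3 zax [-0.055  0.009 -0.998] yaw -98.0 F [-1.   0.1 -0.8] open 0.404
```

Call:
send_rows:
  motion:
    - [[0, -8, -0.5], 0]
    - [[0, -10, -0.5], 0]
    - [[0, -10, -0.5], 0]
    - [[0, -10, -0.5], 0]
    - [[0, -10, -0.5], 0]

```text
time_s: 30.55
position: [0.5973, 0.09, 0.0261]
tcp_rot: [[-0.136, -0.976, -0.172], [-0.991, 0.135, 0.017], [0.007, 0.173, -0.985]]
force: [-18.4, 2.5, 7.9]
opening: 0.403
```

```bash
python3 -c "
from h import *
G()
c=cap('side');cv2.imwrite('pics/y_s.png',cv2.resize(c['image'][120:200,290:380],(720,600),interpolation=cv2.INTER_CUBIC))
"
```

```text
t 30.55 TCPz 0.0261 G form [22.7  0.4] D 21.0 H -41.5 zax [-0.172  0.017 -0.985] yaw -97.8 F [-18.4   2.5   7.9] open 0.403
```

View pics/y_s.png

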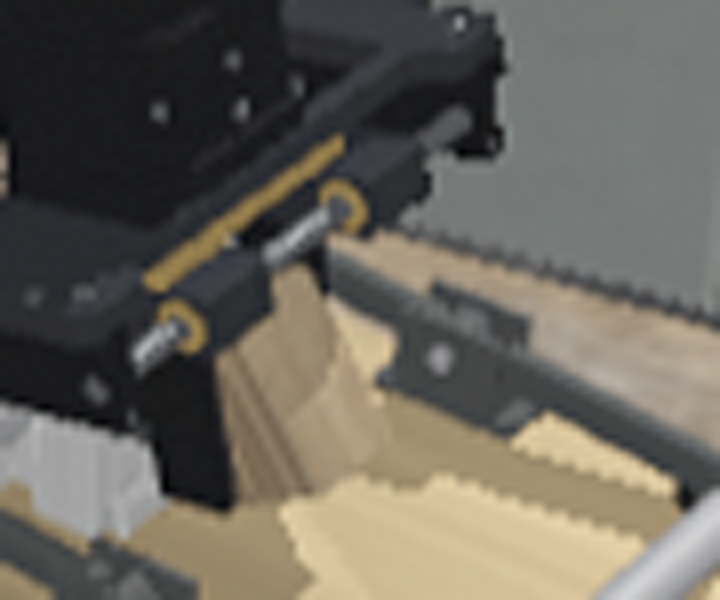

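The push tipped the tool back 10° instead of only rolling the block. I back off and measure again.

Call:
send_rows:
  motion:
    - [[0, 10, 0], 0]
    - [[0, 12, -15], 0]
    - [[0, 6, -35], 0]
    - [[0, 0, -38], 0]
    - [[0, 0, -25], 0]

```text
time_s: 31.02
position: [0.5851, 0.0927, 0.1437]
tcp_rot: [[-0.134, -0.973, -0.186], [-0.991, 0.134, 0.018], [0.008, 0.186, -0.982]]
force: [0.9, 0.5, -0.9]
opening: 0.397
```

```bash
python3 -c "
from h import *
c=cap('wrist');pickle.dump(c,open('W9.pkl','wb'));cv2.imwrite('pics/z3.png',cv2.resize(c['image'][220:340,250:390],(700,600),interpolation=cv2.INTER_CUBIC)[:600])
G()
c=cap('side');pickle.dump(c,open('S9.pkl','wb'));cv2.imwrite('pics/z_s.png',cv2.resize(c['image'][70:190,290:410],(600,600),interpolation=cv2.INTER_CUBIC))
"
```

```text
t 31.07 TCPz 0.1484 G form [14.5  1.7] D 29.2 H 80.8 zax [-0.175  0.017 -0.984] yaw -97.7 F [ 1.5 -0.1  2. ] open 0.403
```

View pics/z3.png

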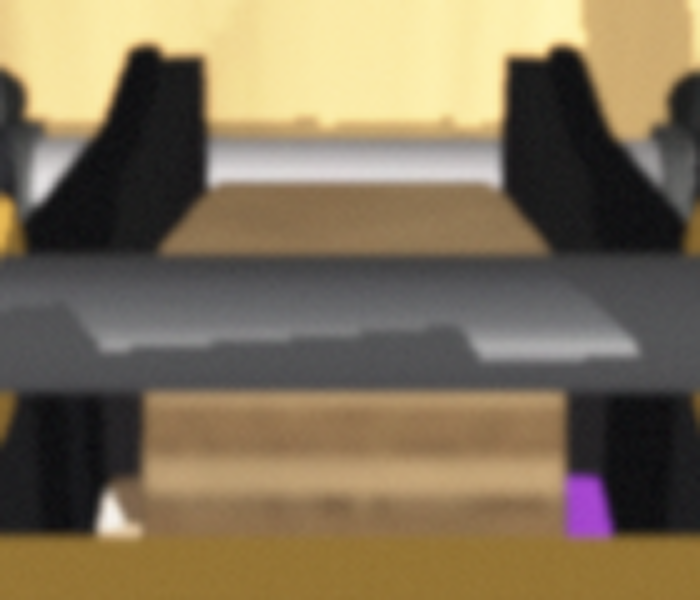

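View pics/z_s.png

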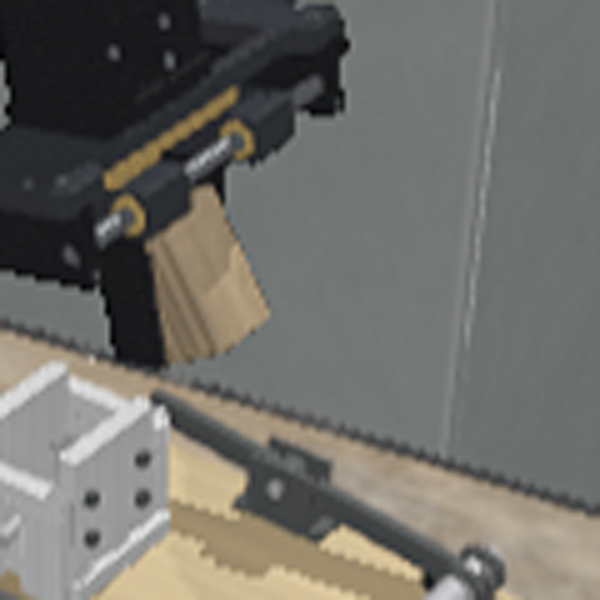

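```bash
python3 -c "
from fit2 import *
c=pickle.load(open('W9.pkl','rb'))
q=lambda x,y:np.array((250+x/5,220+y/5))
def f(u):
    k=corners(u); X=lambda *a: proj(c,k(*a))
    return np.concatenate([X(-30,17.5,-17.5)-q(207,185),X(-30,-17.5,-17.5)-q(496,185),[ld(q(162,250),X(-30,17.5,-17.5),X(30,17.5,-17.5)),ld(q(548,250),X(-30,-17.5,-17.5),X(30,-17.5,-17.5)),ld(q(144,445),X(30,17.5,17.5),X(30,17.5,-17.5)),ld(q(567,445),X(30,-17.5,17.5),X(30,-17.5,-17.5))]])
r=least_squares(f,[5,165,1.1,3]); u=r.x
s=bot.read_state(); R=np.array(s['tcp_rot']); g=np.array(s['position'])-.0187*R[:,2]; gf=inv(g)
print(np.round(u,2),'theta',np.degrees(u[2]),np.round(r.fun,1)); d=np.array([gf[0]-u[0],g[2]*1000-u[1]]); e=np.array([np.cos(u[2]),np.sin(u[2])]); n=np.array([-e[1],e[0]]); print('G',d@e,d@n)
print('threl',np.degrees(u[2]-np.arcsin(R[0,2]/np.cos(.146))))
k=corners(u); print('Abot z - TCP z',k(-30,0,-17.5)[2]-s['position'][2],k(-30,0,17.5)[2]-s['position'][2])
"
```

```text
[ -0.51 175.27   1.     2.32] theta 57.5237539562642 [ 0.2 -0.1 -0.6  0.1  0.   0.  -0.   0.3]
G -1.289189719931565 -18.019224856405323
threl 67.76690297123011
Abot z - TCP z -0.005536573285503971 0.01325667338781028
```

The grip has crept to the block's edge, so no more pushing on the cheek. Better jig: the form's own cavity is a 38 mm slot for the 35 mm block, with the ejector floor at 52 mm. I lower end A between the cheeks so they square the block up and let it stand there on end. Then I regrasp it upright from above and carry it to the rack.

```bash
python3 -c "
from h import *
s=bot.read_state(); p=np.array(s['position']); cs,sn=np.cos(v[2]),np.sin(v[2])
d=np.array([cs*.086-sn*-.0015, sn*.086+cs*-.0015,-.03]); print(p)
plan(p+d,n=4)"
```

```text
[0.58877218 0.09251495 0.14610051]
t 31.12 from [0.5888 0.0925 0.1461] yaw -97.74 z [-0.176  0.017 -0.984] q6 95.4 open 0.401 F [ 0.  -0.7 -0. ] rows 4
[[0.6, -22.5, 3.6], np.float64(-0.0)]
[[0.6, -22.5, 3.6], np.float64(-0.0)]
[[0.6, -22.5, 3.6], np.float64(-0.0)]
[[0.6, -22.5, 3.6], np.float64(-0.0)]
```

Call:
send_rows:
  motion:
    - [[0.6, -20, 0], 0]
    - [[0.6, -23, 0], 0]
    - [[0.6, -23, 0], 0]
    - [[0.6, -18, 0], 0]
    - [[0, 0, 0], 0]

```text
time_s: 31.53
position: [0.676, 0.0785, 0.1359]
tcp_rot: [[-0.134, -0.977, -0.164], [-0.991, 0.133, 0.016], [0.006, 0.164, -0.986]]
force: [0.4, 0.0, -0.8]
opening: 0.401
```

```bash
cat > trk.py <<'E'
# block rigid in tool: (set by rel()) predict A corners in form frame
from fit2 import *
REL=dict(th=67.8,ge=-5.0,gn=-17.0)
def show():
    s=bot.read_state(); R=np.array(s['tcp_rot']); g=np.array(s['position'])-.0187*R[:,2]; gf=inv(g)
    th=np.radians(REL['th'])+np.arcsin(R[0,2]/np.cos(.146)); e=np.array([np.cos(th),np.sin(th)]); n=np.array([-e[1],e[0]])
    c=np.array([gf[0],g[2]*1000])-REL['ge']*e-REL['gn']*n
    print('theta',np.degrees(th).round(1),'Abot',np.round(c-30*e-17.5*n,1),'Atop',np.round(c-30*e+17.5*n,1),'Bbot',np.round(c+30*e-17.5*n,1),'y',gf[1]); G()
E
python3 -c "
from trk import *
show()
c=cap('wrist');pickle.dump(c,open('W9.pkl','wb'));cv2.imwrite('pics/a4.png',c['image'])
c=cap('side');cv2.imwrite('pics/a4s.png',cv2.resize(c['image'][50:190,250:410],(800,600),interpolation=cv2.INTER_CUBIC))
"
```

```text
theta 58.3 Abot [ 89.4 132.9] Atop [ 59.6 151.3] Bbot [120.9 183.9] y 0.4
t 31.53 TCPz 0.1359 G form [102.1   0.4] D -58.4 H 68.4 zax [-0.164  0.016 -0.986] yaw -97.7 F [ 0.4  0.  -0.8] open 0.401
```

View pics/a4.png

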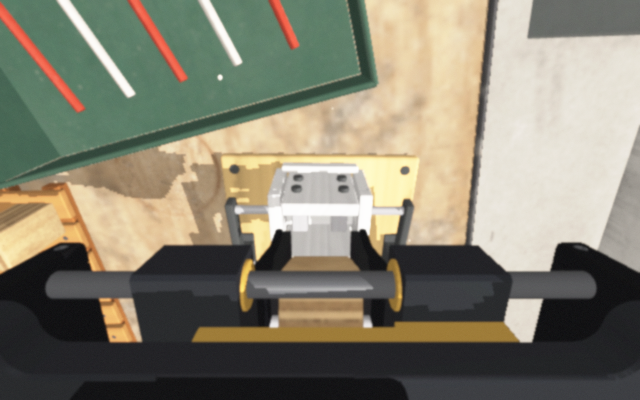

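View pics/a4s.png

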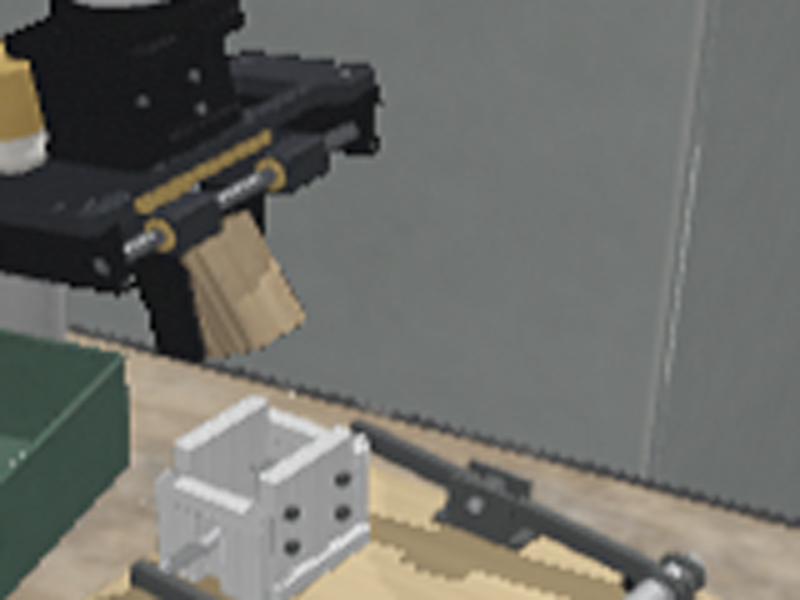

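```bash
python3 -c "
from trk import *
c=pickle.load(open('W9.pkl','rb'))
cv2.imwrite('pics/a5.png',cv2.resize(c['image'][200:340,250:390],(600,600),interpolation=cv2.INTER_CUBIC))
for z in (.128,.133,.138): print(z,inv(atz(c,(320,257),z)), np.linalg.norm(atz(c,(285.5,257),z)-atz(c,(354.5,257),z)))
"
```

```text
0.128 [86.6  1.5] 0.04369040285836311
0.133 [90.5  1.6] 0.042265010327855845
0.138 [94.4  1.6] 0.04083961779734858
```

View pics/a5.png

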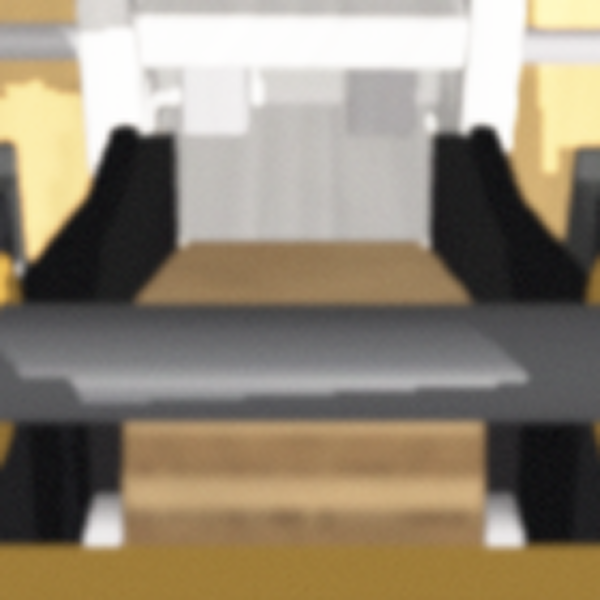

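Working out the lean: the block stands 68° to the tool, and the tool itself now leans 10° with its tip toward the robot. Turning the tool 180° about its own axis keeps that lean in the world but puts the block's B side on the other hand. That makes the block about 78°, only 12° off upright and well inside what falls upright on its end. So I turn it on the way to the rack.

```bash
python3 -c "
from h import *
plan([.56,.33,.19],-98+.001-129,n=18)"
```

```text
t 31.63 from [0.6724 0.0794 0.136 ] yaw -97.65 z [-0.169  0.017 -0.985] q6 94.6 open 0.401 F [0.1 0.7 0.1] rows 18
[[-13.0, 8.4, -1.7], np.float64(0.125)]
[[-11.8, 10.0, -1.7], np.float64(0.125)]
[[-10.4, 11.4, -1.7], np.float64(0.125)]
[[-8.9, 12.6, -1.7], np.float64(0.125)]
[[-7.3, 13.6, -1.7], np.float64(0.125)]
[[-5.5, 14.4, -1.7], np.float64(0.125)]
[[-3.7, 15.0, -1.7], np.float64(0.125)]
[[-1.8, 15.4, -1.7], np.float64(0.125)]
[[0.2, 15.5, -1.7], np.float64(0.125)]
[[2.1, 15.3, -1.7], np.float64(0.125)]
[[4.0, 14.9, -1.7], np.float64(0.125)]
[[5.8, 14.3, -1.7], np.float64(0.125)]
[[7.6, 13.5, -1.7], np.float64(0.125)]
[[9.2, 12.4, -1.7], np.float64(0.125)]
[[10.7, 11.2, -1.7], np.float64(0.125)]
[[12.0, 9.8, -1.7], np.float64(0.125)]
[[13.1, 8.2, -1.7], np.float64(0.125)]
[[14.0, 6.5, -1.7], np.float64(0.125)]
```

```bash
python3 -c "
from h import *
plan([.56,.33,.19],31.3,n=18)"
```

```text
t 31.63 from [0.6724 0.0794 0.136 ] yaw -97.65 z [-0.169  0.017 -0.985] q6 94.6 open 0.401 F [0.1 0.7 0.1] rows 18
[[-13.0, 8.4, -1.7], np.float64(-0.125)]
[[-13.9, 6.8, -1.7], np.float64(-0.125)]
[[-14.6, 5.0, -1.7], np.float64(-0.125)]
[[-15.1, 3.1, -1.7], np.float64(-0.125)]
[[-15.4, 1.2, -1.7], np.float64(-0.125)]
[[-15.4, -0.7, -1.7], np.float64(-0.125)]
[[-15.2, -2.7, -1.7], np.float64(-0.125)]
[[-14.8, -4.5, -1.7], np.float64(-0.125)]
[[-14.1, -6.3, -1.7], np.float64(-0.125)]
[[-13.2, -8.0, -1.7], np.float64(-0.125)]
[[-12.1, -9.6, -1.7], np.float64(-0.125)]
[[-10.8, -11.1, -1.7], np.float64(-0.125)]
[[-9.3, -12.3, -1.7], np.float64(-0.125)]
[[-7.7, -13.4, -1.7], np.float64(-0.125)]
[[-6.0, -14.3, -1.7], np.float64(-0.125)]
[[-4.2, -14.9, -1.7], np.float64(-0.125)]
[[-2.3, -15.3, -1.7], np.float64(-0.125)]
[[-0.4, -15.5, -1.7], np.float64(-0.125)]
```

Call:
send_rows:
  motion:
    - [[-13, 8.4, -4], -0.123]
    - [[-14, 6.8, -4], -0.123]
    - [[-14.6, 5, -4], -0.123]
    - [[-15, 3, -3], -0.123]
    - [[-15.4, 1.2, -2], -0.123]

```text
time_s: 32.05
position: [0.6355, 0.1479, 0.1583]
tcp_rot: [[0.464, -0.868, -0.178], [-0.88, -0.474, 0.016], [-0.099, 0.149, -0.984]]
force: [0.2, -0.5, 0.4]
opening: 0.404
```

Call:
send_rows:
  motion:
    - [[-15.4, -0.7, -1], -0.123]
    - [[-15.2, -2.7, -1], -0.123]
    - [[-14.8, -4.5, -1], -0.123]
    - [[-14, -6.3, -1], -0.123]
    - [[-13.2, -8, -1], -0.123]

```text
time_s: 32.47
position: [0.5934, 0.2214, 0.1721]
tcp_rot: [[0.883, -0.432, -0.186], [-0.436, -0.9, 0.016], [-0.174, 0.067, -0.982]]
force: [-0.4, 0.7, 0.0]
opening: 0.401
```

```bash
python3 -c "
from h import *
plan([.53,.405,.15],82,n=15)"
```

```text
t 32.47 from [0.5934 0.2214 0.1721] yaw -26.31 z [-0.186  0.016 -0.982] q6 34.2 open 0.401 F [-0.4  0.7  0. ] rows 15
[[-8.8, -9.3, 2.4], np.float64(-0.126)]
[[-7.6, -10.3, 2.4], np.float64(-0.126)]
[[-6.2, -11.2, 2.4], np.float64(-0.126)]
[[-4.8, -11.9, 2.4], np.float64(-0.126)]
[[-3.2, -12.4, 2.4], np.float64(-0.126)]
[[-1.7, -12.7, 2.4], np.float64(-0.126)]
[[-0.0, -12.8, 2.4], np.float64(-0.126)]
[[1.6, -12.7, 2.4], np.float64(-0.126)]
[[3.1, -12.4, 2.4], np.float64(-0.126)]
[[4.7, -11.9, 2.4], np.float64(-0.126)]
[[6.1, -11.2, 2.4], np.float64(-0.126)]
[[7.5, -10.4, 2.4], np.float64(-0.126)]
[[8.8, -9.3, 2.4], np.float64(-0.126)]
[[9.9, -8.2, 2.4], np.float64(-0.126)]
[[10.8, -6.9, 2.4], np.float64(-0.126)]
```

Call:
send_rows:
  motion:
    - [[-8.8, -9.3, 1], -0.123]
    - [[-7.6, -10.3, 1], -0.123]
    - [[-6.2, -11.2, 1], -0.123]
    - [[-4.8, -12, 1], -0.123]
    - [[-3.2, -12.4, 1], -0.123]

```text
time_s: 32.88
position: [0.563, 0.2862, 0.1735]
tcp_rot: [[0.967, 0.167, -0.193], [0.173, -0.985, 0.014], [-0.187, -0.047, -0.981]]
force: [-1.3, 0.7, -0.7]
opening: 0.396
```

Call:
send_rows:
  motion:
    - [[-1.7, -12.7, 2], -0.123]
    - [[0, -12.8, 2], -0.123]
    - [[1.6, -12.7, 2], -0.123]
    - [[3, -12.4, 2], -0.123]
    - [[4.7, -12, 2], -0.123]

```text
time_s: 33.3
position: [0.5324, 0.3496, 0.1691]
tcp_rot: [[0.686, 0.7, -0.2], [0.716, -0.698, 0.012], [-0.131, -0.151, -0.98]]
force: [-0.0, 0.0, -0.1]
opening: 0.404
```

Call:
send_rows:
  motion:
    - [[6, -11, 1], -0.123]
    - [[7, -10, 1], -0.123]
    - [[4, -4, 0], -0.123]
    - [[0, 0, 0], -0.123]
    - [[0, 0, 0], -0.123]

```text
time_s: 33.72
position: [0.5117, 0.3816, 0.1694]
tcp_rot: [[0.145, 0.967, -0.208], [0.989, -0.146, 0.008], [-0.022, -0.207, -0.978]]
force: [0.4, -0.7, -0.0]
opening: 0.402
```

```bash
python3 -c "
from h import *
plan([.53,.405,.10],86,n=4)
c=cap('wrist');pickle.dump(c,open('W10.pkl','wb'));cv2.imwrite('pics/b5.png',c['image'])
c=cap('side');pickle.dump(c,open('S10.pkl','wb'));cv2.imwrite('pics/b5s.png',cv2.resize(c['image'][120:340,150:440],(790,600),interpolation=cv2.INTER_CUBIC))
"
```

```text
t 33.72 from [0.5117 0.3816 0.1694] yaw 81.69 z [-0.208  0.008 -0.978] q6 -59.2 open 0.402 F [ 0.4 -0.7 -0. ] rows 4
[[6.8, 7.2, 16.1], np.float64(-0.019)]
[[6.7, 7.3, 16.1], np.float64(-0.019)]
[[6.6, 7.4, 16.1], np.float64(-0.019)]
[[6.4, 7.5, 16.1], np.float64(-0.019)]
```

View pics/b5.png

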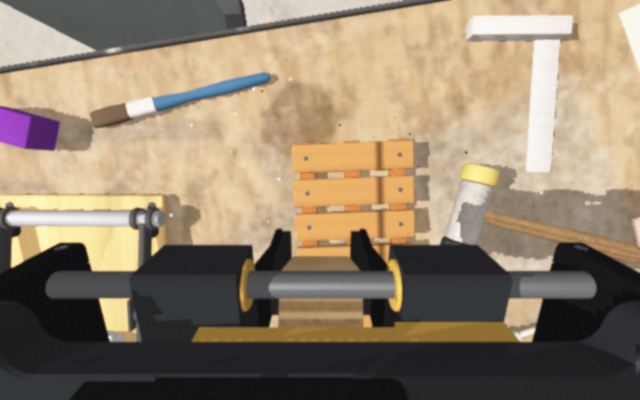

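View pics/b5s.png

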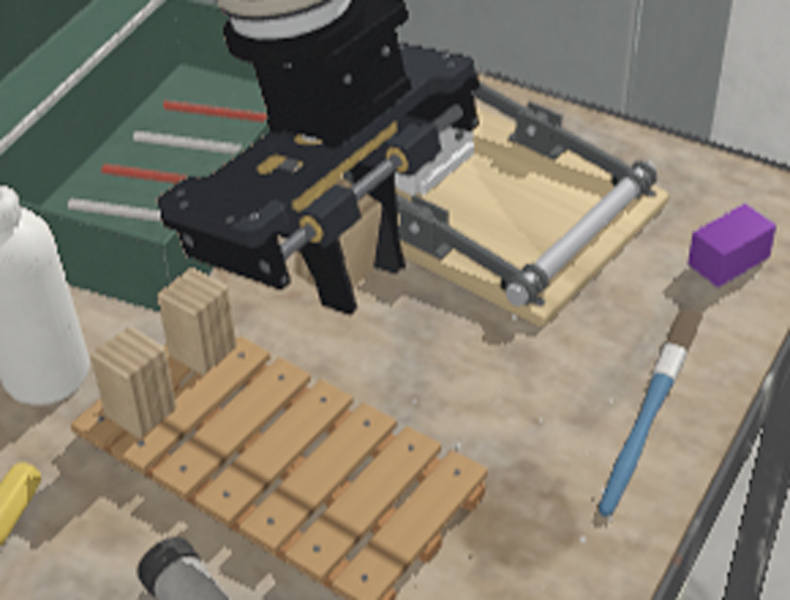

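```bash
python3 -c "
from h import *
c=pickle.load(open('W10.pkl','rb'))
for q in [(292,146),(413,140),(297,241),(415,236)]: print(q,atz(c,q,.02))
print('net rack',[(np.round(d['xy'],1).tolist(),round(d['p'],2)) for d in place_of('wrist','rack_top')],[(np.round(d['xy'],1).tolist(),round(d['p'],2)) for d in place_of('side','stood_a_center')])
s=pickle.load(open('S10.pkl','rb'))
g=lambda x,y:(150+x/790*290,120+y/600*220)
print('side rack corners right-near',atz(s,g(487,470),.02),'left-near',atz(s,g(370,590),.02),'right-far',atz(s,g(235,340),.02), 'left far',atz(s,g(75,425),.02))
W=c
# A-bottom edge
cv2.imwrite('pics/b6.png',cv2.resize(c['image'][200:340,250:390],(600,600),interpolation=cv2.INTER_CUBIC))
"
```

```text
(292, 146) [0.43926491 0.35946386 0.02      ]
(413, 140) [0.4519264  0.48691471 0.02      ]
(297, 241) [0.54179677 0.34902131 0.02      ]
(415, 236) [0.55439708 0.47680792 0.02      ]
net rack [] [([201.3, 262.2], 0.94)]
side rack corners right-near [0.43522822 0.35910275 0.02      ] left-near [0.45459111 0.47577793 0.02      ] right-far [0.65013429 0.3404441  0.02      ] left far [0.69738991 0.45865435 0.02      ]
```

View pics/b6.png

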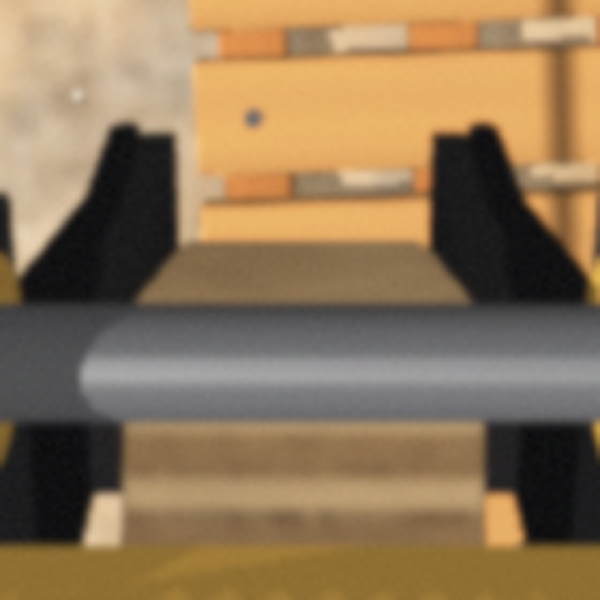

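```bash
python3 -c "
from h import *
c=pickle.load(open('W10.pkl','rb'))
for r in (200+27/4.286,200+58/4.286,200+172/4.286,200+200/4.286): print(atz(c,(322,r),.02))
q=lambda x,y:(250+x/4.286,200+y/4.286)
a,b=q(182,243),q(428,243)
for z in (.160,.165,.170): print(z,atz(c,q(305,243),z),np.linalg.norm(atz(c,a,z)-atz(c,b,z)))
"
```

```text
[0.50784813 0.3816888  0.02      ]
[0.51566359 0.38054031 0.02      ]
[0.54469604 0.37627396 0.02      ]
[0.55189783 0.37521565 0.02      ]
0.16 [0.52204473 0.38130828 0.16      ] 0.0357671615604562
0.165 [0.52058617 0.38161678 0.165     ] 0.03479221827237863
0.17 [0.51912761 0.38192527 0.17      ] 0.033817274984301066
```

```bash
python3 -c "
from h import *
plan([.4885,.411,.075],84.4,n=4)"
```

```text
t 33.92 from [0.513  0.3812 0.1695] yaw 81.11 z [-0.207  0.009 -0.978] q6 -58.7 open 0.402 F [ 0.5  0.  -1.1] rows 4
[[7.0, -2.2, 24.4], np.float64(-0.014)]
[[7.0, -2.1, 24.4], np.float64(-0.014)]
[[7.0, -2.0, 24.4], np.float64(-0.014)]
[[7.1, -1.9, 24.4], np.float64(-0.014)]
```

Call:
send_rows:
  motion:
    - [[7, -2, 22], -0.014]
    - [[7, -2, 25], -0.014]
    - [[7, -2, 25], -0.014]
    - [[7, -2, 18], -0.014]
    - [[0, 0, 0], 0]

```text
time_s: 34.33
position: [0.4923, 0.4106, 0.0829]
tcp_rot: [[0.115, 0.973, -0.2], [0.993, -0.115, 0.012], [-0.011, -0.2, -0.98]]
force: [0.1, -0.7, -0.8]
opening: 0.398
```

```bash
python3 -c "
from h import *
plan([.4885,.411,.035],84.4,n=3)
c=cap('wrist');pickle.dump(c,open('W11.pkl','wb'));cv2.imwrite('pics/c6.png',cv2.resize(c['image'][180:340,240:400],(600,600),interpolation=cv2.INTER_CUBIC))
c=cap('side');cv2.imwrite('pics/c6s.png',cv2.resize(c['image'][160:340,150:390],(800,600),interpolation=cv2.INTER_CUBIC))
"
```

```text
t 34.33 from [0.4923 0.4106 0.0829] yaw 83.4 z [-0.2    0.012 -0.98 ] q6 -59.3 open 0.398 F [ 0.1 -0.7 -0.8] rows 3
[[0.2, 1.9, 15.9], np.float64(-0.006)]
[[0.2, 1.9, 15.9], np.float64(-0.006)]
[[0.1, 1.9, 15.9], np.float64(-0.006)]
```

View pics/c6.png

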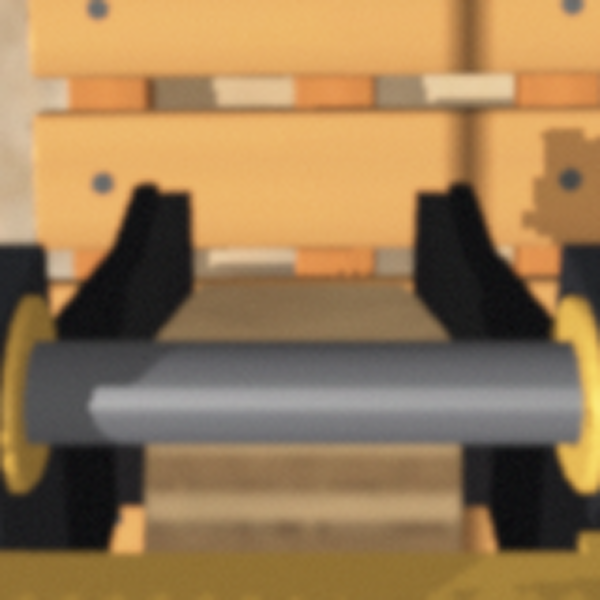

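View pics/c6s.png

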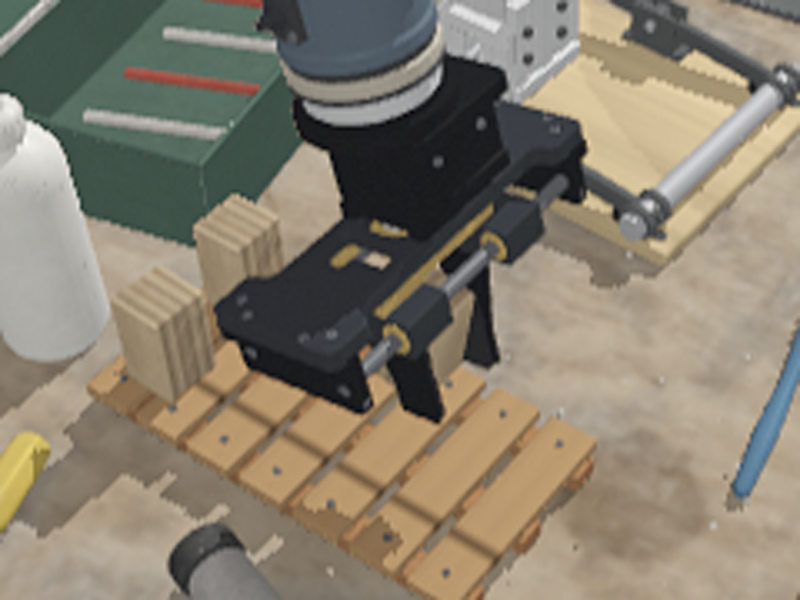

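```bash
python3 -c "
from h import *
c=pickle.load(open('W11.pkl','rb'))
q=lambda x,y:(240+x/3.75,180+y/3.75)
for y in (75,110,247,279): print('gap',y,atz(c,q(305,y),.02))
for z in (.073,.078,.083): print(z,atz(c,q(303,283),z),np.linalg.norm(atz(c,q(193,283),z)-atz(c,q(415,283),z)))
print('rack L edge',atz(c,q(40,180),.02))
"
```

```text
gap 75 [0.47329819 0.4138391  0.02      ]
gap 110 [0.48069506 0.41297466 0.02      ]
gap 247 [0.51008059 0.4095405  0.02      ]
gap 279 [0.51704528 0.40872657 0.02      ]
0.073 [0.5020744  0.41051264 0.073     ] 0.03698631516644326
0.078 [0.50058425 0.41073102 0.078     ] 0.03597926080046118
0.083 [0.49909411 0.41094939 0.083     ] 0.034972206434478986
rack L edge [0.48916101 0.35508138 0.02      ]
```

The edge that touches first will land on a slat at x 0.500, and the block will straddle the gap at 0.514. Going down.

Call:
send_rows:
  motion:
    - [[0, 2.2, 15], 0]
    - [[0, 2.5, 18], 0]
    - [[0, 2.2, 14], 0]
    - [[0, 0, 0], 0]
    - [[0, 0, 0], 0]

```text
time_s: 34.85
position: [0.5004, 0.4107, 0.0449]
tcp_rot: [[0.123, 0.976, -0.181], [0.992, -0.122, 0.02], [-0.002, -0.183, -0.983]]
force: [-0.1, 0.1, -0.7]
opening: 0.4
```

```bash
python3 -c "
from h import *
plan([.4915,.411,.025],n=2)"
```

```text
t 34.85 from [0.5004 0.4107 0.0449] yaw 82.92 z [-0.181  0.02  -0.983] q6 -59.6 open 0.4 F [-0.1  0.1 -0.7] rows 2
[[-0.4, -2.5, 10.6], np.float64(-0.0)]
[[-0.4, -2.5, 10.6], np.float64(-0.0)]
```

Call:
send_rows:
  motion:
    - [[0, -3, 5], 0]
    - [[0, -2.5, 5], 0]
    - [[0, 0, 3], 0]
    - [[0, 0, 2], 0]
    - [[0, 0, 1], 0]

```text
time_s: 35.27
position: [0.4942, 0.4124, 0.0332]
tcp_rot: [[0.125, 0.976, -0.175], [0.992, -0.123, 0.024], [0.001, -0.177, -0.984]]
force: [0.0, -0.1, -1.4]
opening: 0.401
```

```bash
python3 -c "
from h import *
plan([.4915,.411,.025],n=2)
c=cap('wrist');pickle.dump(c,open('W12.pkl','wb'));cv2.imwrite('pics/d6.png',cv2.resize(c['image'][180:340,240:400],(600,600),interpolation=cv2.INTER_CUBIC))
c=cap('side');cv2.imwrite('pics/d6s.png',cv2.resize(c['image'][220:310,230:350],(800,600),interpolation=cv2.INTER_CUBIC))
"
```

```text
t 35.27 from [0.4942 0.4124 0.0332] yaw 82.81 z [-0.175  0.024 -0.984] q6 -59.5 open 0.401 F [ 0.  -0.1 -1.4] rows 2
[[-0.9, -0.5, 4.2], np.float64(-0.0)]
[[-0.9, -0.5, 4.2], np.float64(-0.0)]
```

View pics/d6.png

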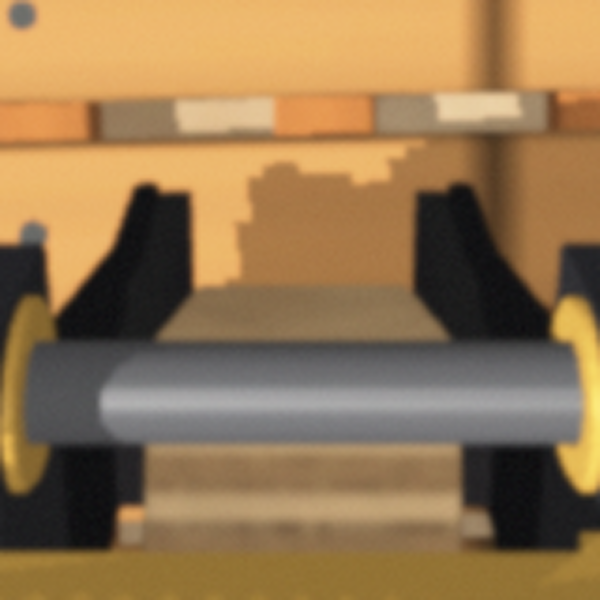

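View pics/d6s.png

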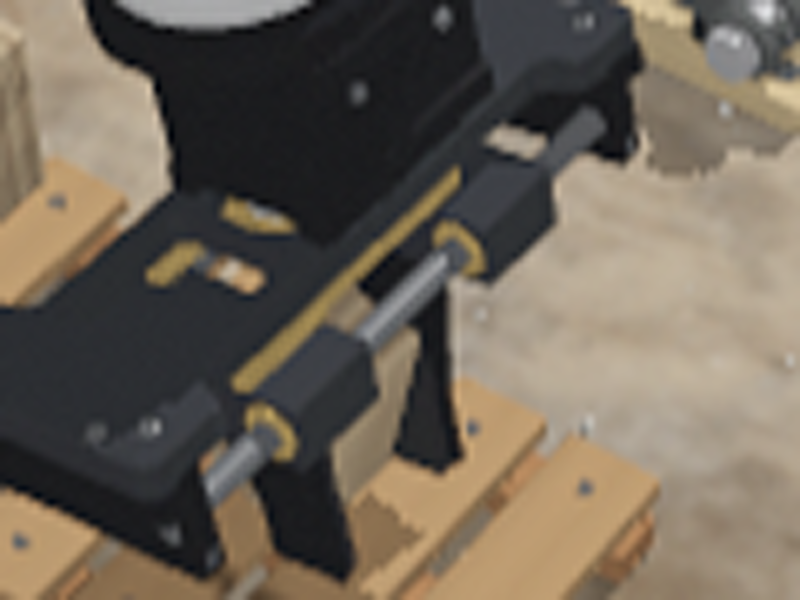

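Call:
send_rows:
  motion:
    - [[-0.5, 0, 3], 0]
    - [[-0.5, 0, 3], 0]
    - [[0, 0.3, 2], 0]
    - [[0, 0.3, 2], 0]
    - [[0, 0, 1], 0]

```text
time_s: 35.78
position: [0.4937, 0.412, 0.0243]
tcp_rot: [[0.125, 0.977, -0.174], [0.992, -0.122, 0.024], [0.002, -0.176, -0.984]]
force: [-0.9, -1.7, 7.7]
opening: 0.4
```

```bash
python3 -c "
from h import *
plan([.4915,.411,.02],n=2)"
```

```text
t 35.78 from [0.4937 0.412  0.0243] yaw 82.83 z [-0.174  0.024 -0.984] q6 -59.7 open 0.4 F [-0.9 -1.7  7.7] rows 2
[[-0.7, -0.6, 2.3], np.float64(-0.0)]
[[-0.7, -0.6, 2.3], np.float64(-0.0)]
```

The block's edge is on the slat (7.7 N). I release with the arm still.

Call:
send_rows:
  motion:
    - [[0, 0, 0], 0]
    - [[0, 0, 0], 0]
    - [[0, 0, 0], 0]
    - [[0, 0, 0], 0]
    - [[0, 0, 0], 0]
  gripper: 0

```text
time_s: 36.2
position: [0.4943, 0.4122, 0.0245]
tcp_rot: [[0.125, 0.977, -0.173], [0.992, -0.123, 0.025], [0.003, -0.175, -0.985]]
force: [-0.3, -0.2, -0.2]
opening: 0.695
```

```bash
python3 -c "
from h import *
plan([.4915,.411,.02],n=2)
c=cap('wrist');cv2.imwrite('pics/e6.png',cv2.resize(c['image'][180:340,240:400],(600,600),interpolation=cv2.INTER_CUBIC))
c=cap('side');cv2.imwrite('pics/e6s.png',cv2.resize(c['image'][220:310,230:350],(800,600),interpolation=cv2.INTER_CUBIC))
"
```

```text
t 36.2 from [0.4943 0.4122 0.0245] yaw 82.81 z [-0.173  0.025 -0.985] q6 -59.7 open 0.695 F [-0.3 -0.2 -0.2] rows 2
[[-0.8, -0.9, 2.4], np.float64(-0.0)]
[[-0.8, -0.9, 2.4], np.float64(-0.0)]
```

View pics/e6.png

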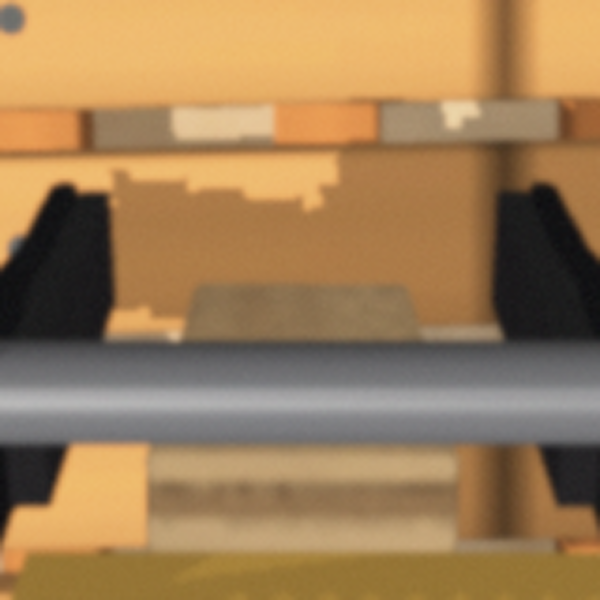

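View pics/e6s.png

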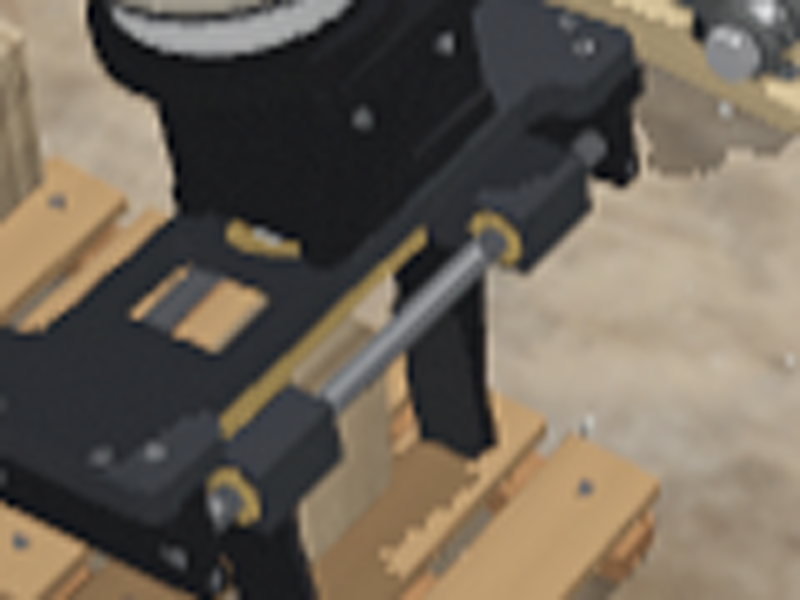

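The block has come upright on the rack, with vertical edges in the side view. I finish opening and then retreat along the tool axis.

Call:
send_rows:
  motion:
    - [[0, 0, 0], 0]
    - [[0, 0, 0], 0]
    - [[0, 0, 0], 0]
    - [[0, 0, 0], 0]
    - [[0, 0, 0], 0]
  gripper: 0

```text
time_s: 36.72
position: [0.4939, 0.4121, 0.024]
tcp_rot: [[0.125, 0.977, -0.174], [0.992, -0.123, 0.025], [0.003, -0.176, -0.984]]
force: [-0.3, 0.1, -0.6]
opening: 0.993
```

Call:
send_rows:
  motion:
    - [[0, 0, -12], 0]
    - [[0, 0, -22], 0]
    - [[0, 0, -30], 0]
    - [[0, 0, -36], 0]
    - [[0, 0, -36], 0]

```text
time_s: 37.13
position: [0.5117, 0.4057, 0.1553]
tcp_rot: [[0.124, 0.973, -0.194], [0.992, -0.123, 0.014], [-0.01, -0.194, -0.981]]
force: [2.1, 0.8, -0.6]
opening: 1.002
```

Call:
send_rows:
  motion:
    - [[0, -20, -25], 0]
    - [[0, -30, -10], 0]
    - [[0, -35, 0], 0]
    - [[0, -20, 0], 0]
    - [[0, 0, 0], 0]

```text
time_s: 37.55
position: [0.423, 0.4204, 0.2272]
tcp_rot: [[0.129, 0.977, -0.169], [0.992, -0.126, 0.028], [0.007, -0.171, -0.985]]
force: [-0.3, -0.2, -0.3]
opening: 1.002
```

```bash
python3 -c "
from h import *
plan([.4915,.411,.2],n=2)
cap('wrist','f6w.png')
c=cap('side');pickle.dump(c,open('S13.pkl','wb'));cv2.imwrite('pics/f6s.png',cv2.resize(c['image'][100:340,140:460],(800,600),interpolation=cv2.INTER_CUBIC))
c=cap('top','f6t.png');cv2.imwrite('pics/f6t.png',c['image'])
for n in ('side','top','wrist'): print(n,[(np.round(d['xy'],1).tolist(),round(d['p'],2)) for d in place_of(n,'block_center')],[(np.round(d['xy'],1).tolist(),round(d['p'],2)) for d in place_of(n,'stood_a_center')])
"
```

```text
t 37.55 from [0.423  0.4204 0.2272] yaw 82.56 z [-0.169  0.028 -0.985] q6 -53.9 open 1.002 F [-0.3 -0.2 -0.3] rows 2
[[-0.3, 36.4, 7.5], np.float64(-0.0)]
[[-0.3, 36.4, 7.5], np.float64(-0.0)]
side [([417.4, 205.6], 0.91)] [([199.9, 261.6], 0.96)]
top [([391.1, 269.6], 0.8), ([226.9, 199.9], 0.65)] [([218.7, 129.9], 0.8)]
wrist [([322.6, 280.7], 0.65), ([36.8, 198.1], 0.63)] []
```

View pics/f6s.png

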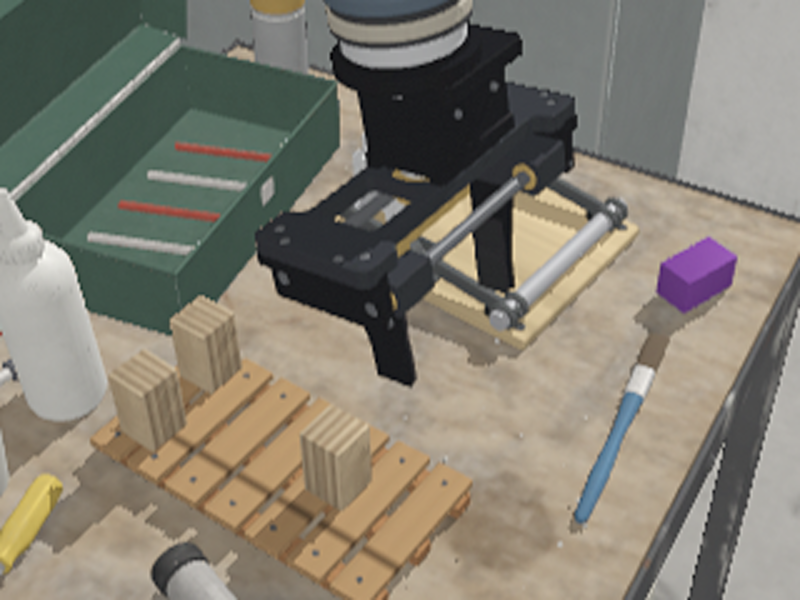

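View pics/f6t.png

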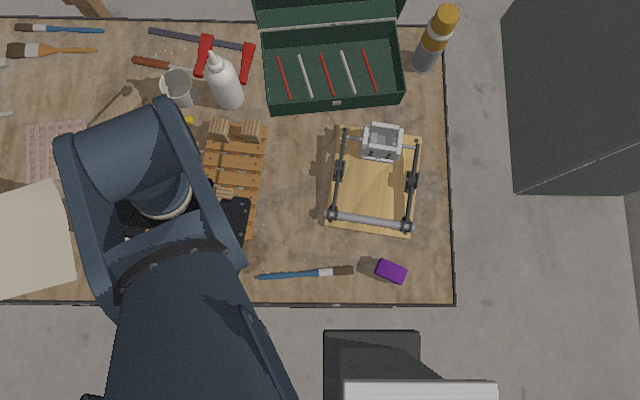

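View pics/f6w.png

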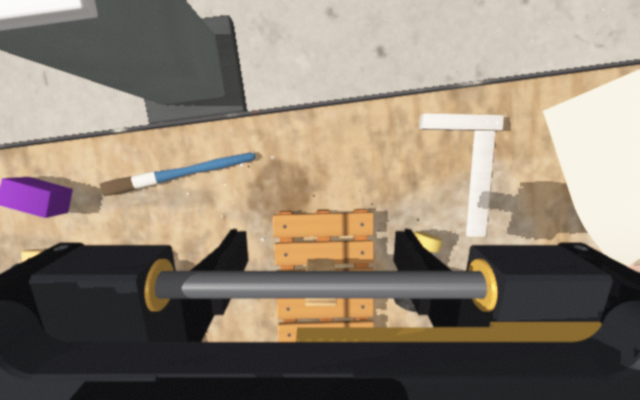

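The side view shows all three blocks standing on the rack: ours upright at crop (335,460), the other two unmoved at (148,400) and (205,345). The bar's left end is at full-frame (340,227), the same as right after the press, and the purple block is untouched. The arm is clear, so I hand in.

```bash
python3 -c "
from h import *
s=bot.read_state(); print(s['time_s'],s['force'],s['opening'])
print(bot.hand_in())"
```

```text
38.0 [-0.53367932 -0.1113975  -0.37583882] 1.0010205072428087
the job is handed in; nothing more can be done
None
```

The block is standing on a small end on the free part of the rack, straddling a slat gap, and I handed the job in at 38.0 s of the 72 s allowed.

- **Ejector bar:** I pressed it at its middle with the shut fingers, down to its stop. The block rose level and flush with the cheeks.
- **Taking out:** I took the block by its ends, laid it on the bench and regrasped it across its 35 mm width.
- **Standing it up:** The moves cannot tilt the tool, so I rolled the block up in the pads against the front cheek of the form. I then turned the tool half a turn on the way to the rack. The block was still about 12° off upright when its edge touched the slat. It settled upright when I let go.

**Last checks:**
- The side view shows our block upright and both other blocks still standing where they were.
- The bar is still down at its stop, and the purple look-alike is untouched.
- The gripper is open and clear, with no contact force.

**What disagreed:**
- **Recognition:** The networks did not report our block in the last side picture, so I judged that it is upright by eye from that picture.
- **Press force:** The highest reading was about 70 N, when the fingertips hit the bar's stop. That is under the 120 N wrist limit, but above the 40 N limit if fingertips count as gripper body.
- **Tool tilt:** The tool drifted up to about 12° off vertical during the job. The jaw faces stayed true for the grasps.
- **Rolling:** The block slid in the pads, so the fits of its angle and grip point differed by a few degrees and several millimetres.

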